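# Make up the hose-rail couplings and put the wrench away

### The job

Make up the couplings on the rail: first turn every loose hex nut clockwise by hand (with the gripper) until it is finger-tight, and only when all of them are, pull each one fully tight, to its stop, with the flat open-ended wrench. Then put the wrench away by sliding its handle, tail first, fully home into the slot of the grey holder and let go of it; leave the tip rack, timer and tape roll alone.

Things in the scene. Friction and masses are not known exactly. Their poses are not given: they have to be found in the camera images.
- nut_0_mid (a point): Centre of the brass hex nut of coupling 0. Nut 42 mm across flats, vertical axis, 24 to 48 mm above the worktop; a fixed tube end 28 mm thick stands 10 mm above it. Its 50 mm square foot is held captive in the rail (play 1 mm). Frame turns with the nut: x is normal to a flat (flats every 60 degrees). None if not fitted.
- nut_0 (a joint): Free turning of nut 0, rad, grows clockwise seen from above; starts loose (0 to 0.5) and runs easily (0.06 N m) to 1.5, where it bears on its seal: finger-tight. The nut stays where it is left and does not rise or sink.
- seal_0 (a joint): Further clockwise turning of nut 0 together with its brass seal ring once finger-tight, rad: 0 at the start, stiff (0.35 N m, it stays where it is left), hard stop at 0.4 = fully tight.
- nut_1_mid (a point): Centre of the brass hex nut of coupling 1. Nut 42 mm across flats, vertical axis, 24 to 48 mm above the worktop; a fixed tube end 28 mm thick stands 10 mm above it. Its 50 mm square foot is held captive in the rail (play 1 mm). Frame turns with the nut: x is normal to a flat (flats every 60 degrees). None if not fitted.
- nut_1 (a joint): Free turning of nut 1, rad, grows clockwise seen from above; starts loose (0 to 0.5) and runs easily (0.06 N m) to 1.5, where it bears on its seal: finger-tight. The nut stays where it is left and does not rise or sink.
- seal_1 (a joint): Further clockwise turning of nut 1 together with its brass seal ring once finger-tight, rad: 0 at the start, stiff (0.35 N m, it stays where it is left), hard stop at 0.4 = fully tight.
- nut_2_mid (a point): Centre of the brass hex nut of coupling 2. Nut 42 mm across flats, vertical axis, 24 to 48 mm above the worktop; a fixed tube end 28 mm thick stands 10 mm above it. Its 50 mm square foot is held captive in the rail (play 1 mm). Frame turns with the nut: x is normal to a flat (flats every 60 degrees). None if not fitted.
- nut_2 (a joint): Free turning of nut 2, rad, grows clockwise seen from above; starts loose (0 to 0.5) and runs easily (0.06 N m) to 1.5, where it bears on its seal: finger-tight. The nut stays where it is left and does not rise or sink.
- seal_2 (a joint): Further clockwise turning of nut 2 together with its brass seal ring once finger-tight, rad: 0 at the start, stiff (0.35 N m, it stays where it is left), hard stop at 0.4 = fully tight.
- wrench_grip (a point): Best grip point, mid-thickness, on the handle of the flat steel wrench, 80 mm from the jaw centre. Wrench 12 mm thick, 190 mm long, about 160 g, same either side up; straight handle 20 mm wide. x points along the handle from the open jaw to the tail, z is normal to the flat. It starts lying flat on the worktop.
- wrench_jaw (a point): Centre of the wrench's open jaw (on the nut's axis when fully on), mid-thickness. Jaw 45 mm wide, its flats parallel to the handle, open away from the handle; throat 26 mm behind this point, flared prong tips 25 mm ahead; head 72 mm wide. The play on a nut lets it turn about 0.15 rad either way before it drives the nut.
- wrench_tail (a point): Middle of the tail end of the wrench's handle, 85.5 mm behind the grip point.
- holder_mouth (a point): Centre of the mouth of the slot in the grey tool holder, 36.5 mm above the worktop. The frame's x points level straight into the slot, z up. Slot 27 mm wide, 19 mm high, 60 mm deep with a closed end; the block is 75 mm long, 70 mm wide, 57 mm high (foot 96 mm wide) and fixed.
- tip_rack: Bystander: yellow pipette tip rack 87x125x63 mm, origin at the centre of its underside. Leave alone.
- bench_timer: Bystander: white bench timer lying flat, 66x66x17 mm, origin at the centre of its underside. Leave alone.
- tape_roll: Bystander: roll of tape lying flat, 54x54x19 mm, origin at the centre of its underside. Leave alone.
- rail: Fixed aluminium rail strip 84 mm (its x) by 287 mm (its y), 22 mm high, origin at the centre of its underside; three square pockets 95 mm apart along its y hold the couplings' feet captive under its lips, in any order; a pocket may be empty. Keep the gripper clear of the tall centrifuge behind, which fills x > 0.45 m for y from -0.15 to 0.29 m.

How it is judged (in metres and radians):
On the way, in this order (a step that is already met when the one before it is completed fails the run):
1. every fitted nut is finger-tight, turned by hand (value of joint each of nut_0, nut_1, nut_2 above 1.35 rad and value of joint each of seal_0, seal_1, seal_2 below 0.3 rad), for 0.2 s.
2. every nut is pulled tight with the wrench (value of joint each of seal_0, seal_1, seal_2 above 0.32 rad and value of joint each of nut_0, nut_1, nut_2 above 1.25 rad), for 0.2 s.
At the end, for the whole second after the job is handed in: Each fitted nut tight (seal over 0.32 rad, nut over 1.25 rad) and its coupling seated (nut centre 32 to 40 mm up); the wrench at rest in the slot, tail 50 mm or more past the mouth, within 10 mm of the centre line and 0.2 rad of its direction (all of step 2 and height (world z) of nut_0_mid between 0.032 and 0.04 m and height (world z) of nut_1_mid between 0.032 and 0.04 m and height (world z) of nut_2_mid between 0.032 and 0.04 m and x of wrench_tail in the frame of holder_mouth between 0.05 and 0.066 m and y of wrench_tail in the frame of holder_mouth between -0.01 and 0.01 m and z of wrench_tail in the frame of holder_mouth between -0.01 and 0.01 m and angle between the x axis of wrench_grip and the x axis of holder_mouth, either way round below 0.2 rad and linear speed of wrench below 0.02 m/s); the robot touches nothing.
It fails at once if the fingers drive a nut well past finger-tight ((contact force between the fingers and nut_0 above 3 N and value of joint seal_0 above 0.25 rad) or (contact force between the fingers and nut_1 above 3 N and value of joint seal_1 above 0.25 rad) or (contact force between the fingers and nut_2 above 3 N and value of joint seal_2 above 0.25 rad)).
It fails at once if the wrench is put to a nut that is still loose ((contact force between wrench and nut_0 above 3 N and value of joint nut_0 below 0.9 rad) or (contact force between wrench and nut_1 above 3 N and value of joint nut_1 below 0.9 rad) or (contact force between wrench and nut_2 above 3 N and value of joint nut_2 below 0.9 rad)).
It fails at once if a bystander is moved more than 4 cm (distance of any of tip_rack, bench_timer, tape_roll from where it was at the start of the episode above 0.04 m).
It fails at once if the wrench falls off the worktop (height (world z) of wrench_grip below -0.1 m).
Of coupling_0, coupling_1, coupling_2 only 2 to 3 are there at a start; the rules pass over those that are not, and their reading is None.
At some moment in a run one of wrench may be knocked a few centimetres aside while the robot is not near it.
Once in a run the grip may slacken for a moment while it holds something.
It also fails if it takes over 210 s, if anything falls off the work surface, if the arm or the gripper's body presses on something with over 40 N, if the wrist force passes 120 N, or if a joint passes its speed limit or range.

### The arm

A 6-joint arm with a two-finger parallel gripper is mounted at the origin on a cart in front of the work surface, level with it; the furniture and walls round the work are solid. World frame = base frame: x ahead of the robot, y to its left, z up, the work surface at z = 0. Lengths are in mm, angles in degrees, forces in N, time in s.
With the tool pointing down it reaches from about 325 to 875 mm from the base axis. Payload 4.4 kg.
Tool frame: the origin (TCP) lies at the very end of the fingers, on their centre line; the grasp point (between the pads) lies 19 mm behind it; y points along the fingers, z is the direction in which the jaws open and shut, and the axes are right-handed (so a half turn about y gives the same grasp; the last joint's range is limited). The gripper opens to 85 mm and grips with 20 to 120 N. Pads are 22 mm wide; open, the fingers measure 114 mm over their backs; the gripper's body (76 mm by 85 mm) begins 54 mm behind the grasp point. The pads swing forward as they close: fully open they stand 13 mm farther back than shut.
Start: joints at [-77.091, 11.837, 88.321, -0, 79.842, -8.623], TCP at [211.023, -534.88, 231.282] pointing down, gripper open.
Joint ranges: [-156.59, 156.59], [-49.26, 127.26], [12.9, 141.05], [-63.56, 243.56], [4.71, 150.69], [-161.64, 161.64]. Speed limits (degrees/s): [159.86, 159.86, 180, 180, 180, 180].

### API

Orientations are given as a 3x3 rotation matrix whose columns are the frame's x, y, z axes.
In Python, from cell import robot, optics, sign_off gives the robot as it stands. The module is installed in compiled form; this text tells all that it offers.
- The arm moves only by the tool servo_tool, never from a script. Its argument "deltas" is a list that holds one entry, the list of rows, each a list of 7 numbers: the shift along the tool's x, y, z in units of 25 mm (1.0 is 25 mm), then the turn, a rotation vector about the tool's x, y, z in rad, then the finger opening in mm, from 0 to 85.4. In form: [[[x, y, z, rx, ry, rz, gripper], ...]]. A call has 1 to 20 rows; each row is the pose to reach, as a shift and turn from the pose commanded when the call began, along the tool's axes at that moment; what a row does not reach only later rows make up. A row lasts 1/12 s, in which the tool goes at most 41.7 mm and 7.16 degrees, less where a joint would pass 70% of its speed; a pose out of reach is approached as far as the arm can. A call with a gripper value outside its range is refused whole. The fingers move at their own pace and stop on an object; "newtons" is the grip in N (left out, the last holds). Time passes only in rows, so rows that repeat a pose let the fingers close. It gives the time, the measured TCP pose, the force and the opening at its end, in the units of the state.
- robot.get_state(): the state, without advancing time (a new reading comes with each control period).
- optics.capture(name): name is "side" or "top"; returns a dict with "img" (400x640x3 uint8, red, green, blue), "K" (3x3 intrinsics, pixels), "view" (4x4, takes a point from world to camera coordinates). Camera axes: x right, y down, z forward; pixel columns grow to the right and rows downward; lengths in mm; the calibration is good to about 2 mm. A picture is of the moment at which its call begins. There is no depth.
- sign_off(): hands the job in, once; it reports no verdict.
The state is a dict: "t": time; "joints": joint angles; "qvel": joint speeds; "effort": joint torques, N m; "ee_pos": TCP position; "orientation": TCP orientation; "contact_force": force on the tool from outside, world axes, zero at the start; "wrist_torque": the same for the moment, N m; "gripper_width": opening from 0.0 (shut) to 1.0 (fully open).
Only numpy, scipy, OpenCV 4.12 (cv2) and the standard library are available. Lean on these libraries where they do the work, as an engineer would, in place of code of your own. Each camera call takes 0.05 s, during which the arm holds its last target.

## Working session

There is one attempt and no reset: what is moved stays moved. The work goes in short steps, Python scripts to look and compute and a tool call to move; the robot and the scene stay as the last step left them, time stands still between calls to the robot, and variables do not carry over. Pictures are saved under pics/ and viewed, and the job is handed in when it is done.

Besides the shell and the picture viewer there is one more tool, called after "Emit:" as name(argument=value, ...), one argument or row to a line, values as JSON. servo_tool: Moves the arm, as the interface text tells. Its arguments: {"type":"object","properties":{"deltas":{"type":"array","items":{"type":"array","items":{"type":"array","items":{"type":"number"}}}},"newtons":{"type":"number"}},"required":["deltas"]}

```bash
ls; mkdir -p pics; python3 - <<'E'
from cell import robot, optics
import cv2
s=robot.get_state()
for k in s: print(k,s[k])
for n in ("top","side"):
    c=optics.capture(n); cv2.imwrite(f"pics/{n}0.png",c["img"][:,:,::-1]); print(n,c["K"].tolist(),c["view"].tolist())
E
```

```text
pics
t 0.0
joints [-7.70892476e+01  1.18859580e+01  8.84074384e+01 -1.68759056e-04
  7.98419958e+01 -8.62217985e+00]
qvel [ 0.00755678 -0.00798468  0.03771617  0.0158979  -0.04830411  0.01128339]
effort [ 1.31954173e-03 -3.83030391e+01 -2.91597998e+01  1.14586619e-04
  1.06046215e-02  6.67161313e-07]
ee_pos [ 210.86546211 -534.09982282  230.08699781]
orientation [[-9.30206659e-01 -5.30806578e-04  3.67035815e-01]
 [-3.67036031e-01  2.30265037e-03 -9.30203876e-01]
 [-3.51396817e-04 -9.99997208e-01 -2.33676584e-03]]
contact_force [-0.16123395  0.39526761  0.37333689]
wrist_torque [-0.00967685  0.00361406 -0.04401832]
gripper_width 1.000677830817954
top [[368.3790442190814, 0.0, 315.85204205093027], [0.0, 368.3790442190814, 204.73811756421438], [0.0, 0.0, 1.0]] [[-0.016932038503968315, -0.9998554868885615, -0.001520332508870526, -66.79511358596113], [-0.9894397072091741, 0.016974532581147315, -0.14394766771808204, 584.3991169249384], [0.1439526723264418, -0.0009330500999215638, -0.9895841336377554, 1084.9332758680828], [0.0, 0.0, 0.0, 1.0]]
side [[487.15197814031546, 0.0, 318.77531266888417], [0.0, 487.15197814031546, 194.82726535563313], [0.0, 0.0, 1.0]] [[0.9874865485338432, -0.15649669874413719, -0.019470483992547926, -580.1013883688107], [-0.10224764407786933, -0.5413462056300345, -0.8345595874055307, 66.1252631990987], [0.12006554770308861, 0.8261071776302097, -0.5505735149120473, 1450.7370852894348], [0.0, 0.0, 0.0, 1.0]]
```

The top view shows three nuts at about (392,200), (418,217) and (444,236). The wrench has its jaw at (360,260) and tail at (411,264), and the holder is at (194,262). I'll zoom in.

```bash
cat > h.py <<'E'
import numpy as np, cv2
from cell import robot, optics
def snap(n,box=None,f=8,out=None):
    c=optics.capture(n); im=c["img"][:,:,::-1]
    if out:
        if box is not None: x0,y0,x1,y1=box; im=im[y0:y1,x0:x1]
        im=cv2.resize(im,None,fx=f,fy=f,interpolation=cv2.INTER_CUBIC); cv2.imwrite(out,im)
    return c
def unproj(c,uv,z):
    K,V=c["K"],c["view"]; R=V[:3,:3]; t=V[:3,3]
    d=R.T@np.linalg.inv(K)@np.array([uv[0],uv[1],1.]); o=-R.T@t
    return o+d*(z-o[2])/d[2]
def proj(c,p):
    q=c["view"][:3,:3]@np.asarray(p,float)+c["view"][:3,3]; q=c["K"]@q; return q[:2]/q[2]
def tri(c1,uv1,c2,uv2):
    P=[c["K"]@c["view"][:3] for c in(c1,c2)]
    X=cv2.triangulatePoints(P[0],P[1],np.array(uv1,float).reshape(2,1),np.array(uv2,float).reshape(2,1))
    return (X[:3]/X[3]).ravel()
E
python3 - <<'E'
from h import *
snap("top",(365,175,475,260),7,"pics/t_rail.png")
snap("top",(340,235,430,285),8,"pics/t_wr.png")
snap("top",(165,235,315,285),5,"pics/t_hold.png")
snap("side",(270,225,380,335),5,"pics/s_rail.png")
E
python3 - <<'E'
from h import *
snap("side",(230,125,290,285),5,"pics/s_left.png")
snap("side",(235,130,285,170),14,"pics/s_hold.png")
c=snap("top"); print("cam",-c["view"][:3,:3].T@c["view"][:3,3])
f=lambda u,v,o,k:((u+.5)/k-.5+o[0],(v+.5)/k-.5+o[1])
for p in [(148,42),(40,195),(690,412),(590,572)]: print("rail",unproj(c,f(*p,(365,175),7),22).round(1))
for p in [(75,80),(200,85),(190,200),(65,195)]: print("hold",unproj(c,f(*p,(165,235),5),57).round(1))
for n,p in dict(tailU=(570,198),tailD=(568,255),tipU=(75,115),tipD=(68,283),thrU=(205,150),thrD=(203,265),hs=(285,212)).items(): print(n,unproj(c,f(*p,(340,235),8),12).round(1))
E
```

```text
cam [ 420.91766935  -75.69306557 1157.65409497]
rail [ 659.1 -297.7   22. ]
rail [ 590.5 -246.6   22. ]
rail [ 489.1 -528.6   22. ]
rail [ 420.2 -479.9   22. ]
hold [450.5 329.8  57. ]
hold [446.3 255.5  57. ]
hold [379.2 259.6  57. ]
hold [383.4 333.3  57. ]
tailU [ 413.  -365.9   12. ]
tailD [ 391.4 -364.    12. ]
tipU [ 447.9 -176.6   12. ]
tipD [ 384.1 -172.    12. ]
thrU [ 433.7 -226.3   12. ]
thrD [ 390.  -223.9   12. ]
hs [ 409.5 -256.2   12. ]
```

```bash
python3 - <<'E'
from h import *
ims=[optics.capture("side")["img"].astype(float) for _ in range(8)]
a=np.mean(ims,0)[130:170,235:285]
a=np.clip((a-20)*3,0,255).astype(np.uint8)[:,:,::-1]
cv2.imwrite("pics/s_hold2.png",cv2.resize(a,None,fx=14,fy=14,interpolation=cv2.INTER_CUBIC))
c=optics.capture("top");a=np.mean([optics.capture("top")["img"].astype(float) for _ in range(8)],0)[240:285,170:220]
a=np.clip((a-20)*2.,0,255).astype(np.uint8)[:,:,::-1]
cv2.imwrite("pics/t_hold2.png",cv2.resize(a,None,fx=12,fy=12,interpolation=cv2.INTER_CUBIC))
E
```

```text
(no output)
```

The -y face of the holder is plain, so the mouth must be on the +y side at about (417, 331), with its axis along -y. The rail corners give the right size. Next I'll fit the nut centres and yaws by silhouette.

```bash
cat > fit.py <<'E'
from h import *
from scipy.spatial import ConvexHull
def mask(img):
    hsv=cv2.cvtColor(img,cv2.COLOR_RGB2HSV); 
    return hsv
def avg(n,k=6):
    c=optics.capture(n); c["img"]=np.mean([c["img"].astype(np.float32)]+[optics.capture(n)["img"].astype(np.float32) for _ in range(k-1)],0); return c
def silh(c,xy,th,box,S=8):
    x0,y0,x1,y1=box; m=np.zeros(((y1-y0)*S,(x1-x0)*S),np.uint8)
    R=21/np.cos(np.pi/6)
    for a in [(np.array([[xy[0]+R*np.cos(th+np.pi/6+k*np.pi/3),xy[1]+R*np.sin(th+np.pi/6+k*np.pi/3)] for k in range(6)]),24,48),
              (np.array([[xy[0]+14*np.cos(t),xy[1]+14*np.sin(t)] for t in np.arange(0,6.28,.2)]),48,58)]:
        P=np.array([proj(c,(x,y,z)) for z in a[1:] for x,y in a[0]])
        P=((P-[x0,y0]+.5)*S).astype(np.float32)
        cv2.fillPoly(m,[cv2.convexHull(P).astype(np.int32)],255)
    return cv2.resize(m,(x1-x0,y1-y0),interpolation=cv2.INTER_AREA)/255.
E
python3 - <<'E'
from fit import *
from scipy.optimize import minimize
cs=[avg("top"),avg("side")]
C=[(596.0,-311.7),(539.7,-388.2),(483.4,-464.7)]
for xy0 in C:
    D=[]
    for c in cs:
        p=proj(c,(xy0[0],xy0[1],38)).round().astype(int); r=14 if c is cs[0] else 20
        box=(p[0]-r,p[1]-r,p[0]+r,p[1]+r); im=c["img"][box[1]:box[3],box[0]:box[2]]
        # goldness: white/gray -> low saturation; gold hue; tube bore dark
        mx=im.max(2); mn=im.min(2); sat=(mx-mn)/np.maximum(mx,1)
        g=np.clip((sat-0.1)/0.35,0,1); g=np.where((im[...,0]>150)&(im[...,1]<60),0,g)  # red bench
        D.append((c,box,g,im))
    np.save("pics/g.npy",D[0][2])
    def cost(v,w=(1,1)):
        s=0
        for (c,box,g,im),d in zip(D,((v[0],v[1]),(v[3],v[4]))):
            s+=((silh(c,(xy0[0]+d[0],xy0[1]+d[1]),v[2],box)-g)**2).sum()
        return s
    best=[]
    for th in np.radians(np.arange(0,60,5)):
        r=minimize(cost,[0,0,th,0,0],method="Nelder-Mead",options=dict(initial_simplex=[[0,0,th,0,0]]+[list(np.array([0,0,th,0,0])+e) for e in np.diag([3,3,.1,3,3])],maxfev=250))
        best.append((r.fun,r.x))
    best.sort(key=lambda b:b[0])
    for b in best[:5]: print(xy0,round(b[0],2),b[1][[0,1,3,4]].round(1),round(np.degrees(b[1][2])%60,1))
E
```

```text
(596.0, -311.7) 134.25 [-0.9 -0.3 -2.1  0.8] 48.1
(596.0, -311.7) 134.52 [-0.6 -0.4 -2.2  0.9] 48.0
(596.0, -311.7) 134.68 [-1.  -0.6 -2.1  0.8] 47.5
(596.0, -311.7) 134.94 [-1.1 -0.6 -2.3  0.8] 47.4
(596.0, -311.7) 134.95 [-0.6 -0.2 -1.9  1.3] 47.9
(539.7, -388.2) 187.16 [-0.7 -0.5 -2.6 -0.6] 50.4
(539.7, -388.2) 187.32 [-0.7 -0.8 -2.6 -0.5] 50.4
(539.7, -388.2) 187.32 [-0.7 -0.8 -2.6 -0.5] 50.4
(539.7, -388.2) 187.38 [-0.8 -0.6 -2.7 -1. ] 49.9
(539.7, -388.2) 187.67 [-0.6 -0.5 -2.8 -0.6] 50.7
(483.4, -464.7) 143.7 [-0.8 -0.6 -2.1 -1.2] 2.7
(483.4, -464.7) 143.83 [-0.5 -0.6 -2.2 -1.2] 3.8
(483.4, -464.7) 143.93 [-0.4 -0.5 -2.2 -1. ] 4.4
(483.4, -464.7) 144.13 [-0.2 -0.2 -2.1 -1.1] 5.8
(483.4, -464.7) 144.22 [-0.7 -0.2 -2.3 -1. ] 4.6
```

```bash
python3 - <<'E'
from fit import *
N=[(595,-311.8,48),(538.5,-388.5,50.4),(482.5,-465.3,4)]
S=10;rows=[]
for n in("top","side"):
    c=avg(n); r=[]
    for x,y,t in N:
        p=proj(c,(x,y,38)).round().astype(int); b=13 if n=="top" else 13
        im=c["img"][p[1]-b:p[1]+b,p[0]-b:p[0]+b][:,:,::-1].astype(np.uint8)
        im=cv2.resize(im,None,fx=S,fy=S,interpolation=cv2.INTER_CUBIC)
        R=21/np.cos(np.pi/6)
        for z in(24,48):
            P=np.array([proj(c,(x+R*np.cos(np.radians(t+30+60*k)),y+R*np.sin(np.radians(t+30+60*k)),z)) for k in range(6)])
            cv2.polylines(im,[((P-p+b+.5)*S).astype(np.int32)],True,(255,0,0) if z==48 else (0,200,0),1)
        r.append(im)
    rows.append(np.hstack(r))
cv2.imwrite("pics/ov.png",np.vstack(rows))
E
python3 - <<'E'
from fit import *
N=[(595,-311.8,48),(538.5,-388.5,50.4),(482.5,-465.3,4)]
S=10
c=avg("side",12); r=[]
for x,y,t in N:
        p=proj(c,(x,y,38)).round().astype(int); b=13
        im=c["img"][p[1]-b:p[1]+b,p[0]-b:p[0]+b][:,:,::-1]
        im=np.clip(im*1.6,0,255).astype(np.uint8)
        r.append(cv2.resize(im,None,fx=S,fy=S,interpolation=cv2.INTER_CUBIC)); print(p)
c=avg("top",12); q=[]
for x,y,t in N:
        p=proj(c,(x,y,38)).round().astype(int); b=13
        im=c["img"][p[1]-b:p[1]+b,p[0]-b:p[0]+b][:,:,::-1]
        im=np.clip(im*1.,0,255).astype(np.uint8)
        q.append(cv2.resize(im,None,fx=S,fy=S,interpolation=cv2.INTER_CUBIC)); print(p)
cv2.imwrite("pics/ov2.png",np.vstack([np.hstack(r),np.hstack(q)]))
E
```

```text
[341 251]
[324 274]
[305 299]
[392 200]
[418 218]
[445 236]
```

```bash
python3 - <<'E'
from fit import *
ct=optics.capture("top");cs=optics.capture("side")
for pt,ut,ps,us in [((392,200),(150,118),(341,251),(124,66)),((418,218),(415-260,120),(324,274),(385-260,65)),((445,236),(672-520,122),(305,299),(646-520,71))]:
    a=np.array(pt)-13+np.array(ut)/10-.5; b=np.array(ps)-13+np.array(us)/10-.5
    print(unproj(ct,a,58).round(1),unproj(cs,b,58).round(1),tri(ct,a,cs,b).round(1))
E
```

```text
[ 596.5 -311.8   58. ] [ 593.7 -310.    58. ] [ 594.4 -311.3   59.3]
[ 539.9 -388.7   58. ] [ 537.5 -387.2   58. ] [ 538.2 -388.2   59. ]
[ 484. -465.   58.] [ 481.7 -463.7   58. ] [ 482.5 -464.6   58.9]
```

```bash
cat >> h.py <<'E'
from scipy.spatial.transform import Rotation as Rot
def goto(p,yaw,tilt=None):
    s=robot.get_state(); R=np.array(s["orientation"]); q=np.array(s["ee_pos"])
    c,n=np.cos(np.radians(yaw)),np.sin(np.radians(yaw))
    T=np.array([[n,0,c],[-c,0,n],[0,-1,0]])
    d=R.T@(np.array(p,float)-q)/25; r=Rot.from_matrix(R.T@T).as_rotvec()
    print("d",d.round(3).tolist(),"r",r.round(4).tolist()," mm",round(np.linalg.norm(d)*25,1)," deg",round(np.degrees(np.linalg.norm(r)),1))
def st():
    s=robot.get_state(); R=np.array(s["orientation"])
    print("t",round(s["t"],2),"p",np.round(s["ee_pos"],1),"yaw",round(np.degrees(np.arctan2(R[1,2],R[0,2])),1),"down",R[:,1].round(3),"F",np.round(s["contact_force"],1),"M",np.round(s["wrist_torque"],2),"w",round(s["gripper_width"]*85.4,1),"j",np.round(s["joints"],0))
E
python3 -c "
from h import *
st(); goto((483,-464.5,110),4)"
```

```text
t 3.8 p [ 211.  -534.9  231.3] yaw -68.5 down [-0. -0. -1.] F [0.5 0.3 0.3] M [-0.02 -0.07 -0.03] w 85.7 j [-77.  12.  88.  -0.  80.  -9.]
d [-11.153, 4.851, 1.374] r [0.0, -1.2648, 0.0]  mm 306.0  deg 72.5
```

Emit:
servo_tool(
  deltas=[
    [[-11.153, 4.851, 1.374, 0, -1.265, 0, 70], [-11.153, 4.851, 1.374, 0, -1.265, 0, 70], [-11.153, 4.851, 1.374, 0, -1.265, 0, 70], [-11.153, 4.851, 1.374, 0, -1.265, 0, 70], [-11.153, 4.851, 1.374, 0, -1.265, 0, 70], [-11.153, 4.851, 1.374, 0, -1.265, 0, 70], [-11.153, 4.851, 1.374, 0, -1.265, 0, 70], [-11.153, 4.851, 1.374, 0, -1.265, 0, 70], [-11.153, 4.851, 1.374, 0, -1.265, 0, 70], [-11.153, 4.851, 1.374, 0, -1.265, 0, 70], [-11.153, 4.851, 1.374, 0, -1.265, 0, 70], [-11.153, 4.851, 1.374, 0, -1.265, 0, 70], [-11.153, 4.851, 1.374, 0, -1.265, 0, 70], [-11.153, 4.851, 1.374, 0, -1.265, 0, 70]],
  ],
)

```text
t: 4.97
ee_pos: [482.8, -464.8, 110.3]
orientation: [[0.068, 0.0, 0.998], [-0.998, -0.0, 0.068], [0.0, -1.0, 0.0]]
contact_force: [-0.1, 0.0, 0.3]
gripper_width: 0.818
```

```bash
python3 -c "
from h import *
st(); goto((483,-464.5,28),4)
snap('side',(255,190,385,320),5,'pics/a1.png')"
```

```text
t 4.97 p [ 482.8 -464.8  110.3] yaw 3.9 down [ 0. -0. -1.] F [-0.1  0.   0.3] M [ 0.03 -0.01  0.  ] w 69.8 j [-51.  29.  80.   0.  71. -55.]
d [-0.014, 3.292, 0.009] r [-0.0003, -0.0022, 0.0004]  mm 82.3  deg 0.1
```

Emit:
servo_tool(
  deltas=[
    [[-0.01, 1.0, 0, 0, 0, 0, 70], [-0.01, 2.0, 0, 0, 0, 0, 70], [-0.01, 2.8, 0, 0, 0, 0, 70], [-0.01, 3.3, 0, 0, 0, 0, 70], [-0.01, 3.3, 0, 0, 0, 0, 70], [-0.01, 3.3, 0, 0, 0, 0, 50], [-0.01, 3.3, 0, 0, 0, 0, 42], [-0.01, 3.3, 0, 0, 0, 0, 38], [-0.01, 3.3, 0, 0, 0, 0, 35], [-0.01, 3.3, 0, 0, 0, 0, 35], [-0.01, 3.3, 0, 0, 0, 0, 35], [-0.01, 3.3, 0, 0, 0, 0, 35]],
  ],
  newtons=30,
)

```text
t: 6.02
ee_pos: [483.5, -465.5, 29.6]
orientation: [[0.07, 0.001, 0.998], [-0.998, -0.003, 0.07], [0.003, -1.0, 0.001]]
contact_force: [-3.0, 0.8, 6.4]
gripper_width: 0.492
```

```bash
python3 -c "
from h import *
st()
snap('side',(255,190,385,320),5,'pics/a2.png')"
```

```text
t 6.02 p [ 483.5 -465.5   29.6] yaw 4.0 down [ 0.001 -0.003 -1.   ] F [-3.   0.8  6.4] M [ 0.    0.44 -0.02] w 42.0 j [-51.  35.  82.  -0.  63. -55.]
```

Emit:
servo_tool(
  deltas=[
    [[0, 0, 0, 0, 0.05, 0, 35], [0, 0, 0, 0, 0.12, 0, 35], [0, 0, 0, 0, 0.2, 0, 35], [0, 0, 0, 0, 0.28, 0, 35], [0, 0, 0, 0, 0.36, 0, 35], [0, 0, 0, 0, 0.44, 0, 35], [0, 0, 0, 0, 0.52, 0, 35], [0, 0, 0, 0, 0.6, 0, 35], [0, 0, 0, 0, 0.68, 0, 35], [0, 0, 0, 0, 0.72, 0, 35], [0, 0, 0, 0, 0.72, 0, 35]],
  ],
)

```text
t: 6.98
ee_pos: [483.2, -465.4, 29.6]
orientation: [[-0.606, 0.001, 0.795], [-0.795, -0.002, -0.606], [0.001, -1.0, 0.002]]
contact_force: [-3.3, 0.9, 7.6]
gripper_width: 0.489
```

```bash
python3 -c "
from h import *
st()"
```

```text
t 6.98 p [ 483.2 -465.4   29.6] yaw -37.3 down [ 0.001 -0.002 -1.   ] F [-3.3  0.9  7.6] M [ 0.06  0.63 -0.04] w 41.7 j [-51.  35.  82.  -0.  63. -14.]
```

Emit:
servo_tool(
  deltas=[
    [[0, 0, 0, 0, 0.04, 0, 35], [0, 0, 0, 0, 0.08, 0, 35], [0, 0, 0, 0, 0.12, 0, 35]],
  ],
)

```text
t: 7.23
ee_pos: [483.1, -465.4, 29.6]
orientation: [[-0.697, 0.001, 0.717], [-0.717, -0.002, -0.697], [0.001, -1.0, 0.002]]
contact_force: [-3.6, -0.6, 7.7]
gripper_width: 0.489
```

```bash
python3 -c "
from h import *
st()"
```

```text
t 7.23 p [ 483.1 -465.4   29.6] yaw -44.2 down [ 0.001 -0.002 -1.   ] F [-3.6 -0.6  7.7] M [0.09 0.65 0.05] w 41.8 j [-51.  35.  82.  -0.  63.  -7.]
```

Emit:
servo_tool(
  deltas=[
    [[0, 0, 0, 0, 0.04, 0, 35], [0, 0, 0, 0, 0.08, 0, 35], [0, 0, 0, 0, 0.12, 0, 35]],
  ],
)

```text
t: 7.48
ee_pos: [483.1, -465.3, 29.6]
orientation: [[-0.778, 0.0, 0.628], [-0.628, -0.002, -0.778], [0.001, -1.0, 0.002]]
contact_force: [-4.8, 0.3, 6.6]
gripper_width: 0.491
```

```bash
python3 -c "
from h import *
st()"
```

```text
t 7.48 p [ 483.1 -465.3   29.6] yaw -51.1 down [ 0.    -0.002 -1.   ] F [-4.8  0.3  6.6] M [0.07 0.61 0.07] w 42.0 j [-51.  35.  82.  -0.  63.  -0.]
```

Emit:
servo_tool(
  deltas=[
    [[0, 0, 0, 0, 0.04, 0, 35], [0, 0, 0, 0, 0.08, 0, 35], [0, 0, 0, 0, 0.12, 0, 35]],
  ],
)

```text
t: 7.73
ee_pos: [483.1, -465.3, 29.6]
orientation: [[-0.848, 0.0, 0.53], [-0.53, -0.002, -0.848], [0.001, -1.0, 0.002]]
contact_force: [-4.3, 0.5, 7.9]
gripper_width: 0.486
```

```bash
python3 -c "
from h import *
st()"
```

```text
t 7.73 p [ 483.1 -465.3   29.6] yaw -58.0 down [ 0.    -0.002 -1.   ] F [-4.3  0.5  7.9] M [0.11 0.67 0.06] w 41.5 j [-51.  35.  82.  -0.  63.   7.]
```

Emit:
servo_tool(
  deltas=[
    [[0, 0, 0, 0, 0.04, 0, 35], [0, 0, 0, 0, 0.08, 0, 35], [0, 0, 0, 0, 0.1, 0, 35]],
  ],
)

```text
t: 7.98
ee_pos: [483.0, -465.3, 29.6]
orientation: [[-0.896, 0.0, 0.443], [-0.443, -0.002, -0.896], [0.001, -1.0, 0.002]]
contact_force: [-4.0, 1.3, 7.0]
gripper_width: 0.485
```

```bash
python3 -c "
from h import *
st()"
```

```text
t 7.98 p [ 483.  -465.3   29.6] yaw -63.7 down [ 0.    -0.002 -1.   ] F [-4.   1.3  7. ] M [0.13 0.63 0.09] w 41.5 j [-51.  35.  82.  -0.  63.  12.]
```

Emit:
servo_tool(
  deltas=[
    [[0, 0, 0, 0, 0.04, 0, 35], [0, 0, 0, 0, 0.08, 0, 35], [0, 0, 0, 0, 0.1, 0, 35]],
  ],
)

```text
t: 8.23
ee_pos: [483.0, -465.2, 29.6]
orientation: [[-0.936, 0.0, 0.352], [-0.352, -0.002, -0.936], [0.001, -1.0, 0.002]]
contact_force: [-3.7, 0.4, 6.9]
gripper_width: 0.487
```

```bash
python3 -c "
from h import *
st()"
```

```text
t 8.23 p [ 483.  -465.2   29.6] yaw -69.4 down [ 0.    -0.002 -1.   ] F [-3.7  0.4  6.9] M [0.18 0.68 0.03] w 41.6 j [-51.  35.  82.  -0.  63.  18.]
```

Emit:
servo_tool(
  deltas=[
    [[0, 0, 0, 0, 0.04, 0, 35], [0, 0, 0, 0, 0.08, 0, 35], [0, 0, 0, 0, 0.1, 0, 35]],
  ],
)

```text
t: 8.48
ee_pos: [483.0, -465.2, 29.6]
orientation: [[-0.967, 0.0, 0.256], [-0.256, -0.002, -0.967], [0.0, -1.0, 0.002]]
contact_force: [-3.9, 1.1, 8.4]
gripper_width: 0.491
```

```bash
python3 -c "
from h import *
st()"
```

```text
t 8.48 p [ 483.  -465.2   29.6] yaw -75.1 down [ 0.    -0.002 -1.   ] F [-3.9  1.1  8.4] M [0.18 0.76 0.02] w 42.0 j [-51.  35.  82.  -0.  63.  24.]
```

Emit:
servo_tool(
  deltas=[
    [[0, 0, 0, 0, 0.04, 0, 35], [0, 0, 0, 0, 0.08, 0, 35]],
  ],
)

```text
t: 8.65
ee_pos: [483.0, -465.1, 29.6]
orientation: [[-0.984, 0.0, 0.178], [-0.178, -0.002, -0.984], [0.0, -1.0, 0.002]]
contact_force: [-3.5, 1.4, 6.6]
gripper_width: 0.484
```

```bash
python3 -c "
from h import *
st()"
```

```text
t 8.65 p [ 483.  -465.1   29.6] yaw -79.7 down [ 0.    -0.002 -1.   ] F [-3.5  1.4  6.6] M [0.18 0.68 0.11] w 41.4 j [-51.  35.  82.  -0.  63.  28.]
```

Emit:
servo_tool(
  deltas=[
    [[0, 0, 0, 0, 0.03, 0, 35], [0, 0, 0, 0, 0.06, 0, 35], [0, 0, 0, 0, 0.06, 0, 35]],
  ],
)

```text
t: 8.9
ee_pos: [483.1, -465.1, 29.6]
orientation: [[-0.993, 0.0, 0.12], [-0.12, -0.002, -0.993], [-0.0, -1.0, 0.002]]
contact_force: [-3.6, 1.7, 7.0]
gripper_width: 0.492
```

```bash
python3 -c "
from h import *
st();snap('side',(255,190,385,320),5,'pics/a3.png')"
```

```text
t 8.9 p [ 483.1 -465.1   29.6] yaw -83.1 down [ 0.    -0.002 -1.   ] F [-3.6  1.7  7. ] M [0.12 0.66 0.09] w 42.0 j [-51.  35.  82.  -0.  63.  32.]
```

Emit:
servo_tool(
  deltas=[
    [[0, 0, 0, 0, 0.02, 0, 35], [0, 0, 0, 0, 0.04, 0, 35], [0, 0, 0, 0, 0.05, 0, 35]],
  ],
)

```text
t: 9.2
ee_pos: [483.0, -465.1, 29.6]
orientation: [[-0.997, -0.0, 0.072], [-0.072, -0.002, -0.997], [0.0, -1.0, 0.002]]
contact_force: [-4.1, 1.3, 7.3]
gripper_width: 0.491
```

```bash
python3 -c "
from h import *
st()
print(robot.get_state()['effort'])"
```

```text
t 9.2 p [ 483.  -465.1   29.6] yaw -85.9 down [-0.    -0.002 -1.   ] F [-4.1  1.3  7.3] M [0.24 0.67 0.61] w 41.9 j [-51.  35.  82.  -0.  63.  35.]
[  0.65479148 -46.04855418 -23.87897909   0.90815932  -1.09719403
   0.53543586]
```

Emit:
servo_tool(
  deltas=[
    [[0, 0, 0, 0, 0, 0, 75], [0, 0, 0, 0, 0, 0, 75], [0, 0, 0, 0, 0, 0, 75], [0, 0, 0, 0, 0, 0, 75], [0, -1.0, 0, 0, 0, 0, 75], [0, -2.0, 0, 0, 0, 0, 75], [0, -3.2, 0, 0, 0, 0, 75], [0, -3.2, 0, 0, 0, 0, 75]],
  ],
)

```text
t: 9.87
ee_pos: [486.3, -467.9, 114.9]
orientation: [[-0.997, 0.008, 0.071], [-0.071, -0.01, -0.997], [-0.007, -1.0, 0.01]]
contact_force: [1.0, -2.0, 1.9]
gripper_width: 0.875
```

```bash
python3 -c "
from h import *
st(); goto((539.2,-388.4,100),-9.6)
"
```

```text
t 9.87 p [ 486.3 -467.9  114.9] yaw -85.9 down [ 0.008 -0.01  -1.   ] F [ 1.  -2.   1.9] M [-0.06 -0.07 -0.01] w 74.7 j [-51.  29.  79.   0.  71.  35.]
d [-2.334, 0.58, -3.029] r [-0.0137, -1.3323, 0.0005]  mm 96.7  deg 76.3
```

Emit:
servo_tool(
  deltas=[
    [[-2.334, 0.58, -3.029, 0, -1.332, 0, 70], [-2.334, 0.58, -3.029, 0, -1.332, 0, 70], [-2.334, 0.58, -3.029, 0, -1.332, 0, 70], [-2.334, 0.58, -3.029, 0, -1.332, 0, 70], [-2.334, 0.58, -3.029, 0, -1.332, 0, 70], [-2.334, 0.58, -3.029, 0, -1.332, 0, 70], [-2.334, 0.58, -3.029, 0, -1.332, 0, 70], [-2.334, 0.58, -3.029, 0, -1.332, 0, 70], [-2.334, 0.58, -3.029, 0, -1.332, 0, 70], [-2.334, 0.58, -3.029, 0, -1.332, 0, 70], [-2.334, 0.58, -3.029, 0, -1.332, 0, 70], [-2.334, 0.58, -3.029, 0, -1.332, 0, 70], [-2.334, 0.58, -3.029, 0, -1.332, 0, 70]],
  ],
)

```text
t: 10.95
ee_pos: [535.8, -384.4, 92.5]
orientation: [[-0.169, -0.0, 0.986], [-0.986, 0.0, -0.169], [-0.0, -1.0, -0.0]]
contact_force: [0.4, -0.7, 0.9]
gripper_width: 0.817
```

```bash
python3 -c "
from h import *
st(); goto((539.2,-388.4,28),-9.6)
"
```

```text
t 10.95 p [ 535.8 -384.4   92.5] yaw -9.8 down [-0.  0. -1.] F [ 0.4 -0.7  0.9] M [ 0.04 -0.01  0.  ] w 69.8 j [-43.  29.  82.   0.  69. -33.]
d [0.135, 2.582, 0.162] r [0.0002, -0.0027, -0.0004]  mm 64.8  deg 0.2
```

Emit:
servo_tool(
  deltas=[
    [[0.135, 0.2, 0.162, 0, 0, 0, 70], [0.135, 1.2, 0.162, 0, 0, 0, 70], [0.135, 2.2, 0.162, 0, 0, 0, 70], [0.135, 2.58, 0.162, 0, 0, 0, 70], [0.135, 2.58, 0.162, 0, 0, 0, 70], [0.135, 2.58, 0.162, 0, 0, 0, 50], [0.135, 2.58, 0.162, 0, 0, 0, 40], [0.135, 2.58, 0.162, 0, 0, 0, 35], [0.135, 2.58, 0.162, 0, 0, 0, 35], [0.135, 2.58, 0.162, 0, 0, 0, 35], [0.135, 2.58, 0.162, 0, 0, 0, 35], [0.135, 2.58, 0.162, 0, 0, 0, 35]],
  ],
)

```text
t: 11.95
ee_pos: [539.4, -389.6, 30.5]
orientation: [[-0.167, 0.001, 0.986], [-0.986, -0.002, -0.167], [0.002, -1.0, 0.001]]
contact_force: [-5.2, -0.7, 6.2]
gripper_width: 0.479
```

```bash
python3 -c "
from h import *
st(); 
"
```

```text
t 11.95 p [ 539.4 -389.6   30.5] yaw -9.6 down [ 0.001 -0.002 -1.   ] F [-5.2 -0.7  6.2] M [ 0.02  0.82 -0.  ] w 40.9 j [-43.  34.  83.  -0.  63. -34.]
```

Emit:
servo_tool(
  deltas=[
    [[0, 0, 0, 0, 0.05, 0, 35], [0, 0, 0, 0, 0.12, 0, 35], [0, 0, 0, 0, 0.2, 0, 35], [0, 0, 0, 0, 0.28, 0, 35], [0, 0, 0, 0, 0.36, 0, 35], [0, 0, 0, 0, 0.44, 0, 35], [0, 0, 0, 0, 0.52, 0, 35], [0, 0, 0, 0, 0.6, 0, 35], [0, 0, 0, 0, 0.68, 0, 35], [0, 0, 0, 0, 0.76, 0, 35], [0, 0, 0, 0, 0.84, 0, 35], [0, 0, 0, 0, 0.9, 0, 35]],
  ],
)

```text
t: 12.95
ee_pos: [538.5, -388.9, 30.4]
orientation: [[-0.878, -0.002, 0.479], [-0.479, -0.0, -0.878], [0.002, -1.0, -0.0]]
contact_force: [-7.4, 1.3, 9.3]
gripper_width: 0.484
```

```bash
python3 -c "
from h import *
st()"
```

```text
t 12.95 p [ 538.5 -388.9   30.4] yaw -61.4 down [-0.002 -0.    -1.   ] F [-7.4  1.3  9.3] M [0.29 1.25 0.04] w 41.3 j [-43.  34.  83.  -0.  63.  18.]
```

Emit:
servo_tool(
  deltas=[
    [[0, 0, 0, 0, 0.04, 0, 35], [0, 0, 0, 0, 0.08, 0, 35], [0, 0, 0, 0, 0.1, 0, 35]],
  ],
)

```text
t: 13.2
ee_pos: [538.4, -388.8, 30.4]
orientation: [[-0.92, -0.002, 0.391], [-0.391, -0.0, -0.92], [0.002, -1.0, -0.0]]
contact_force: [-7.0, 1.9, 8.4]
gripper_width: 0.484
```

```bash
python3 -c "
from h import *
st()"
```

```text
t 13.2 p [ 538.4 -388.8   30.4] yaw -67.0 down [-0.002 -0.    -1.   ] F [-7.   1.9  8.4] M [0.31 1.22 0.05] w 41.3 j [-43.  34.  83.  -0.  63.  24.]
```

Emit:
servo_tool(
  deltas=[
    [[0, 0, 0, 0, 0.04, 0, 35], [0, 0, 0, 0, 0.08, 0, 35]],
  ],
)

```text
t: 13.37
ee_pos: [538.4, -388.7, 30.4]
orientation: [[-0.949, -0.002, 0.316], [-0.316, 0.0, -0.949], [0.002, -1.0, -0.001]]
contact_force: [-7.2, 1.8, 8.7]
gripper_width: 0.485
```

```bash
python3 -c "
from h import *
st()"
```

```text
t 13.37 p [ 538.4 -388.7   30.4] yaw -71.6 down [-0.002  0.    -1.   ] F [-7.2  1.8  8.7] M [0.35 1.24 0.03] w 41.4 j [-43.  34.  83.  -0.  63.  28.]
```

Emit:
servo_tool(
  deltas=[
    [[0, 0, 0, 0, 0.04, 0, 35], [0, 0, 0, 0, 0.08, 0, 35]],
  ],
)

```text
t: 13.53
ee_pos: [538.4, -388.6, 30.4]
orientation: [[-0.971, -0.002, 0.239], [-0.239, 0.0, -0.971], [0.002, -1.0, -0.001]]
contact_force: [-7.7, 1.9, 9.2]
gripper_width: 0.484
```

```bash
python3 -c "
from h import *
st()"
```

```text
t 13.53 p [ 538.4 -388.6   30.4] yaw -76.2 down [-0.002  0.    -1.   ] F [-7.7  1.9  9.2] M [0.41 1.25 0.08] w 41.3 j [-43.  34.  83.  -0.  63.  33.]
```

Total is 1.16 rad so far and the torque is still low.

Emit:
servo_tool(
  deltas=[
    [[0, 0, 0, 0, 0.04, 0, 35], [0, 0, 0, 0, 0.08, 0, 35]],
  ],
)

```text
t: 13.7
ee_pos: [538.4, -388.5, 30.4]
orientation: [[-0.987, -0.002, 0.16], [-0.16, 0.0, -0.987], [0.002, -1.0, -0.001]]
contact_force: [-8.2, 3.1, 10.5]
gripper_width: 0.483
```

```bash
python3 -c "
from h import *
st()"
```

```text
t 13.7 p [ 538.4 -388.5   30.4] yaw -80.8 down [-0.002  0.    -1.   ] F [-8.2  3.1 10.5] M [0.4  1.23 0.07] w 41.2 j [-43.  34.  83.  -0.  63.  38.]
```

Emit:
servo_tool(
  deltas=[
    [[0, 0, 0, 0, 0.04, 0, 35], [0, 0, 0, 0, 0.08, 0, 35]],
  ],
)

```text
t: 13.87
ee_pos: [538.4, -388.5, 30.4]
orientation: [[-0.997, -0.002, 0.081], [-0.081, 0.0, -0.997], [0.002, -1.0, -0.001]]
contact_force: [-6.7, 3.3, 8.4]
gripper_width: 0.488
```

```bash
python3 -c "
from h import *
st()"
```

```text
t 13.87 p [ 538.4 -388.5   30.4] yaw -85.3 down [-0.002  0.    -1.   ] F [-6.7  3.3  8.4] M [0.5  1.11 0.26] w 41.7 j [-43.  34.  83.  -0.  63.  42.]
```

Emit:
servo_tool(
  deltas=[
    [[0, 0, 0, 0, 0.03, 0, 35], [0, 0, 0, 0, 0.05, 0, 35]],
  ],
)

```text
t: 14.03
ee_pos: [538.7, -388.4, 30.4]
orientation: [[-0.999, -0.001, 0.033], [-0.033, 0.0, -0.999], [0.001, -1.0, -0.0]]
contact_force: [-7.5, 4.1, 8.8]
gripper_width: 0.486
```

```bash
python3 -c "
from h import *
st()"
```

```text
t 14.03 p [ 538.7 -388.4   30.4] yaw -88.1 down [-0.001  0.    -1.   ] F [-7.5  4.1  8.8] M [0.46 0.98 0.59] w 41.5 j [-43.  34.  83.  -0.  63.  45.]
```

Emit:
servo_tool(
  deltas=[
    [[0, 0, 0, 0, 0, 0, 75], [0, 0, 0, 0, 0, 0, 75], [0, 0, 0, 0, 0, 0, 75], [0, 0, 0, 0, 0, 0, 75], [0, -1.0, 0, 0, 0, 0, 75], [0, -2.0, 0, 0, 0, 0, 75], [0, -2.8, 0, 0, 0, 0, 75], [0, -2.8, 0, 0, 0, 0, 75], [0, -2.8, 0, 0, 0, 0, 75]],
  ],
)

```text
t: 14.78
ee_pos: [540.5, -389.6, 100.2]
orientation: [[-0.999, 0.003, 0.033], [-0.033, -0.003, -0.999], [-0.003, -1.0, 0.003]]
contact_force: [1.3, -0.0, 0.0]
gripper_width: 0.876
```

```bash
python3 -c "
from h import *
st(); goto((595.3,-311.6,95),-12)
"
```

```text
t 14.78 p [ 540.5 -389.6  100.2] yaw -88.1 down [ 0.003 -0.003 -1.   ] F [ 1.3 -0.   0. ] M [ 0.04 -0.02 -0.04] w 74.8 j [-43.  29.  81.   0.  69.  45.]
d [-2.294, 0.208, -3.046] r [-0.0044, -1.3285, -0.0007]  mm 95.5  deg 76.1
```

Emit:
servo_tool(
  deltas=[
    [[-2.294, 0.208, -3.046, 0, -1.33, 0, 70], [-2.294, 0.208, -3.046, 0, -1.33, 0, 70], [-2.294, 0.208, -3.046, 0, -1.33, 0, 70], [-2.294, 0.208, -3.046, 0, -1.33, 0, 70], [-2.294, 0.208, -3.046, 0, -1.33, 0, 70], [-2.294, 0.208, -3.046, 0, -1.33, 0, 70], [-2.294, 0.208, -3.046, 0, -1.33, 0, 70], [-2.294, 0.208, -3.046, 0, -1.33, 0, 70], [-2.294, 0.208, -3.046, 0, -1.33, 0, 70], [-2.294, 0.208, -3.046, 0, -1.33, 0, 70], [-2.294, 0.208, -3.046, 0, -1.33, 0, 70], [-2.294, 0.208, -3.046, 0, -1.33, 0, 70], [-2.294, 0.208, -3.046, 0, -1.33, 0, 70]],
  ],
)

```text
t: 15.87
ee_pos: [593.1, -309.9, 91.3]
orientation: [[-0.209, -0.002, 0.978], [-0.978, 0.002, -0.209], [-0.001, -1.0, -0.003]]
contact_force: [-0.8, -0.1, 0.7]
gripper_width: 0.823
```

```bash
python3 -c "
from h import *
st(); goto((595.3,-311.6,28),-12)
"
```

```text
t 15.87 p [ 593.1 -309.9   91.3] yaw -12.0 down [-0.002  0.002 -1.   ] F [-0.8 -0.1  0.7] M [-0.    0.02 -0.02] w 70.3 j [-35.  31.  80.   0.  69. -23.]
d [0.052, 2.534, 0.107] r [0.0028, -0.0007, -0.0013]  mm 63.4  deg 0.2
```

Emit:
servo_tool(
  deltas=[
    [[0.05, 0.2, 0.107, 0, 0, 0, 70], [0.05, 1.2, 0.107, 0, 0, 0, 70], [0.05, 2.2, 0.107, 0, 0, 0, 70], [0.05, 2.53, 0.107, 0, 0, 0, 70], [0.05, 2.53, 0.107, 0, 0, 0, 70], [0.05, 2.53, 0.107, 0, 0, 0, 50], [0.05, 2.53, 0.107, 0, 0, 0, 40], [0.05, 2.53, 0.107, 0, 0, 0, 35], [0.05, 2.53, 0.107, 0, 0, 0, 35], [0.05, 2.53, 0.107, 0, 0, 0, 35], [0.05, 2.53, 0.107, 0, 0, 0, 35], [0.05, 2.53, 0.107, 0, 0, 0, 35]],
  ],
)

```text
t: 16.87
ee_pos: [595.9, -312.8, 32.1]
orientation: [[-0.206, -0.001, 0.978], [-0.978, -0.001, -0.206], [0.001, -1.0, -0.001]]
contact_force: [-4.5, 1.2, 5.1]
gripper_width: 0.486
```

```bash
python3 -c "
from h import *
st(); 
"
```

```text
t 16.87 p [ 595.9 -312.8   32.1] yaw -11.9 down [-0.001 -0.001 -1.   ] F [-4.5  1.2  5.1] M [0.17 0.86 0.03] w 41.5 j [-35.  35.  81.  -0.  64. -23.]
```

Emit:
servo_tool(
  deltas=[
    [[0, 0, 0, 0, 0.05, 0, 35], [0, 0, 0, 0, 0.12, 0, 35], [0, 0, 0, 0, 0.2, 0, 35], [0, 0, 0, 0, 0.28, 0, 35], [0, 0, 0, 0, 0.36, 0, 35], [0, 0, 0, 0, 0.44, 0, 35], [0, 0, 0, 0, 0.52, 0, 35], [0, 0, 0, 0, 0.6, 0, 35], [0, 0, 0, 0, 0.68, 0, 35], [0, 0, 0, 0, 0.76, 0, 35], [0, 0, 0, 0, 0.84, 0, 35], [0, 0, 0, 0, 0.9, 0, 35]],
  ],
)

```text
t: 17.87
ee_pos: [595.1, -312.2, 32.1]
orientation: [[-0.896, -0.003, 0.443], [-0.444, 0.001, -0.896], [0.003, -1.0, -0.002]]
contact_force: [-6.5, 2.4, 5.8]
gripper_width: 0.483
```

```bash
python3 -c "
from h import *
st(); 
"
```

```text
t 17.87 p [ 595.1 -312.2   32.1] yaw -63.7 down [-0.003  0.001 -1.   ] F [-6.5  2.4  5.8] M [0.39 1.11 0.07] w 41.2 j [-35.  35.  81.  -0.  64.  29.]
```

Emit:
servo_tool(
  deltas=[
    [[0, 0, 0, 0, 0.04, 0, 35], [0, 0, 0, 0, 0.08, 0, 35]],
  ],
)

```text
t: 18.03
ee_pos: [595.1, -312.1, 32.1]
orientation: [[-0.928, -0.003, 0.372], [-0.372, 0.001, -0.928], [0.003, -1.0, -0.002]]
contact_force: [-6.6, 3.1, 6.2]
gripper_width: 0.481
```

```bash
python3 -c "
from h import *
st(); 
"
```

```text
t 18.03 p [ 595.1 -312.1   32.1] yaw -68.2 down [-0.003  0.001 -1.   ] F [-6.6  3.1  6.2] M [0.37 1.18 0.08] w 41.0 j [-35.  35.  81.  -0.  64.  33.]
```

Emit:
servo_tool(
  deltas=[
    [[0, 0, 0, 0, 0.04, 0, 35], [0, 0, 0, 0, 0.08, 0, 35]],
  ],
)

```text
t: 18.2
ee_pos: [595.0, -312.0, 32.1]
orientation: [[-0.955, -0.003, 0.297], [-0.297, 0.001, -0.955], [0.003, -1.0, -0.002]]
contact_force: [-7.6, 2.6, 4.8]
gripper_width: 0.483
```

```bash
python3 -c "
from h import *
st(); 
"
```

```text
t 18.2 p [ 595.  -312.    32.1] yaw -72.7 down [-0.003  0.001 -1.   ] F [-7.6  2.6  4.8] M [0.42 1.2  0.08] w 41.2 j [-35.  35.  81.  -0.  64.  38.]
```

Emit:
servo_tool(
  deltas=[
    [[0, 0, 0, 0, 0.04, 0, 35], [0, 0, 0, 0, 0.08, 0, 35]],
  ],
)

```text
t: 18.37
ee_pos: [595.0, -312.0, 32.1]
orientation: [[-0.976, -0.003, 0.219], [-0.219, 0.001, -0.976], [0.003, -1.0, -0.002]]
contact_force: [-7.1, 3.2, 6.3]
gripper_width: 0.487
```

```bash
python3 -c "
from h import *
st(); 
"
```

```text
t 18.37 p [ 595.  -312.    32.1] yaw -77.3 down [-0.003  0.001 -1.   ] F [-7.1  3.2  6.3] M [0.47 1.21 0.1 ] w 41.6 j [-35.  35.  81.  -0.  64.  42.]
```

Emit:
servo_tool(
  deltas=[
    [[0, 0, 0, 0, 0.04, 0, 35], [0, 0, 0, 0, 0.08, 0, 35]],
  ],
)

```text
t: 18.53
ee_pos: [595.0, -311.9, 32.1]
orientation: [[-0.99, -0.003, 0.141], [-0.141, 0.001, -0.99], [0.003, -1.0, -0.002]]
contact_force: [-6.7, 3.8, 5.6]
gripper_width: 0.483
```

```bash
python3 -c "
from h import *
st(); 
"
```

```text
t 18.53 p [ 595.  -311.9   32.1] yaw -81.9 down [-0.003  0.001 -1.   ] F [-6.7  3.8  5.6] M [0.48 1.1  0.22] w 41.2 j [-35.  35.  81.  -0.  64.  47.]
```

Emit:
servo_tool(
  deltas=[
    [[0, 0, 0, 0, 0.03, 0, 35], [0, 0, 0, 0, 0.05, 0, 35]],
  ],
)

```text
t: 18.7
ee_pos: [595.2, -311.8, 32.1]
orientation: [[-0.996, -0.003, 0.093], [-0.093, 0.001, -0.996], [0.003, -1.0, -0.001]]
contact_force: [-7.6, 2.9, 6.2]
gripper_width: 0.484
```

```bash
python3 -c "
from h import *
st(); 
"
```

```text
t 18.7 p [ 595.2 -311.8   32.1] yaw -84.7 down [-0.003  0.001 -1.   ] F [-7.6  2.9  6.2] M [0.62 1.12 0.6 ] w 41.3 j [-35.  35.  81.  -0.  64.  50.]
```

All three nuts are finger-tight: each ended with the torque jumping to about 0.6 N m. Next I'll release, lift, and look at the wrench.

Emit:
servo_tool(
  deltas=[
    [[0, 0, 0, 0, 0, 0, 75], [0, 0, 0, 0, 0, 0, 75], [0, 0, 0, 0, 0, 0, 75], [0, 0, 0, 0, 0, 0, 75], [0, -1.0, 0, 0, 0, 0, 75], [0, -2.0, 0, 0, 0, 0, 75], [0, -3.5, 0, 0, 0, 0, 75], [0, -4, 0, 0, 0, 0, 60], [0, -4, 0, 0, 0, 0, 60]],
  ],
)

```text
t: 19.45
ee_pos: [600.0, -314.8, 136.4]
orientation: [[-0.996, 0.01, 0.093], [-0.093, -0.007, -0.996], [-0.009, -1.0, 0.008]]
contact_force: [0.8, 0.2, 0.4]
gripper_width: 0.705
```

```bash
python3 - <<'E'
from h import *
st(); goto((480,-180,150),-4)
snap("top",(340,185,470,285),6,"pics/b_top.png"); snap("side",(240,225,360,335),6,"pics/b_side.png")
E
```

```text
t 19.45 p [ 600.  -314.8  136.4] yaw -84.7 down [ 0.01  -0.007 -1.   ] F [0.8 0.2 0.4] M [-0.01 -0.05 -0.04] w 60.2 j [-35.  28.  78.   0.  73.  50.]
d [4.274, -0.627, -5.811] r [-0.0127, -1.4081, -0.0022]  mm 181.0  deg 80.7
```

```bash
python3 - <<'E'
from h import *
c=optics.capture("side")
f=lambda u,v:((u+.5)/6-.5+240,(v+.5)/6-.5+225)
for n,p in dict(tailL=(137,338),tailR=(186,336),tipL=(97,62),tipR=(230,53),thrL=(112,128),thrR=(212,125),handL=(138,188),handR=(186,185)).items(): print(n,unproj(c,f(*p),12).round(1))
E
```

```text
tailL [ 390.8 -359.9   12. ]
tailR [ 410.6 -362.2   12. ]
tipL [ 383.7 -173.6   12. ]
tipR [ 444.8 -178.    12. ]
thrL [ 388.  -222.8   12. ]
thrR [ 432.3 -228.7   12. ]
handL [ 396.9 -266.    12. ]
handR [ 417.7 -267.7   12. ]
```

```bash
python3 - <<'E'
from h import *
st(); goto((407.3,-278.2,100),-4)
E
```

```text
t 19.6 p [ 595.8 -311.9  128.8] yaw -84.7 down [-0.002  0.001 -1.   ] F [-0.3  0.3 -0.3] M [ 0.   -0.02  0.  ] w 59.8 j [-35.  29.  79.   0.  73.  50.]
d [7.379, 1.164, -2.04] r [0.0021, -1.4081, 0.0003]  mm 193.6  deg 80.7
```

Emit:
servo_tool(
  deltas=[
    [[7.379, 1.164, -2.04, 0, -1.408, 0, 50], [7.379, 1.164, -2.04, 0, -1.408, 0, 50], [7.379, 1.164, -2.04, 0, -1.408, 0, 50], [7.379, 1.164, -2.04, 0, -1.408, 0, 50], [7.379, 1.164, -2.04, 0, -1.408, 0, 50], [7.379, 1.164, -2.04, 0, -1.408, 0, 50], [7.379, 1.164, -2.04, 0, -1.408, 0, 50], [7.379, 1.164, -2.04, 0, -1.408, 0, 50], [7.379, 1.164, -2.04, 0, -1.408, 0, 50], [7.379, 1.164, -2.04, 0, -1.408, 0, 50], [7.379, 1.164, -2.04, 0, -1.408, 0, 50], [7.379, 1.164, -2.04, 0, -1.408, 0, 50], [7.379, 1.164, -2.04, 0, -1.408, 0, 50], [7.379, 1.164, -2.04, 0, -1.408, 0, 50], [7.379, 1.164, -2.04, 0, -1.408, 0, 50], [7.379, 1.164, -2.04, 0, -1.408, 0, 50]],
  ],
)

```text
t: 20.93
ee_pos: [407.7, -278.3, 100.2]
orientation: [[-0.071, -0.001, 0.998], [-0.998, 0.001, -0.071], [-0.001, -1.0, -0.001]]
contact_force: [-0.9, -0.6, 0.7]
gripper_width: 0.587
```

```bash
python3 - <<'E'
from h import *
st(); goto((407.3,-278.2,20),-4)
snap("side",(220,205,340,305),6,"pics/b2_side.png")
E
```

```text
t 20.93 p [ 407.7 -278.3  100.2] yaw -4.0 down [-0.001  0.001 -1.   ] F [-0.9 -0.6  0.7] M [-0.04 -0.07 -0.01] w 50.1 j [-44.  11. 106.   0.  63. -40.]
d [0.0, 3.21, -0.011] r [0.001, -0.0008, -0.0009]  mm 80.3  deg 0.1
```

Emit:
servo_tool(
  deltas=[
    [[0, 1.2, -0.01, 0, 0, 0, 50], [0, 2.4, -0.01, 0, 0, 0, 50], [0, 3.3, -0.01, 0, 0, 0, 50], [0, 3.7, -0.01, 0, 0, 0, 50], [0, 3.85, -0.01, 0, 0, 0, 50], [0, 3.85, -0.01, 0, 0, 0, 50], [0, 3.85, -0.01, 0, 0, 0, 50]],
  ],
)

```text
t: 21.57
ee_pos: [408.6, -279.5, 5.7]
orientation: [[-0.07, 0.001, 0.998], [-0.998, -0.001, -0.07], [0.001, -1.0, 0.002]]
contact_force: [0.0, -0.3, 0.4]
gripper_width: 0.583
```

```bash
python3 - <<'E'
from h import *
st(); goto((407.3,-278.2,2),-4)
E
```

```text
t 21.57 p [ 408.6 -279.5    5.7] yaw -4.0 down [ 0.001 -0.001 -1.   ] F [ 0.  -0.3  0.4] M [-0.01  0.   -0.02] w 49.8 j [-44.  20. 109.  -0.  51. -40.]
d [-0.048, 0.149, -0.057] r [-0.0015, -0.0002, 0.0013]  mm 4.2  deg 0.1
```

Now I'll close on the handle firmly.

Emit:
servo_tool(
  deltas=[
    [[-0.04, 0.12, -0.05, 0, 0, 0, 45], [-0.04, 0.12, -0.05, 0, 0, 0, 30], [-0.04, 0.12, -0.05, 0, 0, 0, 20], [-0.04, 0.12, -0.05, 0, 0, 0, 10], [-0.04, 0.12, -0.05, 0, 0, 0, 10], [-0.04, 0.12, -0.05, 0, 0, 0, 10], [-0.04, 0.12, -0.05, 0, 0, 0, 10], [-0.04, 0.12, -0.05, 0, 0, 0, 10], [-0.04, 0.12, -0.05, 0, 0, 0, 10]],
  ],
  newtons=80,
)

```text
t: 22.32
ee_pos: [407.2, -278.1, 2.9]
orientation: [[-0.07, 0.001, 0.998], [-0.998, -0.001, -0.07], [0.001, -1.0, 0.001]]
contact_force: [-1.3, 1.1, 6.3]
gripper_width: 0.209
```

```bash
python3 - <<'E'
from h import *
st()
snap("side",(220,205,340,305),6,"pics/b3_side.png")
E
```

```text
t 22.32 p [ 407.2 -278.1    2.9] yaw -4.0 down [ 0.001 -0.001 -1.   ] F [-1.3  1.1  6.3] M [ 0.15  0.13 -0.05] w 17.8 j [-44.  20. 109.   0.  50. -40.]
```

```bash
cat >> h.py <<'E'
NUT={1:(595.2,-311.9,-84.7),2:(538.8,-388.4,-88.1),3:(483.1,-465.1,-85.9)}
def wr(n,back,turn,z=33,L=83):
    "goto target for grip so that jaw is `back` mm short; turn = cw deg"
    x,y,yaw=NUT[n]; w=yaw-turn; a=np.radians(w-90); r=L+back
    p=(x+r*np.cos(a),y+r*np.sin(a),z); print("target",np.round(p,1),round(w,1)); goto(p,w)
E
python3 - <<'E'
from h import *
wr(1,65,0,100)
E
```

```text
target [ 447.8 -325.6  100. ] -84.7
d [1.784, -3.879, 1.758] r [-0.0017, 1.4081, -0.0001]  mm 115.4  deg 80.7
```

Emit:
servo_tool(
  deltas=[
    [[0, -0.6, 0, 0, 0, 0, 10], [0, -1.6, 0, 0, 0, 0, 10], [0, -2.8, 0, 0, 0, 0, 10], [0, -3.88, 0, 0, 0, 0, 10], [0.3, -3.88, 0.3, 0, 0.11, 0, 10], [0.6, -3.88, 0.6, 0, 0.22, 0, 10], [0.9, -3.88, 0.9, 0, 0.34, 0, 10], [1.2, -3.88, 1.2, 0, 0.46, 0, 10], [1.5, -3.88, 1.5, 0, 0.58, 0, 10], [1.784, -3.88, 1.758, 0, 0.7, 0, 10], [1.784, -3.88, 1.758, 0, 0.82, 0, 10], [1.784, -3.88, 1.758, 0, 0.94, 0, 10], [1.784, -3.88, 1.758, 0, 1.06, 0, 10], [1.784, -3.88, 1.758, 0, 1.18, 0, 10], [1.784, -3.88, 1.758, 0, 1.3, 0, 10], [1.784, -3.88, 1.758, 0, 1.37, 0, 10], [1.784, -3.88, 1.758, 0, 1.408, 0, 10], [1.784, -3.88, 1.758, 0, 1.408, 0, 10]],
  ],
)

```text
t: 23.87
ee_pos: [446.9, -324.8, 98.3]
orientation: [[-0.996, -0.001, 0.092], [-0.092, 0.001, -0.996], [0.001, -1.0, -0.001]]
contact_force: [-0.2, -0.6, -1.4]
gripper_width: 0.203
```

```bash
python3 - <<'E'
from h import *
st()
snap("side",(240,190,370,290),6,"pics/b4_side.png")
snap("top",(340,185,470,285),6,"pics/b4_top.png")
E
```

```text
t 23.87 p [ 446.9 -324.8   98.3] yaw -84.7 down [-0.001  0.001 -1.   ] F [-0.2 -0.6 -1.4] M [ 0.04  0.04 -0.05] w 17.3 j [-45.  18.  98.  -0.  64.  40.]
```

```bash
python3 - <<'E'
from h import *
ct=optics.capture("top");cs=optics.capture("side");s=robot.get_state()
p=np.array(s["ee_pos"]);a=np.radians(-84.7-90);u=np.array([np.cos(a),np.sin(a),0]);v=np.array([-u[1],u[0],0])
print(p)
for n,l,w,h in [("tailT",85.5,10,9),("tailT",85.5,-10,9),("tailB",85.5,10,-3),("tailB",85.5,-10,-3),("thr c",-54,22.5,9),("thr c",-54,-22.5,9),("tip",-105,0,9),("hole?",75,0,9)]:
    q=p+u*l+v*w+np.array([0,0,h]); a=proj(cs,q);b=proj(ct,q)
    print(n,"side",((a-[240,190]+.5)*6-.5).round(),"top",((b-[340,185]+.5)*6-.5).round())
E
```

```text
[ 447.13557826 -325.02191481   98.52808233]
tailT side [ 43. 348.] top [436. 558.]
tailT side [ 37. 317.] top [393. 563.]
tailB side [ 46. 372.] top [429. 557.]
tailB side [ 40. 341.] top [387. 562.]
thr c side [395. 307.] top [419. 259.]
thr c side [371. 241.] top [325. 269.]
tip side [504. 253.] top [357. 158.]
hole? side [ 67. 328.] top [411. 538.]
```

```bash
python3 - <<'E'
from h import *
st();wr(1,65,0,33.5)
E
```

```text
t 24.07 p [ 447.1 -325.    98.5] yaw -84.6 down [-0.  0. -1.] F [ 0.1 -0.1 -2.1] M [-0.04 -0.02  0.  ] w 17.3 j [-45.  18.  98.  -0.  64.  40.]
target [ 447.8 -325.6   33.5] -84.7
d [-0.027, 2.601, 0.025] r [0.0003, 0.0011, 0.0003]  mm 65.0  deg 0.1
```

Emit:
servo_tool(
  deltas=[
    [[-0.027, 0.8, 0.025, 0, 0, 0, 10], [-0.027, 1.6, 0.025, 0, 0, 0, 10], [-0.027, 2.3, 0.025, 0, 0, 0, 10], [-0.027, 2.6, 0.025, 0, 0, 0, 10], [-0.027, 2.6, 0.025, 0, 0, 0, 10], [-0.027, 2.6, 0.025, 0, 0, 0, 10]],
  ],
)

```text
t: 24.57
ee_pos: [448.0, -325.6, 33.6]
orientation: [[-0.996, -0.0, 0.093], [-0.093, 0.0, -0.996], [0.0, -1.0, -0.0]]
contact_force: [0.6, -0.1, -1.2]
gripper_width: 0.202
```

```bash
python3 - <<'E'
from h import *
st();wr(1,30,0,33.5); wr(1,0,0,33.5)
snap("side",(260,200,370,290),7,"pics/b5_side.png")
snap("top",(340,185,470,285),6,"pics/b5_top.png")
E
```

```text
t 24.57 p [ 448.  -325.6   33.6] yaw -84.7 down [-0.  0. -1.] F [ 0.6 -0.1 -1.2] M [-0.01  0.05 -0.02] w 17.3 j [-45.  23. 100.   0.  57.  40.]
target [ 482.7 -322.3   33.5] -84.7
d [-1.393, 0.005, -0.002] r [0.0005, 0.0006, 0.0004]  mm 34.8  deg 0.0
target [ 512.6 -319.6   33.5] -84.7
d [-2.593, 0.005, -0.001] r [0.0005, 0.0006, 0.0004]  mm 64.8  deg 0.0
```

```bash
python3 - <<'E'
from h import *
ct=optics.capture("top");cs=optics.capture("side")
f=lambda u,v:((u+.5)/6-.5+340,(v+.5)/6-.5+185)
a=np.radians(-174.7);u=np.array([np.cos(a),np.sin(a)])
for p in [(269,182),(397,172),(333,177),(298,270),(378,263)]:
    q=unproj(ct,f(*p),42); r=q[:2]-np.array([595.2,-311.9]); print(q.round(1),"along",(r@u).round(1),"lat",(r@[-u[1],u[0]]).round(1))
f=lambda u,v:((u+.5)/7-.5+260,(v+.5)/7-.5+200)
for p in [(418,318),(465,428),(300,365),(325,430)]:
    q=unproj(cs,f(*p),42); r=q[:2]-np.array([595.2,-311.9]); print("s",q.round(1),"along",(r@u).round(1),"lat",(r@[-u[1],u[0]]).round(1))
E
```

```text
[ 548.3 -285.1   42. ] along 44.2 lat -31.0
[ 552.3 -350.4   42. ] along 46.3 lat 34.3
[ 550.3 -317.7   42. ] along 45.3 lat 1.7
[ 503.3 -297.8   42. ] along 90.2 lat -22.5
[ 506.2 -338.4   42. ] along 91.1 lat 18.1
s [ 544.5 -284.7   42. ] along 48.0 lat -31.7
s [ 551.2 -348.1   42. ] along 47.1 lat 32.0
s [ 498.2 -303.5   42. ] along 95.8 lat -17.4
s [ 502.3 -340.3   42. ] along 95.1 lat 19.7
```

Emit:
servo_tool(
  deltas=[
    [[-0.4, 0, 0, 0, 0, 0, 10], [-0.8, 0, 0, 0, 0, 0, 10], [-1.1, 0, 0, 0, 0, 0, 10], [-1.4, 0, 0, 0, 0, 0, 10], [-1.6, 0, 0, 0, 0, 0, 10], [-1.7, 0, 0, 0, 0, 0, 10]],
  ],
)

```text
t: 25.27
ee_pos: [491.6, -321.6, 33.8]
orientation: [[-0.996, 0.001, 0.094], [-0.094, -0.0, -0.996], [-0.0, -1.0, 0.0]]
contact_force: [-0.3, 0.4, -1.3]
gripper_width: 0.205
```

```bash
python3 - <<'E'
from h import *
st();wr(1,-3,0,33.5)
E
```

```text
t 25.27 p [ 491.6 -321.6   33.8] yaw -84.6 down [ 0.001 -0.    -1.   ] F [-0.3  0.4 -1.3] M [0.01 0.01 0.02] w 17.5 j [-42.  27.  95.   0.  59.  43.]
target [ 515.5 -319.3   33.5] -84.7
d [-0.962, 0.011, -0.004] r [-0.0004, 0.0013, -0.0005]  mm 24.0  deg 0.1
```

Emit:
servo_tool(
  deltas=[
    [[-0.2, 0, 0, 0, 0, 0, 10], [-0.4, 0, 0, 0, 0, 0, 10], [-0.6, 0, 0, 0, 0, 0, 10], [-0.8, 0, 0, 0, 0, 0, 10], [-0.96, 0, 0, 0, 0, 0, 10], [-0.96, 0, 0, 0, 0, 0, 10]],
  ],
)

```text
t: 25.77
ee_pos: [515.2, -319.6, 33.9]
orientation: [[-0.996, 0.001, 0.093], [-0.093, -0.0, -0.996], [-0.001, -1.0, 0.001]]
contact_force: [0.2, -0.3, -2.3]
gripper_width: 0.204
```

```bash
python3 - <<'E'
from h import *
st();
for t in (10,20,30): wr(1,-3,t,33.5)
snap("side",(260,200,370,290),7,"pics/b6_side.png")
E
```

```text
t 25.77 p [ 515.2 -319.6   33.9] yaw -84.7 down [ 0.001 -0.    -1.   ] F [ 0.2 -0.3 -2.3] M [0.05 0.02 0.03] w 17.5 j [-40.  28.  92.   0.  60.  45.]
target [ 515.5 -305.3   33.5] -94.7
d [-0.063, 0.015, -0.568] r [-0.0004, 0.1752, -0.0008]  mm 14.3  deg 10.0
target [ 517.8 -291.6   33.5] -104.7
d [-0.207, 0.015, -1.107] r [-0.0004, 0.3497, -0.0009]  mm 28.2  deg 20.0
target [ 522.5 -278.5   33.5] -114.7
d [-0.443, 0.015, -1.612] r [-0.0003, 0.5243, -0.0009]  mm 41.8  deg 30.0
```

Emit:
servo_tool(
  deltas=[
    [[-0.015, 0, -0.14, 0, 0.044, 0, 10], [-0.024, 0, -0.285, 0, 0.087, 0, 10], [-0.04, 0, -0.425, 0, 0.131, 0, 10], [-0.063, 0, -0.568, 0, 0.175, 0, 10], [-0.09, 0, -0.7, 0, 0.218, 0, 10], [-0.12, 0, -0.835, 0, 0.262, 0, 10], [-0.165, 0, -0.97, 0, 0.306, 0, 10], [-0.207, 0, -1.107, 0, 0.35, 0, 10], [-0.207, 0, -1.107, 0, 0.35, 0, 10]],
  ],
)

```text
t: 26.57
ee_pos: [516.0, -290.8, 33.4]
orientation: [[-0.967, -0.002, -0.253], [0.253, 0.0, -0.967], [0.002, -1.0, 0.0]]
contact_force: [-2.0, 0.9, -1.7]
gripper_width: 0.206
```

```bash
python3 - <<'E'
from h import *
st();
for t in (24,28,30): wr(1,-3,t,33.5)
E
```

```text
t 26.57 p [ 516.  -290.8   33.4] yaw -104.7 down [-0.002  0.    -1.   ] F [-2.   0.9 -1.7] M [0.06 0.34 0.38] w 17.6 j [-38.  27.  94.  -0.  59.  67.]
target [ 519.4 -286.3   33.5] -108.7
d [-0.087, -0.004, -0.213] r [-0.0002, 0.0702, 0.0021]  mm 5.7  deg 4.0
target [ 521.4 -281.    33.5] -112.7
d [-0.11, -0.004, -0.435] r [-0.0002, 0.14, 0.0021]  mm 11.2  deg 8.0
target [ 522.5 -278.5   33.5] -114.7
d [-0.128, -0.004, -0.545] r [-0.0003, 0.1749, 0.0021]  mm 14.0  deg 10.0
```

Emit:
servo_tool(
  deltas=[
    [[-0.06, 0, -0.11, 0, 0.035, 0, 10], [-0.087, 0, -0.213, 0, 0.07, 0, 10], [-0.1, 0, -0.32, 0, 0.105, 0, 10], [-0.11, 0, -0.435, 0, 0.14, 0, 10]],
  ],
)

```text
t: 26.9
ee_pos: [519.7, -280.5, 32.8]
orientation: [[-0.923, -0.006, -0.386], [0.386, 0.003, -0.923], [0.006, -1.0, -0.0]]
contact_force: [-5.0, 2.2, 1.4]
gripper_width: 0.202
```

```bash
python3 - <<'E'
from h import *
st();
for t in (30,32): wr(1,-3,t,33.5)
E
```

```text
t 26.9 p [ 519.7 -280.5   32.8] yaw -112.7 down [-0.006  0.003 -1.   ] F [-5.   2.2  1.4] M [0.21 0.71 0.6 ] w 17.3 j [-37.  27.  94.  -0.  59.  76.]
target [ 522.5 -278.5   33.5] -114.7
d [-0.072, -0.027, -0.119] r [0.0001, 0.035, 0.0064]  mm 3.6  deg 2.0
target [ 523.7 -276.    33.5] -116.7
d [-0.078, -0.027, -0.231] r [-0.0, 0.0699, 0.0064]  mm 6.1  deg 4.0
```

Emit:
servo_tool(
  deltas=[
    [[-0.05, -0.01, -0.06, 0, 0.018, 0, 10], [-0.06, -0.01, -0.119, 0, 0.035, 0, 10], [-0.065, -0.01, -0.175, 0, 0.053, 0, 10], [-0.07, -0.01, -0.231, 0, 0.07, 0, 10]],
  ],
)

```text
t: 27.23
ee_pos: [522.3, -275.2, 32.6]
orientation: [[-0.894, -0.009, -0.449], [0.449, 0.004, -0.894], [0.01, -1.0, 0.0]]
contact_force: [-7.6, 3.4, 1.7]
gripper_width: 0.206
```

```bash
python3 - <<'E'
from h import *
st();
for t in (34,36): wr(1,-3,t,33.5)
snap("side",(260,200,370,290),7,"pics/b7_side.png")
snap("top",(340,185,470,285),6,"pics/b7_top.png")
E
```

```text
t 27.23 p [ 522.3 -275.2   32.6] yaw -116.7 down [-0.009  0.004 -1.   ] F [-7.6  3.4  1.7] M [0.41 1.12 0.48] w 17.6 j [-36.  27.  94.  -0.  59.  81.]
target [ 525.  -273.5   33.5] -118.7
d [-0.067, -0.035, -0.112] r [-0.0003, 0.0357, 0.0095]  mm 3.4  deg 2.1
target [ 526.4 -271.1   33.5] -120.7
d [-0.073, -0.035, -0.223] r [-0.0005, 0.0706, 0.0095]  mm 5.9  deg 4.1
```

Emit:
servo_tool(
  deltas=[
    [[-0.02, -0.02, -0.06, 0, 0.018, 0, 10], [-0.04, -0.02, -0.112, 0, 0.035, 0, 10], [-0.045, -0.02, -0.165, 0, 0.053, 0, 10], [-0.05, -0.02, -0.223, 0, 0.07, 0, 10]],
  ],
)

```text
t: 27.67
ee_pos: [525.1, -270.3, 32.7]
orientation: [[-0.86, -0.01, -0.51], [0.51, 0.005, -0.86], [0.012, -1.0, 0.001]]
contact_force: [-8.6, 2.8, 1.0]
gripper_width: 0.206
```

```bash
cat >> h.py <<'E'
def tq(n):
    s=robot.get_state(); r=(np.array(s["ee_pos"])-np.array([*NUT[n][:2],36]))/1000
    R=np.array(s["orientation"]); yaw=np.degrees(np.arctan2(R[1,2],R[0,2]))
    print("turn",round(NUT[n][2]-yaw,1),"torque about nut",(s["wrist_torque"]+np.cross(r,s["contact_force"])).round(2), "raw",np.round(s["wrist_torque"],2))
E
python3 - <<'E'
from h import *
st();tq(1)
for t in (38,40): wr(1,-3,t,33.5)
E
```

```text
t 27.67 p [ 525.1 -270.3   32.7] yaw -120.7 down [-0.01   0.005 -1.   ] F [-8.6  2.8  1. ] M [0.39 1.33 0.54] w 17.6 j [-36.  27.  94.  -0.  60.  85.]
turn 36.0 torque about nut [0.44 1.43 0.7 ] raw [0.39 1.33 0.54]
target [ 527.9 -268.7   33.5] -122.7
d [-0.062, -0.031, -0.112] r [-0.0009, 0.0355, 0.0116]  mm 3.3  deg 2.1
target [ 529.4 -266.4   33.5] -124.7
d [-0.068, -0.031, -0.223] r [-0.0011, 0.0704, 0.0116]  mm 5.9  deg 4.1
```

```bash
python3 - <<'E'
from h import *
snap("side",(280,220,360,270),9,"pics/b8_side.png")
E
cat > ov.py <<'E'
from h import *
import sys
def ovl(cam,box,f,out,wyaw=None,woff=0,nuts={},dz=3,lat=0):
    c=optics.capture(cam); x0,y0,x1,y1=box
    im=cv2.resize(c["img"][y0:y1,x0:x1,::-1],None,fx=f,fy=f,interpolation=cv2.INTER_CUBIC)
    P=lambda q:((proj(c,q)-[x0,y0]+.5)*f).astype(int)
    if wyaw is not None:
        s=robot.get_state();p=np.array(s["ee_pos"]);a=np.radians(wyaw-90);u=np.array([np.cos(a),np.sin(a),0]);v=np.array([-u[1],u[0],0])
        pts=[(85.5,10),(85.5,-10),(-54,-10),(-54,-22.5),(-105,-27),(-105,-33),(-105,33),(-105,27),(-54,22.5),(-54,10)]
        q=[P(p+u*(l+woff)+v*(w+lat)+np.array([0,0,dz+6])) for l,w in pts]
        cv2.polylines(im,[np.array(q)],True,(255,0,0),1)
    for n,t in nuts.items():
        x,y,yaw=NUT[n]; R=24.25
        q=[P((x+R*np.cos(np.radians(yaw-t+30+60*k)),y+R*np.sin(np.radians(yaw-t+30+60*k)),48)) for k in range(6)]
        cv2.polylines(im,[np.array(q)],True,(0,120,0),1)
    cv2.imwrite(out,im)
E
python3 - <<'E'
from ov import *
ovl("side",(280,220,360,270),9,"pics/b9.png",-120.7,3,{1:23})
E
```

Emit:
servo_tool(
  deltas=[
    [[-0.03, -0.02, -0.06, 0, 0.018, 0, 10], [-0.05, -0.02, -0.112, 0, 0.035, 0, 10], [-0.055, -0.02, -0.165, 0, 0.053, 0, 10], [-0.06, -0.02, -0.223, 0, 0.07, 0, 10]],
  ],
)

```text
t: 28.1
ee_pos: [528.2, -266.5, 32.9]
orientation: [[-0.823, -0.013, -0.568], [0.568, 0.005, -0.823], [0.013, -1.0, 0.003]]
contact_force: [-10.1, 1.2, 1.7]
gripper_width: 0.205
```

```bash
python3 - <<'E'
from ov import *
st();tq(1)
for t in (42,44): wr(1,-3,t,33.5)
ovl("side",(280,220,360,270),9,"pics/b10.png",None,3,{1:23})
E
```

```text
t 28.1 p [ 528.2 -266.5   32.9] yaw -124.6 down [-0.013  0.005 -1.   ] F [-10.1   1.2   1.7] M [0.16 1.71 0.88] w 17.5 j [-35.  27.  94.  -0.  60.  90.]
turn 39.9 torque about nut [0.24 1.85 1.27] raw [0.16 1.71 0.88]
target [ 531.1 -264.1   33.5] -126.7
d [-0.038, -0.025, -0.145] r [-0.0036, 0.0369, 0.0131]  mm 3.8  deg 2.3
target [ 532.8 -261.9   33.5] -128.7
d [-0.044, -0.026, -0.256] r [-0.0038, 0.0718, 0.013]  mm 6.5  deg 4.2
```

Emit:
servo_tool(
  deltas=[
    [[-0.02, -0.01, -0.07, 0, 0.018, 0, 10], [-0.038, -0.02, -0.145, 0, 0.036, 0, 10], [-0.038, -0.02, -0.145, 0, 0.036, 0, 10]],
  ],
)

```text
t: 28.4
ee_pos: [530.4, -264.4, 33.2]
orientation: [[-0.803, -0.014, -0.596], [0.596, 0.004, -0.803], [0.014, -1.0, 0.005]]
contact_force: [-11.3, 1.8, 1.5]
gripper_width: 0.206
```

```bash
python3 - <<'E'
from ov import *
st();tq(1)
for t in (36,32,30): wr(1,-3,t,33.5)
E
```

```text
t 28.4 p [ 530.4 -264.4   33.2] yaw -126.6 down [-0.014  0.004 -1.   ] F [-11.3   1.8   1.5] M [0.04 1.92 0.81] w 17.6 j [-35.  28.  93.  -0.  60.  92.]
turn 41.9 torque about nut [0.11 2.05 1.23] raw [0.04 1.92 0.81]
target [ 526.4 -271.1   33.5] -120.7
d [-0.031, -0.013, 0.31] r [-0.0045, -0.1031, 0.0143]  mm 7.8  deg 6.0
target [ 523.7 -276.    33.5] -116.7
d [-0.062, -0.012, 0.531] r [-0.004, -0.1729, 0.0144]  mm 13.4  deg 9.9
target [ 522.5 -278.5   33.5] -114.7
d [-0.083, -0.012, 0.641] r [-0.0037, -0.2078, 0.0145]  mm 16.2  deg 11.9
```

Emit:
servo_tool(
  deltas=[
    [[-0.01, 0, 0.15, 0, -0.05, 0, 10], [-0.03, 0, 0.31, 0, -0.1, 0, 10], [-0.06, 0, 0.48, 0, -0.155, 0, 10], [-0.06, 0, 0.48, 0, -0.155, 0, 10], [-0.06, 0, 0.48, 0, -0.155, 0, 10]],
  ],
  newtons=110,
)

```text
t: 28.82
ee_pos: [524.8, -273.6, 33.1]
orientation: [[-0.883, -0.013, -0.468], [0.468, 0.008, -0.884], [0.015, -1.0, -0.001]]
contact_force: [-10.2, 4.8, 1.5]
gripper_width: 0.188
```

```bash
python3 - <<'E'
from ov import *
st();tq(1)
ovl("side",(280,220,360,270),9,"pics/b11.png",-117.5,3,{1:23})
E
```

```text
t 28.82 p [ 524.8 -273.6   33.1] yaw -117.9 down [-0.013  0.008 -1.   ] F [-10.2   4.8   1.5] M [0.64 1.6  0.02] w 16.1 j [-36.  27.  93.  -0.  60.  82.]
turn 33.2 torque about nut [0.71 1.74 0.07] raw [0.64 1.6  0.02]
```

```bash
python3 - <<'E'
from ov import *
snap("side",(278,228,358,268),10,"pics/b12.png")
E
python3 - <<'E'
from ov import *
c=optics.capture("side")
f=lambda u,v:((u+.5)/10-.5+278,(v+.5)/10-.5+228)
def ang(a,b,z):
    q=unproj(c,f(*b),z)-unproj(c,f(*a),z); return round(np.degrees(np.arctan2(q[1],q[0])),1)
print("bottom handle",ang((335,215),(20,143),30)%360, "prong in",ang((685,305),(525,255),42)%360,"prong bottom outer",ang((670,328),(440,285),30)%360, "far prong top",ang((745,150),(560,118),42)%360)
for p in [(533,195),(545,240),(655,262),(718,205),(690,150)]:
    q=unproj(c,f(*p),48); r=q[:2]-np.array(NUT[1][:2]); print(q.round(1),np.linalg.norm(r).round(1),np.degrees(np.arctan2(r[1],r[0])).round(1))
E
```

```text
bottom handle 150.4 prong in 144.1 prong bottom outer 153.9 far prong top 154.2
[ 571.1 -305.4   48. ] 24.9 164.9
[ 571.  -323.3   48. ] 26.8 -154.7
[ 596.5 -336.6   48. ] 24.8 -87.0
[ 616.6 -317.7   48. ] 22.2 -15.2
[ 614.1 -294.8   48. ] 25.5 42.1
```

```bash
python3 - <<'E'
from ov import *
st()
for b,t in ((0,28),(0,23),(30,23),(68,23)): wr(1,b,t,33.5)
E
```

```text
t 28.97 p [ 524.9 -273.6   33.1] yaw -117.9 down [-0.013  0.008 -1.   ] F [-10.2   4.4   1.2] M [ 0.64  1.64 -0.  ] w 16.3 j [-36.  27.  93.  -0.  60.  82.]
target [ 518.6 -279.9   33.5] -112.7
d [0.103, -0.015, 0.339] r [0.0014, -0.0911, 0.0148]  mm 8.9  deg 5.3
target [ 516.1 -286.7   33.5] -107.7
d [0.064, -0.016, 0.626] r [0.002, -0.1784, 0.0147]  mm 15.7  deg 10.3
target [ 487.5 -277.5   33.5] -107.7
d [1.245, 0.002, 0.839] r [0.002, -0.1784, 0.0147]  mm 37.5  deg 10.3
target [ 451.3 -266.    33.5] -107.7
d [2.74, 0.024, 1.108] r [0.002, -0.1784, 0.0147]  mm 73.9  deg 10.3
```

Emit:
servo_tool(
  deltas=[
    [[0.09, 0, 0.16, 0, -0.045, 0, 10], [0.103, -0.01, 0.339, 0, -0.091, 0, 10], [0.09, -0.01, 0.49, 0, -0.135, 0, 10], [0.07, -0.01, 0.626, 0, -0.178, 0.014, 10], [0.07, -0.01, 0.626, 0, -0.178, 0.014, 10]],
  ],
)

```text
t: 29.38
ee_pos: [518.9, -287.5, 33.7]
orientation: [[-0.953, 0.007, -0.304], [0.304, -0.0, -0.953], [-0.007, -1.0, -0.002]]
contact_force: [-3.0, 4.8, -4.7]
gripper_width: 0.19
```

```bash
python3 - <<'E'
from ov import *
st();tq(1)
for b,t in ((15,23),(68,23)): wr(1,b,t,33.5)
E
```

```text
t 29.38 p [ 518.9 -287.5   33.7] yaw -107.7 down [ 0.007 -0.    -1.   ] F [-3.   4.8 -4.7] M [0.87 0.7  0.32] w 16.2 j [-37.  27.  94.   0.  59.  70.]
turn 23.0 torque about nut [0.77 0.35 0.02] raw [0.87 0.7  0.32]
target [ 501.8 -282.1   33.5] -107.7
d [0.714, 0.005, 0.001] r [0.0021, 0.0002, -0.007]  mm 17.9  deg 0.4
target [ 451.3 -266.    33.5] -107.7
d [2.834, -0.01, 0.001] r [0.0021, 0.0002, -0.007]  mm 70.9  deg 0.4
```

Emit:
servo_tool(
  deltas=[
    [[0.2, 0, 0, 0, 0, 0, 10], [0.45, 0, 0, 0, 0, 0, 10], [0.8, 0, 0, 0, 0, 0, 10], [1.2, 0, 0, 0, 0, 0, 10], [1.7, 0, 0, 0, 0, 0, 10], [2.2, 0, 0, 0, 0, 0, 10], [2.6, 0, 0, 0, 0, 0, 10], [2.83, 0, 0, 0, 0, 0, 10], [2.83, 0, 0, 0, 0, 0, 10]],
  ],
)

```text
t: 30.13
ee_pos: [453.7, -268.0, 34.9]
orientation: [[-0.952, 0.013, -0.306], [0.306, -0.006, -0.952], [-0.014, -1.0, 0.001]]
contact_force: [0.8, -0.0, -2.5]
gripper_width: 0.19
```

```bash
python3 - <<'E'
from ov import *
st()
ovl("side",(250,210,360,280),7,"pics/c1.png",None,0,{1:23,2:0})
ovl("side",(250,210,360,280),7,"pics/c2.png",-107.7,0,{})
wr(2,65,0,100)
E
```

```text
t 30.13 p [ 453.7 -268.    34.9] yaw -107.8 down [ 0.013 -0.006 -1.   ] F [ 0.8 -0.  -2.5] M [ 0.03  0.11 -0.01] w 16.2 j [-40.  20. 104.   0.  55.  68.]
target [ 390.9 -393.3  100. ] -88.1
d [0.884, -2.593, 5.534] r [-0.0047, -0.344, -0.0154]  mm 154.4  deg 19.7
```

Emit:
servo_tool(
  deltas=[
    [[0, -0.8, 0, 0, 0, 0, 10], [0, -1.8, 0, 0, 0, 0, 10], [0.2, -2.59, 1.0, 0, -0.1, -0.01, 10], [0.4, -2.59, 2.5, 0, -0.2, -0.015, 10], [0.7, -2.59, 4.0, 0, -0.3, -0.015, 10], [0.884, -2.59, 5.2, 0, -0.344, -0.015, 10], [0.884, -2.59, 5.534, 0, -0.344, -0.015, 10], [0.884, -2.59, 5.534, 0, -0.344, -0.015, 10], [0.884, -2.59, 5.534, 0, -0.344, -0.015, 10]],
  ],
)

```text
t: 30.98
ee_pos: [390.8, -392.8, 99.3]
orientation: [[-0.999, -0.001, 0.032], [-0.032, -0.003, -0.999], [0.001, -1.0, 0.003]]
contact_force: [-0.1, 0.7, -2.4]
gripper_width: 0.192
```

```bash
python3 - <<'E'
from ov import *
st()
wr(2,65,0,33.5)
E
```

```text
t 30.98 p [ 390.8 -392.8   99.3] yaw -88.2 down [-0.001 -0.003 -1.   ] F [-0.1  0.7 -2.4] M [0.03 0.02 0.04] w 16.4 j [-54.  18.  98.  -0.  64.  34.]
target [ 390.9 -393.3   33.5] -88.1
d [-0.008, 2.63, 0.012] r [-0.0027, -0.0011, 0.0014]  mm 65.8  deg 0.2
```

Emit:
servo_tool(
  deltas=[
    [[0, 0.8, 0, 0, 0, 0, 10], [0, 1.6, 0.01, 0, 0, 0, 10], [0, 2.3, 0.01, 0, 0, 0, 10], [0, 2.62, 0.01, 0, 0, 0, 10], [0, 2.62, 0.01, 0, 0, 0, 10], [0, 2.62, 0.01, 0, 0, 0, 10]],
  ],
)

```text
t: 31.48
ee_pos: [390.8, -392.1, 33.6]
orientation: [[-0.999, -0.002, 0.035], [-0.035, -0.002, -0.999], [0.002, -1.0, 0.002]]
contact_force: [0.1, 0.1, -1.9]
gripper_width: 0.193
```

```bash
python3 - <<'E'
from ov import *
st()
ovl("side",(235,225,355,300),6,"pics/c3.png",-88.1,2,{2:0})
ovl("top",(370,185,470,285),6,"pics/c4.png",-88.1,2,{2:0})
wr(2,0,0,33.5)
E
```

```text
t 31.48 p [ 390.8 -392.1   33.6] yaw -88.0 down [-0.002 -0.002 -1.   ] F [ 0.1  0.1 -1.9] M [-0.04  0.06 -0.04] w 16.5 j [-54.  23. 100.  -0.  57.  34.]
target [ 455.8 -391.2   33.5] -88.1
d [-2.579, 0.061, -0.012] r [-0.0052, 0.0014, 0.0006]  mm 64.5  deg 0.3
```

Emit:
servo_tool(
  deltas=[
    [[-0.4, 0, 0, 0, 0, 0, 10], [-0.8, 0, 0, 0, 0, 0, 10], [-1.2, 0, 0, 0, 0, 0, 10], [-1.5, 0, 0, 0, 0, 0, 10], [-1.8, 0, -0.01, 0, 0, 0, 10], [-2.1, 0, -0.01, 0, 0, 0, 10], [-2.3, 0, -0.01, 0, 0, 0, 10], [-2.5, 0, -0.01, 0, 0, 0, 10], [-2.62, 0, -0.01, 0, 0, 0, 10], [-2.62, 0, -0.01, 0, 0, 0, 10], [-2.62, 0, -0.01, 0, 0, 0, 10]],
  ],
)

```text
t: 32.5
ee_pos: [455.6, -390.7, 33.6]
orientation: [[-0.999, -0.002, 0.034], [-0.034, -0.003, -0.999], [0.002, -1.0, 0.003]]
contact_force: [-0.3, 0.3, -3.1]
gripper_width: 0.188
```

```bash
python3 - <<'E'
from ov import *
st();tq(2)
ovl("side",(235,225,355,300),6,"pics/c5.png",None,2,{2:0})
for t in (10,20,25,30): wr(2,-1,t,33.5)
E
```

```text
t 32.5 p [ 455.6 -390.7   33.6] yaw -88.1 down [-0.002 -0.003 -1.   ] F [-0.3  0.3 -3.1] M [0.01 0.04 0.01] w 16.1 j [-49.  28.  93.  -0.  59.  39.]
turn -0.0 torque about nut [ 0.02 -0.22 -0.02] raw [0.01 0.04 0.01]
target [ 457.6 -376.8   33.5] -98.1
d [-0.108, -0.001, -0.549] r [-0.0032, 0.175, 0.0022]  mm 14.0  deg 10.0
target [ 460.9 -362.9   33.5] -108.1
d [-0.256, -0.002, -1.101] r [-0.0033, 0.3495, 0.002]  mm 28.3  deg 20.0
target [ 463.4 -356.2   33.5] -113.1
d [-0.366, -0.004, -1.365] r [-0.0034, 0.4368, 0.0018]  mm 35.3  deg 25.0
target [ 466.5 -349.8   33.5] -118.1
d [-0.498, -0.005, -1.619] r [-0.0035, 0.5241, 0.0017]  mm 42.3  deg 30.0
```

Emit:
servo_tool(
  deltas=[
    [[-0.02, 0, -0.14, 0, 0.044, 0, 10], [-0.04, 0, -0.285, 0, 0.087, 0, 10], [-0.07, 0, -0.42, 0, 0.131, 0, 10], [-0.1, 0, -0.549, 0, 0.175, 0, 10], [-0.13, 0, -0.69, 0, 0.218, 0, 10], [-0.17, 0, -0.83, 0, 0.262, 0, 10], [-0.21, 0, -0.97, 0, 0.306, 0, 10], [-0.256, 0, -1.101, 0, 0.35, 0, 10], [-0.31, 0, -1.235, 0, 0.393, 0, 10], [-0.366, 0, -1.365, 0, 0.437, 0, 10], [-0.43, 0, -1.49, 0, 0.48, 0, 10], [-0.49, 0, -1.619, 0, 0.524, 0, 10]],
  ],
)

```text
t: 33.55
ee_pos: [465.0, -349.2, 33.1]
orientation: [[-0.882, -0.005, -0.471], [0.471, -0.002, -0.882], [0.003, -1.0, 0.004]]
contact_force: [-0.9, -0.3, -1.6]
gripper_width: 0.191
```

```bash
python3 - <<'E'
from ov import *
st();tq(2)
for t in (32,34): wr(2,-1,t,33.5)
E
```

```text
t 33.55 p [ 465.  -349.2   33.1] yaw -118.1 down [-0.005 -0.002 -1.   ] F [-0.9 -0.3 -1.6] M [0.11 0.25 0.53] w 16.3 j [-45.  26.  96.  -0.  58.  73.]
turn 30.0 torque about nut [0.05 0.14 0.59] raw [0.11 0.25 0.53]
target [ 467.9 -347.3   33.5] -120.1
d [-0.064, -0.016, -0.122] r [-0.0042, 0.0345, 0.0033]  mm 3.5  deg 2.0
target [ 469.3 -344.8   33.5] -122.1
d [-0.07, -0.017, -0.236] r [-0.0043, 0.0694, 0.0033]  mm 6.2  deg 4.0
```

Emit:
servo_tool(
  deltas=[
    [[-0.03, -0.01, -0.06, 0, 0.018, 0, 10], [-0.04, -0.01, -0.12, 0, 0.035, 0, 10], [-0.05, -0.01, -0.18, 0, 0.053, 0, 10], [-0.06, -0.01, -0.236, 0, 0.07, 0, 10]],
  ],
)

```text
t: 33.88
ee_pos: [468.1, -344.0, 32.8]
orientation: [[-0.847, -0.007, -0.531], [0.531, -0.0, -0.847], [0.006, -1.0, 0.004]]
contact_force: [-6.1, 1.1, 0.0]
gripper_width: 0.188
```

```bash
python3 - <<'E'
from ov import *
st();tq(2)
for t in (36,38): wr(2,-1,t,33.5)
E
```

```text
t 33.88 p [ 468.1 -344.    32.8] yaw -122.1 down [-0.007 -0.    -1.   ] F [-6.1  1.1  0. ] M [0.33 0.99 0.47] w 16.0 j [-45.  26.  96.  -0.  59.  78.]
turn 34.0 torque about nut [0.34 1.01 0.66] raw [0.33 0.99 0.47]
target [ 470.9 -342.4   33.5] -124.1
d [-0.061, -0.028, -0.113] r [-0.0041, 0.0354, 0.0062]  mm 3.3  deg 2.1
target [ 472.5 -340.1   33.5] -126.1
d [-0.067, -0.028, -0.227] r [-0.0043, 0.0703, 0.0061]  mm 6.0  deg 4.1
```

Emit:
servo_tool(
  deltas=[
    [[0.0, -0.01, -0.06, 0, 0.018, 0, 10], [0.0, -0.02, -0.12, 0, 0.035, 0, 10], [0.0, -0.02, -0.17, 0, 0.053, 0, 10], [0.0, -0.02, -0.227, 0, 0.07, 0, 10]],
  ],
)

```text
t: 34.22
ee_pos: [470.8, -339.6, 33.2]
orientation: [[-0.809, -0.008, -0.588], [0.588, -0.001, -0.809], [0.006, -1.0, 0.006]]
contact_force: [-6.7, 0.1, -0.6]
gripper_width: 0.191
```

```bash
python3 - <<'E'
from ov import *
st();tq(2)
for t in (40,42): wr(2,0,t,33.5)
snap("side",(260,230,345,290),9,"pics/c6.png")
E
```

```text
t 34.22 p [ 470.8 -339.6   33.2] yaw -126.0 down [-0.008 -0.001 -1.   ] F [-6.7  0.1 -0.6] M [0.06 1.17 0.81] w 16.3 j [-44.  26.  96.  -0.  59.  82.]
turn 37.9 torque about nut [0.03 1.16 1.13] raw [0.06 1.17 0.81]
target [ 473.5 -337.2   33.5] -128.1
d [-0.03, -0.014, -0.139] r [-0.0056, 0.0365, 0.0059]  mm 3.6  deg 2.1
target [ 475.3 -334.9   33.5] -130.1
d [-0.037, -0.014, -0.255] r [-0.0057, 0.0714, 0.0058]  mm 6.5  deg 4.1
```

Emit:
servo_tool(
  deltas=[
    [[-0.01, -0.01, -0.07, 0, 0.018, 0, 10], [-0.02, -0.01, -0.139, 0, 0.036, 0, 10], [-0.02, -0.01, -0.139, 0, 0.036, 0, 10]],
  ],
)

```text
t: 34.52
ee_pos: [472.8, -337.3, 33.3]
orientation: [[-0.788, -0.009, -0.616], [0.616, -0.001, -0.788], [0.006, -1.0, 0.007]]
contact_force: [-8.6, -0.3, -0.9]
gripper_width: 0.188
```

```bash
python3 - <<'E'
from ov import *
st();tq(2)
for b,t in ((1,33),(1,28),(1,24),(68,24)): wr(2,b,t,33.5)
E
```

```text
t 34.52 p [ 472.8 -337.3   33.3] yaw -128.0 down [-0.009 -0.001 -1.   ] F [-8.6 -0.3 -0.9] M [-0.09  1.23  0.74] w 16.1 j [-44.  26.  95.  -1.  59.  84.]
turn 39.9 torque about nut [-0.13  1.19  1.2 ] raw [-0.09  1.23  0.74]
target [ 466.9 -345.    33.5] -121.1
d [-0.004, -0.006, 0.389] r [-0.0065, -0.1208, 0.0069]  mm 9.7  deg 6.9
target [ 463.4 -351.4   33.5] -116.1
d [-0.052, -0.004, 0.678] r [-0.0062, -0.2081, 0.0071]  mm 17.0  deg 11.9
target [ 461.  -356.8   33.5] -112.1
d [-0.108, -0.003, 0.906] r [-0.0059, -0.2779, 0.0074]  mm 22.8  deg 15.9
target [ 398.9 -331.6   33.5] -112.1
d [2.469, 0.019, 1.641] r [-0.0059, -0.2779, 0.0074]  mm 74.1  deg 15.9
```

Emit:
servo_tool(
  deltas=[
    [[0, 0, 0.2, 0, -0.06, 0, 10], [0, 0, 0.389, 0, -0.12, 0.007, 10], [-0.03, 0, 0.53, 0, -0.165, 0.007, 10], [-0.052, 0, 0.678, 0, -0.208, 0.007, 10], [-0.085, 0, 0.8, 0, -0.245, 0.007, 10], [-0.1, 0, 0.87, 0, -0.265, 0.007, 10], [-0.1, 0, 0.87, 0, -0.265, 0.007, 10]],
  ],
)

```text
t: 35.1
ee_pos: [462.5, -355.2, 33.3]
orientation: [[-0.921, -0.0, -0.39], [0.39, -0.003, -0.921], [-0.001, -1.0, 0.003]]
contact_force: [-4.4, 2.6, -2.4]
gripper_width: 0.187
```

```bash
python3 - <<'E'
from ov import *
st();tq(2)
for b,t in ((30,24),(68,24)): wr(2,b,t,33.5)
E
```

```text
t 35.1 p [ 462.5 -355.2   33.3] yaw -113.0 down [-0.    -0.003 -1.   ] F [-4.4  2.6 -2.4] M [0.55 0.86 0.08] w 16.0 j [-46.  26.  96.  -0.  58.  67.]
turn 24.9 torque about nut [0.48 0.69 0.03] raw [0.55 0.86 0.08]
target [ 434.1 -345.9   33.5] -112.1
d [1.191, -0.008, 0.1] r [-0.0026, -0.0154, -0.0009]  mm 29.9  deg 0.9
target [ 398.9 -331.6   33.5] -112.1
d [2.71, -0.01, 0.123] r [-0.0026, -0.0154, -0.0009]  mm 67.8  deg 0.9
```

Emit:
servo_tool(
  deltas=[
    [[0.2, 0, 0.03, 0, -0.015, 0, 10], [0.45, 0, 0.06, 0, -0.015, 0, 10], [0.8, 0, 0.1, 0, -0.015, 0, 10], [1.2, 0, 0.1, 0, -0.015, 0, 10], [1.7, 0, 0.1, 0, -0.015, 0, 10], [2.2, 0, 0.12, 0, -0.015, 0, 10], [2.6, 0, 0.12, 0, -0.015, 0, 10], [2.71, 0, 0.12, 0, -0.015, 0, 10], [2.71, -0.8, 0.12, 0, -0.015, 0, 10], [2.71, -1.8, 0.12, 0, -0.015, 0, 10], [2.71, -2.6, 0.12, 0, -0.015, 0, 10], [2.71, -2.6, 0.12, 0, -0.015, 0, 10]],
  ],
)

```text
t: 36.1
ee_pos: [403.7, -335.8, 104.0]
orientation: [[-0.926, 0.011, -0.377], [0.377, -0.015, -0.926], [-0.016, -1.0, 0.01]]
contact_force: [0.5, -1.3, -1.7]
gripper_width: 0.192
```

```bash
python3 - <<'E'
from ov import *
st()
ovl("side",(235,210,355,290),6,"pics/d1.png",-112.1,2,{1:23,2:23})
wr(3,65,0,100)
E
```

```text
t 36.1 p [ 403.7 -335.8  104. ] yaw -112.1 down [ 0.011 -0.015 -1.   ] F [ 0.5 -1.3 -1.7] M [ 0.01 -0.03  0.01] w 16.4 j [-49.  13. 103.  -0.  63.  63.]
target [ 335.5 -475.7  100. ] -85.9
d [0.37, 0.125, 6.234] r [-0.0111, -0.4579, -0.0111]  mm 156.2  deg 26.2
```

Emit:
servo_tool(
  deltas=[
    [[0.1, 0.06, 1.0, 0, -0.08, 0, 10], [0.2, 0.12, 2.4, 0, -0.18, 0, 10], [0.3, 0.125, 4.0, 0, -0.3, 0, 10], [0.37, 0.125, 5.4, 0, -0.4, -0.01, 10], [0.37, 0.125, 6.234, -0.01, -0.458, -0.01, 10], [0.37, 0.125, 6.234, -0.01, -0.458, -0.01, 10], [0.37, 0.125, 6.234, -0.01, -0.458, -0.01, 10], [0.37, 0.125, 6.234, -0.01, -0.458, -0.01, 10]],
  ],
)

```text
t: 36.82
ee_pos: [333.1, -472.0, 94.9]
orientation: [[-0.997, -0.005, 0.071], [-0.071, 0.008, -0.997], [0.005, -1.0, -0.008]]
contact_force: [0.7, 0.2, -2.3]
gripper_width: 0.191
```

```bash
python3 - <<'E'
from ov import *
st()
wr(3,65,0,33.5)
E
```

```text
t 36.82 p [ 333.1 -472.    94.9] yaw -85.9 down [-0.005  0.008 -1.   ] F [ 0.7  0.2 -2.3] M [ 0.06  0.06 -0.04] w 16.3 j [-63.  21.  94.  -0.  65.  23.]
target [ 335.5 -475.7   33.5] -85.9
d [-0.096, 2.455, 0.174] r [0.0081, -0.0007, 0.0047]  mm 61.6  deg 0.5
```

Emit:
servo_tool(
  deltas=[
    [[-0.096, 0.2, 0.16, 0.008, 0, 0.005, 10], [-0.096, 0.9, 0.16, 0.008, 0, 0.005, 10], [-0.096, 1.6, 0.16, 0.008, 0, 0.005, 10], [-0.096, 2.2, 0.16, 0.008, 0, 0.005, 10], [-0.096, 2.45, 0.16, 0.008, 0, 0.005, 10], [-0.096, 2.45, 0.16, 0.008, 0, 0.005, 10], [-0.096, 2.45, 0.16, 0.008, 0, 0.005, 10]],
  ],
)

```text
t: 37.4
ee_pos: [336.5, -476.2, 35.2]
orientation: [[-0.997, 0.001, 0.073], [-0.073, -0.003, -0.997], [-0.001, -1.0, 0.003]]
contact_force: [-0.4, -0.2, -2.3]
gripper_width: 0.191
```

```bash
python3 - <<'E'
from ov import *
st()
ovl("side",(235,245,345,320),7,"pics/d2.png",-85.9,2,{3:0})
wr(3,0,0,33.5)
E
```

```text
t 37.4 p [ 336.5 -476.2   35.2] yaw -85.8 down [ 0.001 -0.003 -1.   ] F [-0.4 -0.2 -2.3] M [ 0.01  0.08 -0.02] w 16.4 j [-63.  26.  96.  -0.  58.  23.]
target [ 400.3 -471.    33.5] -85.9
d [-2.553, 0.105, -0.06] r [-0.0045, 0.0011, -0.0017]  mm 63.9  deg 0.3
```

Emit:
servo_tool(
  deltas=[
    [[-0.4, 0.03, -0.02, 0, 0, 0, 10], [-0.8, 0.06, -0.03, 0, 0, 0, 10], [-1.2, 0.06, -0.04, 0, 0, 0, 10], [-1.5, 0.06, -0.04, 0, 0, 0, 10], [-1.8, 0.06, -0.04, 0, 0, 0, 10], [-2.1, 0.06, -0.04, 0, 0, 0, 10], [-2.3, 0.06, -0.04, 0, 0, 0, 10], [-2.5, 0.06, -0.04, 0, 0, 0, 10], [-2.59, 0.06, -0.04, 0, 0, 0, 10], [-2.59, 0.06, -0.04, 0, 0, 0, 10], [-2.59, 0.06, -0.04, 0, 0, 0, 10]],
  ],
)

```text
t: 38.37
ee_pos: [400.4, -471.3, 33.9]
orientation: [[-0.997, 0.001, 0.072], [-0.072, -0.003, -0.997], [-0.001, -1.0, 0.003]]
contact_force: [0.4, -0.5, -2.4]
gripper_width: 0.19
```

```bash
python3 - <<'E'
from ov import *
st();tq(3)
ovl("side",(235,245,345,320),7,"pics/d3.png",None,2,{3:0})
for t in (10,20,25,30): wr(3,-1,t,33.5)
E
```

```text
t 38.37 p [ 400.4 -471.3   33.9] yaw -85.9 down [ 0.001 -0.003 -1.   ] F [ 0.4 -0.5 -2.4] M [0.01 0.06 0.02] w 16.3 j [-58.  29.  90.  -0.  60.  28.]
turn -0.0 torque about nut [ 0.03 -0.14  0.06] raw [0.01 0.06 0.02]
target [ 401.5 -456.7   33.5] -95.9
d [-0.094, 0.012, -0.58] r [-0.0029, 0.1745, -0.0011]  mm 14.7  deg 10.0
target [ 404.2 -442.6   33.5] -105.9
d [-0.242, 0.011, -1.133] r [-0.0028, 0.3491, -0.0013]  mm 29.0  deg 20.0
target [ 406.5 -435.8   33.5] -110.9
d [-0.351, 0.01, -1.397] r [-0.0027, 0.4363, -0.0015]  mm 36.0  deg 25.0
target [ 409.3 -429.3   33.5] -115.9
d [-0.483, 0.01, -1.651] r [-0.0026, 0.5236, -0.0016]  mm 43.0  deg 30.0
```

Emit:
servo_tool(
  deltas=[
    [[-0.02, 0, -0.14, 0, 0.044, 0, 10], [-0.04, 0, -0.285, 0, 0.087, 0, 10], [-0.06, 0, -0.43, 0, 0.131, 0, 10], [-0.08, 0, -0.57, 0, 0.175, 0, 10], [-0.12, 0, -0.71, 0, 0.218, 0, 10], [-0.15, 0, -0.85, 0, 0.262, 0, 10], [-0.19, 0, -0.99, 0, 0.306, 0, 10], [-0.23, 0, -1.125, 0, 0.35, 0, 10], [-0.29, 0, -1.26, 0, 0.393, 0, 10], [-0.34, 0, -1.39, 0, 0.437, 0, 10], [-0.41, 0, -1.52, 0, 0.48, 0, 10], [-0.47, 0, -1.645, 0, 0.524, 0, 10]],
  ],
)

```text
t: 39.42
ee_pos: [407.6, -428.8, 33.4]
orientation: [[-0.899, -0.002, -0.438], [0.438, -0.002, -0.899], [0.001, -1.0, 0.002]]
contact_force: [-1.9, 0.4, -1.9]
gripper_width: 0.192
```

```bash
python3 - <<'E'
from ov import *
st();tq(3)
for t in (32,34): wr(3,-1,t,33.5)
E
```

```text
t 39.42 p [ 407.6 -428.8   33.4] yaw -116.0 down [-0.002 -0.002 -1.   ] F [-1.9  0.4 -1.9] M [0.19 0.35 0.59] w 16.4 j [-55.  27.  94.  -0.  59.  61.]
turn 30.1 torque about nut [0.12 0.21 0.63] raw [0.19 0.35 0.59]
target [ 410.6 -426.7   33.5] -117.9
d [-0.071, -0.003, -0.127] r [-0.0023, 0.034, 0.0008]  mm 3.6  deg 2.0
target [ 412.  -424.2   33.5] -119.9
d [-0.077, -0.004, -0.241] r [-0.0023, 0.0689, 0.0007]  mm 6.3  deg 4.0
```

Emit:
servo_tool(
  deltas=[
    [[-0.02, 0, -0.06, 0, 0.018, 0, 10], [-0.03, 0, -0.12, 0, 0.035, 0, 10], [-0.04, 0, -0.18, 0, 0.053, 0, 10], [-0.05, 0, -0.236, 0, 0.07, 0, 10], [-0.06, -0.01, -0.29, 0, 0.087, 0, 10], [-0.07, -0.01, -0.35, 0, 0.105, 0, 10]],
  ],
)

```text
t: 39.92
ee_pos: [412.2, -422.5, 33.6]
orientation: [[-0.85, -0.004, -0.527], [0.527, -0.003, -0.85], [0.002, -1.0, 0.004]]
contact_force: [-6.7, -1.0, -1.5]
gripper_width: 0.19
```

```bash
python3 - <<'E'
from ov import *
st();tq(3)
for t in (38,40): wr(3,0,t,33.5)
E
```

```text
t 39.92 p [ 412.2 -422.5   33.6] yaw -121.8 down [-0.004 -0.003 -1.   ] F [-6.7 -1.  -1.5] M [-0.19  1.09  1.01] w 16.2 j [-54.  27.  94.  -0.  59.  68.]
turn 35.9 torque about nut [-0.26  1.    1.37] raw [-0.19  1.09  1.01]
target [ 414.2 -418.8   33.5] -123.9
d [0.01, 0.003, -0.168] r [-0.0045, 0.0371, 0.0015]  mm 4.2  deg 2.1
target [ 415.9 -416.4   33.5] -125.9
d [0.004, 0.002, -0.284] r [-0.0045, 0.072, 0.0014]  mm 7.1  deg 4.1
```

Emit:
servo_tool(
  deltas=[
    [[0, 0, -0.08, 0, 0.018, 0, 10], [0, 0, -0.168, 0, 0.037, 0, 10], [0, 0, -0.168, 0, 0.037, 0, 10]],
  ],
)

```text
t: 40.17
ee_pos: [414.3, -420.1, 33.8]
orientation: [[-0.83, -0.004, -0.557], [0.557, -0.005, -0.83], [0.0, -1.0, 0.007]]
contact_force: [-6.3, -4.3, -2.3]
gripper_width: 0.187
```

```bash
python3 - <<'E'
from ov import *
st();tq(3)
for b,t in ((1,33),(1,28),(1,24),(68,24)): wr(3,b,t,33.5)
snap("side",(240,240,350,315),7,"pics/d4.png")
E
```

```text
t 40.17 p [ 414.3 -420.1   33.8] yaw -123.9 down [-0.004 -0.005 -1.   ] F [-6.3 -4.3 -2.3] M [-0.58  1.32  0.94] w 16.0 j [-54.  27.  94.  -0.  59.  70.]
turn 38.0 torque about nut [-0.7   1.18  1.51] raw [-0.58  1.32  0.94]
target [ 409.6 -424.5   33.5] -118.9
d [0.061, 0.014, 0.252] r [-0.0067, -0.0865, 0.0004]  mm 6.5  deg 5.0
target [ 406.3 -431.1   33.5] -113.9
d [0.023, 0.016, 0.542] r [-0.0067, -0.1738, 0.0007]  mm 13.6  deg 10.0
target [ 404.1 -436.5   33.5] -109.9
d [-0.026, 0.018, 0.772] r [-0.0066, -0.2436, 0.001]  mm 19.3  deg 14.0
target [ 341.1 -413.7   33.5] -109.9
d [2.575, 0.022, 1.418] r [-0.0066, -0.2436, 0.001]  mm 73.5  deg 14.0
```

Emit:
servo_tool(
  deltas=[
    [[0.03, 0, 0.13, 0, -0.043, 0, 10], [0.06, 0, 0.252, 0, -0.087, 0, 10], [0.04, 0, 0.4, 0, -0.13, 0, 10], [0.02, 0, 0.542, 0, -0.174, 0, 10], [0.0, 0, 0.66, 0, -0.21, 0, 10], [-0.01, 0, 0.73, 0, -0.23, 0, 10], [-0.01, 0, 0.73, 0, -0.23, 0, 10]],
  ],
)

```text
t: 40.8
ee_pos: [406.7, -434.8, 34.1]
orientation: [[-0.934, 0.002, -0.357], [0.357, -0.004, -0.934], [-0.003, -1.0, 0.003]]
contact_force: [-1.6, -1.8, -3.0]
gripper_width: 0.194
```

```bash
python3 - <<'E'
from ov import *
st();tq(3)
for b,t in ((30,24),(68,24)): wr(3,b,t,33.5)
E
```

```text
t 40.8 p [ 406.7 -434.8   34.1] yaw -110.9 down [ 0.002 -0.004 -1.   ] F [-1.6 -1.8 -3. ] M [-0.25  0.22 -0.11] w 16.6 j [-55.  27.  94.  -0.  59.  56.]
turn 25.0 torque about nut [-0.35 -0.    0.07] raw [-0.25  0.22 -0.11]
target [ 376.8 -426.6   33.5] -109.9
d [1.231, 0.019, 0.122] r [-0.0029, -0.0177, -0.0029]  mm 30.9  deg 1.0
target [ 341.1 -413.7   33.5] -109.9
d [2.751, 0.015, 0.149] r [-0.0029, -0.0177, -0.0029]  mm 68.9  deg 1.0
```

Emit:
servo_tool(
  deltas=[
    [[0.2, 0, 0.03, 0, -0.015, 0, 10], [0.45, 0, 0.06, 0, -0.015, 0, 10], [0.8, 0, 0.1, 0, -0.015, 0, 10], [1.2, 0, 0.12, 0, -0.015, 0, 10], [1.7, 0, 0.12, 0, -0.015, 0, 10], [2.2, 0, 0.14, 0, -0.015, 0, 10], [2.6, 0, 0.14, 0, -0.015, 0, 10], [2.7, 0, 0.14, 0, -0.015, 0, 10], [2.7, -0.8, 0.14, 0, -0.015, 0, 10], [2.7, -1.8, 0.14, 0, -0.015, 0, 10], [2.7, -2.8, 0.14, 0, -0.015, 0, 10], [2.7, -3.2, 0.14, 0, -0.015, 0, 10], [2.7, -3.2, 0.14, 0, -0.015, 0, 10]],
  ],
)

```text
t: 41.88
ee_pos: [344.0, -415.5, 117.4]
orientation: [[-0.94, 0.005, -0.342], [0.342, -0.01, -0.94], [-0.008, -1.0, 0.007]]
contact_force: [0.6, -0.5, -0.8]
gripper_width: 0.189
```

```bash
python3 - <<'E'
from ov import *
st()
ovl("side",(235,225,355,325),6,"pics/e1.png",-109.9,2,{1:23,2:23,3:23})
ovl("top",(365,175,465,260),7,"pics/e2.png",None,2,{1:23,2:23,3:23})
snap("side",(235,225,355,325),6,"pics/e3.png")
E
```

```text
t 41.88 p [ 344.  -415.5  117.4] yaw -110.0 down [ 0.005 -0.01  -1.   ] F [ 0.6 -0.5 -0.8] M [-0.02 -0.    0.03] w 16.2 j [-60.  14. 100.  -0.  65.  50.]
```

```bash
python3 - <<'E'
from fit import *
from scipy.optimize import minimize
cs=[avg("top",3),avg("side",3)]
for n,(x0,y0,yaw) in NUT.items():
    D=[]
    for c in cs:
        p=proj(c,(x0,y0,38)).round().astype(int); r=11 if c is cs[0] else 14
        box=(p[0]-r,p[1]-r,p[0]+r,p[1]+r); im=c["img"][box[1]:box[3],box[0]:box[2]]
        mx=im.max(2); mn=im.min(2); sat=(mx-mn)/np.maximum(mx,1)
        g=np.clip((sat-0.1)/0.35,0,1); g=np.where((im[...,0]>150)&(im[...,1]<60),0,g); D.append((c,box,g))
    def cost(v): return sum(((silh(c,(x0+d[0],y0+d[1]),v[0],box)-g)**2).sum() for (c,box,g),d in zip(D,((v[1],v[2]),(v[3],v[4]))))
    best=[]
    for th in np.radians(np.arange(0,60,6)):
        r=minimize(cost,[th,0,0,0,0],method="Nelder-Mead",options=dict(initial_simplex=[[th,0,0,0,0]]+[list(np.array([th,0,0,0,0])+e) for e in np.diag([.1,3,3,3,3])],maxfev=250)); best.append((r.fun,r.x))
    best.sort(key=lambda b:b[0])
    print(n,"turned since finger tight (mod 60):",[(round(b[0],1),round((yaw-np.degrees(b[1][0]))%60,1)) for b in best[:3]])
E
```

```text
1 turned since finger tight (mod 60): [(np.float64(54.2), np.float64(6.6)), (np.float64(54.9), np.float64(1.1)), (np.float64(54.9), np.float64(8.8))]
2 turned since finger tight (mod 60): [(np.float64(52.7), np.float64(4.0)), (np.float64(52.7), np.float64(7.0)), (np.float64(52.9), np.float64(4.1))]
3 turned since finger tight (mod 60): [(np.float64(58.8), np.float64(10.9)), (np.float64(58.9), np.float64(6.9)), (np.float64(58.9), np.float64(10.5))]
```

```bash
python3 - <<'E'
from fit import *
S=13;b=10
for cam in("top","side"):
    c=avg(cam,6); rows=[]
    for t in (None,5,14,23):
        r=[]
        for n,(x,y,yaw) in NUT.items():
            p=proj(c,(x,y,44)).round().astype(int)
            im=np.clip(c["img"][p[1]-b:p[1]+b,p[0]-b:p[0]+b][:,:,::-1]*1.2,0,255).astype(np.uint8)
            im=cv2.resize(im,None,fx=S,fy=S,interpolation=cv2.INTER_CUBIC)
            if t is not None:
                th=np.radians(yaw-t+30+60*np.arange(6)); dx,dy=((-1.3,0) if cam=="top" else (1.5,-1))
                off=(-1.3,0.5) if cam=="top" else (1.0,1.0)
                P=np.array([proj(c,(x+24.25*np.cos(a)-0,y+24.25*np.sin(a),48)) for a in th])
                sh=np.array([-0.5,0.3]) if cam=="top" else np.array([-0.8,0])
                cv2.polylines(im,[((P+sh-p+b+.5)*S).astype(np.int32)],True,(255,0,0),1)
            r.append(im)
        rows.append(np.hstack(r))
    cv2.imwrite(f"pics/z_{cam}.png",np.vstack(rows)[:, :])
E
python3 -c "
import cv2
for n in ('top','side'):
    a=cv2.imread(f'pics/z_{n}.png');import numpy as np
    cv2.imwrite(f'pics/zz_{n}.png',cv2.resize(np.hstack([a[:520],a[520:]]),(800,267*1))) if 0 else None
    print(a.shape); cv2.imwrite(f'pics/zz_{n}.png',cv2.resize(a,(450,600),interpolation=cv2.INTER_AREA))
"
```

```text
(1040, 780, 3)
(1040, 780, 3)
```

```bash
python3 - <<'E'
from fit import *
b=cv2.imread("pics/b_side.png");e=cv2.imread("pics/e3.png")
c=optics.capture("side"); S=6; rows=[]
for im0,ox,oy,tt in((b,240,225,(None,0,-6)),(e,235,225,(None,8,14))):
    for t in tt:
        r=[]
        for n,(x,y,yaw) in NUT.items():
            im=im0.copy()
            if t is not None:
                P=np.array([proj(c,(x+24.25*np.cos(a),y+24.25*np.sin(a),48)) for a in np.radians(yaw-t+30+60*np.arange(6))])
                cv2.polylines(im,[((P+[-.8,0]-[ox,oy]+.5)*S).astype(np.int32)],True,(255,0,0),1)
            p=((proj(c,(x,y,44))-[ox,oy]+.5)*S).astype(int)
            r.append(cv2.resize(im[p[1]-50:p[1]+50,p[0]-65:p[0]+65],None,fx=2,fy=2))
        rows.append(np.hstack(r))
m=np.vstack(rows); print(m.shape); cv2.imwrite("pics/cmp1.png",m[:600]); cv2.imwrite("pics/cmp2.png",m[600:])
E
```

```text
(1200, 780, 3)
```

```bash
python3 - <<'E'
from fit import *
c=optics.capture("side"); rows=[]
src=[("pics/b12.png",278,228,10,1),("pics/c6.png",260,230,9,2),("pics/d4.png",240,240,7,3)]
for t in(None,12,18,24):
    r=[]
    for f,ox,oy,S,n in src:
        im=cv2.imread(f); x,y,yaw=NUT[n]
        k=10/S; im=cv2.resize(im,None,fx=k,fy=k,interpolation=cv2.INTER_CUBIC)
        if t is not None:
            P=np.array([proj(c,(x+24.25*np.cos(a),y+24.25*np.sin(a),48)) for a in np.radians(yaw-t+30+60*np.arange(6))])
            cv2.polylines(im,[((P+[-.6,0.1]-[ox,oy]+.5)*10).astype(np.int32)],True,(255,0,0),1)
        p=((proj(c,(x,y,44))-[ox,oy]+.5)*10).astype(int)
        r.append(cv2.resize(im[p[1]-75:p[1]+75,p[0]-110:p[0]+110],(220,150)))
    rows.append(np.hstack(r))
cv2.imwrite("pics/cmp3.png",np.vstack(rows))
E
python3 - <<'E'
from ov import *
st()
ovl("side",(215,235,305,295),8,"pics/f1.png",-110,2,{})
snap("top",(400,210,480,270),9,"pics/f2.png")
ovl("top",(400,210,480,270),9,"pics/f2o.png",-110,2,{})
snap("side",(215,235,305,295),8,"pics/f1r.png")
E
```

```text
t 43.03 p [ 342.5 -413.1  114. ] yaw -110.0 down [ 0.001 -0.003 -1.   ] F [-0.6 -0.6 -2.6] M [-0.06  0.07 -0.05] w 16.5 j [-60.  14. 100.  -0.  65.  50.]
```

Vision shows the nuts reached about 20°, close to the stop, under the wrench. They were then dragged back about 10° as the jaw was withdrawn. I'll retighten each one with the jaw seated deeper and come off with a vertical lift, still biased clockwise.

```bash
python3 - <<'E'
from ov import *
wr(3,65,9,100); wr(3,65,9,34)
E
```

```text
target [ 335.6 -452.5  100. ] -94.9
d [-0.28, 0.564, 1.573] r [-0.0028, -0.2637, -0.0021]  mm 42.4  deg 15.1
target [ 335.6 -452.5   34. ] -94.9
d [-0.274, 3.204, 1.567] r [-0.0028, -0.2637, -0.0021]  mm 89.4  deg 15.1
```

Emit:
servo_tool(
  deltas=[
    [[-0.14, 0.2, 0.8, 0, -0.11, 0, 10], [-0.27, 0.4, 1.57, 0, -0.22, 0, 10], [-0.27, 0.56, 1.57, 0, -0.264, 0, 10], [-0.27, 1.2, 1.57, 0, -0.264, 0, 10], [-0.27, 2.0, 1.57, 0, -0.264, 0, 10], [-0.27, 2.8, 1.57, 0, -0.264, 0, 10], [-0.27, 3.2, 1.57, 0, -0.264, 0, 10], [-0.27, 3.2, 1.57, 0, -0.264, 0, 10], [-0.27, 3.2, 1.57, 0, -0.264, 0, 10], [-0.27, 3.2, 1.57, 0, -0.264, 0, 10]],
  ],
)

```text
t: 44.07
ee_pos: [336.1, -453.5, 35.3]
orientation: [[-0.996, 0.003, -0.085], [0.085, -0.005, -0.996], [-0.003, -1.0, 0.005]]
contact_force: [0.0, -0.0, -1.6]
gripper_width: 0.188
```

```bash
python3 - <<'E'
from ov import *
st(); wr(3,0,9,34); wr(3,-4,9,34)
ovl("top",(380,190,480,290),6,"pics/g1.png",-94.9,2,{3:9})
E
```

```text
t 44.07 p [ 336.1 -453.5   35.3] yaw -94.9 down [ 0.003 -0.005 -1.   ] F [ 0.  -0.  -1.6] M [-0.01  0.03  0.04] w 16.1 j [-62.  24.  98.  -0.  57.  33.]
target [ 400.4 -458.    34. ] -94.9
d [-2.577, 0.058, -0.041] r [-0.005, 0.0004, -0.0029]  mm 64.4  deg 0.3
target [ 404.4 -458.4   34. ] -94.9
d [-2.737, 0.059, -0.041] r [-0.005, 0.0004, -0.0029]  mm 68.4  deg 0.3
```

Emit:
servo_tool(
  deltas=[
    [[-0.4, 0.02, -0.02, 0, 0, 0, 10], [-0.8, 0.04, -0.03, 0, 0, 0, 10], [-1.2, 0.04, -0.04, 0, 0, 0, 10], [-1.5, 0.04, -0.04, 0, 0, 0, 10], [-1.8, 0.04, -0.04, 0, 0, 0, 10], [-2.1, 0.04, -0.04, 0, 0, 0, 10], [-2.3, 0.04, -0.04, 0, 0, 0, 10], [-2.5, 0.04, -0.04, 0, 0, 0, 10], [-2.6, 0.04, -0.04, 0, 0, 0, 10], [-2.68, 0.04, -0.04, 0, 0, 0, 10], [-2.68, 0.04, -0.04, 0, 0, 0, 10]],
  ],
)

```text
t: 45.03
ee_pos: [402.6, -457.2, 33.2]
orientation: [[-0.996, 0.001, -0.085], [0.085, -0.003, -0.996], [-0.002, -1.0, 0.003]]
contact_force: [0.4, -0.3, -2.2]
gripper_width: 0.194
```

```bash
python3 - <<'E'
from ov import *
st(); tq(3)
snap("side",(255,260,345,320),8,"pics/g2.png")
snap("top",(380,190,480,290),6,"pics/g3.png")
for t in (15,21,27,33): wr(3,-3,t,34)
E
```

```text
t 45.03 p [ 402.6 -457.2   33.2] yaw -94.9 down [ 0.001 -0.003 -1.   ] F [ 0.4 -0.3 -2.2] M [ 0.02 -0.   -0.02] w 16.6 j [-57.  29.  92.  -0.  60.  38.]
turn 9.0 torque about nut [ 0.   -0.18  0.  ] raw [ 0.02 -0.   -0.02]
target [ 404.5 -450.    34. ] -100.9
d [-0.073, -0.036, -0.294] r [-0.0027, 0.1048, -0.0015]  mm 7.6  deg 6.0
target [ 406.6 -441.8   34. ] -106.9
d [-0.126, -0.037, -0.625] r [-0.0027, 0.2096, -0.0016]  mm 16.0  deg 12.0
target [ 409.4 -434.    34. ] -112.9
d [-0.212, -0.037, -0.948] r [-0.0026, 0.3143, -0.0018]  mm 24.3  deg 18.0
target [ 413.1 -426.4   34. ] -118.9
d [-0.333, -0.038, -1.261] r [-0.0025, 0.419, -0.0019]  mm 32.6  deg 24.0
```

Emit:
servo_tool(
  deltas=[
    [[-0.02, -0.01, -0.1, 0, 0.035, 0, 10], [-0.04, -0.01, -0.2, 0, 0.07, 0, 10], [-0.06, -0.01, -0.294, 0, 0.105, 0, 10], [-0.075, -0.02, -0.4, 0, 0.14, 0, 10], [-0.09, -0.02, -0.515, 0, 0.175, 0, 10], [-0.12, -0.02, -0.625, 0, 0.21, 0, 10]],
  ],
)

```text
t: 45.63
ee_pos: [405.6, -440.3, 33.0]
orientation: [[-0.956, -0.001, -0.292], [0.292, 0.0, -0.956], [0.001, -1.0, 0.0]]
contact_force: [-0.9, 2.6, -2.3]
gripper_width: 0.186
```

```bash
python3 - <<'E'
from ov import *
st(); tq(3)
E
```

```text
t 45.63 p [ 405.6 -440.3   33. ] yaw -107.0 down [-0.001  0.    -1.   ] F [-0.9  2.6 -2.3] M [0.34 0.14 0.24] w 15.9 j [-56.  28.  93.  -0.  59.  51.]
turn 21.1 torque about nut [ 0.29 -0.03  0.06] raw [0.34 0.14 0.24]
```

Emit:
servo_tool(
  deltas=[
    [[-0.03, 0, -0.1, 0, 0.035, 0, 10], [-0.05, 0, -0.21, 0, 0.07, 0, 10], [-0.07, 0, -0.32, 0, 0.105, 0, 10]],
  ],
)

```text
t: 45.88
ee_pos: [409.3, -433.1, 32.9]
orientation: [[-0.921, -0.002, -0.39], [0.39, 0.0, -0.921], [0.001, -1.0, 0.0]]
contact_force: [-1.8, 1.6, -2.0]
gripper_width: 0.191
```

```bash
python3 - <<'E'
from ov import *
st(); tq(3)
E
```

```text
t 45.88 p [ 409.3 -433.1   32.9] yaw -113.0 down [-0.002  0.    -1.   ] F [-1.8  1.6 -2. ] M [0.28 0.3  0.4 ] w 16.3 j [-55.  27.  93.  -0.  59.  58.]
turn 27.1 torque about nut [0.22 0.16 0.34] raw [0.28 0.3  0.4 ]
```

Emit:
servo_tool(
  deltas=[
    [[-0.02, 0, -0.06, 0, 0.018, 0, 10], [-0.04, 0, -0.11, 0, 0.035, 0, 10], [-0.05, 0, -0.16, 0, 0.053, 0, 10], [-0.06, 0, -0.215, 0, 0.07, 0, 10]],
  ],
)

```text
t: 46.22
ee_pos: [412.2, -429.3, 32.9]
orientation: [[-0.892, -0.003, -0.453], [0.453, -0.001, -0.892], [0.002, -1.0, 0.002]]
contact_force: [-6.1, 1.6, -0.8]
gripper_width: 0.193
```

```bash
python3 - <<'E'
from ov import *
st(); tq(3)
for t in (33,35): wr(3,-3,t,34)
E
```

```text
t 46.22 p [ 412.2 -429.3   32.9] yaw -116.9 down [-0.003 -0.001 -1.   ] F [-6.1  1.6 -0.8] M [0.27 0.94 0.57] w 16.5 j [-54.  27.  94.  -0.  59.  63.]
turn 31.0 torque about nut [0.25 0.9  0.67] raw [0.27 0.94 0.57]
target [ 413.1 -426.4   34. ] -118.9
d [0.022, -0.046, -0.118] r [-0.0019, 0.0347, 0.0021]  mm 3.2  deg 2.0
target [ 414.5 -424.    34. ] -120.9
d [0.016, -0.046, -0.229] r [-0.0019, 0.0696, 0.0021]  mm 5.9  deg 4.0
```

Emit:
servo_tool(
  deltas=[
    [[0.01, -0.02, -0.06, 0, 0.018, 0, 10], [0.02, -0.03, -0.118, 0, 0.035, 0, 10], [0.02, -0.03, -0.17, 0, 0.053, 0, 10]],
  ],
)

```text
t: 46.47
ee_pos: [414.4, -426.3, 33.8]
orientation: [[-0.866, -0.001, -0.5], [0.5, -0.003, -0.866], [-0.001, -1.0, 0.003]]
contact_force: [-5.8, -0.2, -3.7]
gripper_width: 0.189
```

```bash
python3 - <<'E'
from ov import *
st(); tq(3)
snap("side",(255,260,345,320),8,"pics/g4.png")
for t in (31,28,26): wr(3,-2.5,t,34)
E
```

```text
t 46.47 p [ 414.4 -426.3   33.8] yaw -120.0 down [-0.001 -0.003 -1.   ] F [-5.8 -0.2 -3.7] M [-0.07  1.01  0.87] w 16.2 j [-54.  27.  94.  -0.  59.  66.]
turn 34.1 torque about nut [-0.22  0.77  1.11] raw [-0.07  1.01  0.87]
target [ 411.3 -428.7   34. ] -116.9
d [0.063, -0.006, 0.152] r [-0.0031, -0.0545, -0.0006]  mm 4.1  deg 3.1
target [ 409.5 -432.5   34. ] -113.9
d [0.049, -0.006, 0.32] r [-0.0031, -0.1068, -0.0005]  mm 8.1  deg 6.1
target [ 408.4 -435.1   34. ] -111.9
d [0.035, -0.005, 0.431] r [-0.0031, -0.1417, -0.0004]  mm 10.8  deg 8.1
```

Emit:
servo_tool(
  deltas=[
    [[0.05, 0, 0.08, 0, -0.027, 0, 10], [0.06, 0, 0.152, 0, -0.054, 0, 10], [0.06, 0, 0.24, 0, -0.08, 0, 10], [0.05, 0, 0.3, 0, -0.1, 0, 10], [0.05, 0, 0.3, 0, -0.1, 0, 10]],
  ],
)

```text
t: 46.93
ee_pos: [411.5, -432.0, 34.1]
orientation: [[-0.911, 0.003, -0.412], [0.412, -0.002, -0.911], [-0.004, -1.0, 0.001]]
contact_force: [1.5, 0.5, -5.5]
gripper_width: 0.192
```

```bash
python3 - <<'E'
from ov import *
st(); tq(3)
for t in (26,24): wr(3,-2.5,t,34)
E
```

```text
t 46.93 p [ 411.5 -432.    34.1] yaw -114.3 down [ 0.003 -0.002 -1.   ] F [ 1.5  0.5 -5.5] M [0.39 0.06 0.17] w 16.4 j [-55.  27.  94.   0.  59.  60.]
turn 28.4 torque about nut [ 0.21 -0.34  0.09] raw [0.39 0.06 0.17]
target [ 408.4 -435.1   34. ] -111.9
d [0.062, 0.005, 0.162] r [-0.0011, -0.0421, -0.0037]  mm 4.4  deg 2.4
target [ 407.4 -437.7   34. ] -109.9
d [0.056, 0.005, 0.275] r [-0.0011, -0.077, -0.0037]  mm 7.0  deg 4.4
```

Emit:
servo_tool(
  deltas=[
    [[0.02, 0, 0.05, 0, -0.015, 0, 10], [0.03, 0, 0.09, 0, -0.025, 0, 10], [0.03, -0.1, 0.09, 0, -0.025, 0, 10], [0.03, -0.25, 0.09, 0, -0.025, 0, 10], [0.03, -0.45, 0.09, 0, -0.025, 0, 10], [0.03, -0.7, 0.09, 0, -0.025, 0, 10], [0.03, -1.0, 0.09, 0, -0.025, 0, 10], [0.03, -1.5, 0.09, 0, -0.025, 0, 10], [0.03, -2.0, 0.09, 0, -0.025, 0, 10], [0.03, -2.6, 0.09, 0, -0.025, 0, 10], [0.03, -2.6, 0.09, 0, -0.025, 0, 10]],
  ],
)

```text
t: 47.85
ee_pos: [411.3, -437.2, 105.2]
orientation: [[-0.922, 0.007, -0.388], [0.388, -0.012, -0.922], [-0.011, -1.0, 0.008]]
contact_force: [0.2, -0.9, -1.0]
gripper_width: 0.188
```

```bash
python3 - <<'E'
from ov import *
st(); 
snap("side",(255,225,345,320),7,"pics/g5.png")
wr(2,65,9,100)
E
```

```text
t 47.85 p [ 411.3 -437.2  105.2] yaw -112.8 down [ 0.007 -0.012 -1.   ] F [ 0.2 -0.9 -1. ] M [-0.03  0.01 -0.04] w 16.1 j [-55.  22.  92.  -0.  66.  58.]
target [ 391.9 -370.1  100. ] -97.1
d [1.726, 0.11, -2.154] r [-0.0082, -0.2745, -0.0085]  mm 69.1  deg 15.7
```

Emit:
servo_tool(
  deltas=[
    [[0.6, 0.05, -0.7, 0, -0.1, 0, 10], [1.2, 0.11, -1.5, 0, -0.2, 0, 10], [1.726, 0.11, -2.154, -0.008, -0.274, -0.008, 10], [1.726, 0.11, -2.154, -0.008, -0.274, -0.008, 10], [1.726, 0.11, -2.154, -0.008, -0.274, -0.008, 10], [1.726, 0.8, -2.154, -0.008, -0.274, -0.008, 10], [1.726, 1.6, -2.154, -0.008, -0.274, -0.008, 10], [1.726, 2.4, -2.154, -0.008, -0.274, -0.008, 10], [1.726, 2.75, -2.154, -0.008, -0.274, -0.008, 10], [1.726, 2.75, -2.154, -0.008, -0.274, -0.008, 10], [1.726, 2.75, -2.154, -0.008, -0.274, -0.008, 10]],
  ],
)

```text
t: 48.82
ee_pos: [390.4, -368.2, 30.3]
orientation: [[-0.992, -0.004, -0.125], [0.125, 0.007, -0.992], [0.005, -1.0, -0.006]]
contact_force: [0.1, 0.3, -1.7]
gripper_width: 0.192
```

```bash
python3 - <<'E'
from ov import *
st(); wr(2,-3,9,34)
ovl("top",(370,180,470,280),6,"pics/g6.png",-97.1,2,{2:9})
E
```

```text
t 48.82 p [ 390.4 -368.2   30.3] yaw -97.2 down [-0.004  0.007 -1.   ] F [ 0.1  0.3 -1.7] M [-0.01  0.01  0.02] w 16.4 j [-53.  22. 102.   0.  56.  45.]
target [ 459.4 -378.5   34. ] -97.1
d [-2.789, -0.163, 0.065] r [0.006, -0.001, 0.0052]  mm 69.9  deg 0.5
```

Wrench and nut 2 are lined up. I'll slide in, correcting the height.

Emit:
servo_tool(
  deltas=[
    [[-0.3, -0.13, 0.03, 0.005, 0, 0.005, 10], [-0.7, -0.13, 0.05, 0.005, 0, 0.005, 10], [-1.1, -0.13, 0.06, 0.005, 0, 0.005, 10], [-1.5, -0.13, 0.06, 0.005, 0, 0.005, 10], [-1.8, -0.13, 0.06, 0.005, 0, 0.005, 10], [-2.1, -0.13, 0.06, 0.005, 0, 0.005, 10], [-2.4, -0.13, 0.06, 0.005, 0, 0.005, 10], [-2.6, -0.13, 0.06, 0.005, 0, 0.005, 10], [-2.72, -0.13, 0.06, 0.005, 0, 0.005, 10], [-2.78, -0.13, 0.06, 0.005, 0, 0.005, 10], [-2.78, -0.13, 0.06, 0.005, 0, 0.005, 10]],
  ],
)

```text
t: 49.78
ee_pos: [459.2, -377.7, 33.1]
orientation: [[-0.992, -0.0, -0.124], [0.124, 0.001, -0.992], [0.0, -1.0, -0.001]]
contact_force: [-0.2, -0.1, -2.1]
gripper_width: 0.191
```

```bash
python3 - <<'E'
from ov import *
st(); tq(2)
snap("side",(260,235,350,295),8,"pics/g7.png")
for t in (15,21,27,30,33): wr(2,-3,t,34)
E
```

```text
t 49.78 p [ 459.2 -377.7   33.1] yaw -97.1 down [-0.     0.001 -1.   ] F [-0.2 -0.1 -2.1] M [-0.01  0.06  0.04] w 16.3 j [-48.  27.  94.   0.  59.  49.]
turn 9.0 torque about nut [-0.04 -0.11  0.05] raw [-0.01  0.06  0.04]
target [ 460.9 -370.3   34. ] -103.1
d [-0.041, -0.034, -0.302] r [0.0013, 0.1045, 0.0006]  mm 7.7  deg 6.0
target [ 463.2 -362.2   34. ] -109.1
d [-0.093, -0.033, -0.633] r [0.0012, 0.2092, 0.0006]  mm 16.0  deg 12.0
target [ 466.4 -354.5   34. ] -115.1
d [-0.18, -0.033, -0.956] r [0.0012, 0.3139, 0.0007]  mm 24.3  deg 18.0
target [ 468.2 -350.7   34. ] -118.1
d [-0.236, -0.033, -1.114] r [0.0012, 0.3663, 0.0007]  mm 28.5  deg 21.0
target [ 470.3 -347.1   34. ] -121.1
d [-0.3, -0.033, -1.269] r [0.0012, 0.4186, 0.0008]  mm 32.6  deg 24.0
```

Emit:
servo_tool(
  deltas=[
    [[-0.01, -0.02, -0.1, 0, 0.035, 0, 10], [-0.025, -0.02, -0.2, 0, 0.07, 0, 10], [-0.04, -0.03, -0.302, 0, 0.105, 0, 10], [-0.06, -0.03, -0.41, 0, 0.14, 0, 10], [-0.075, -0.03, -0.52, 0, 0.175, 0, 10], [-0.093, -0.03, -0.633, 0, 0.21, 0, 10], [-0.12, -0.03, -0.74, 0, 0.244, 0, 10], [-0.15, -0.03, -0.85, 0, 0.279, 0, 10], [-0.18, -0.03, -0.956, 0, 0.314, 0, 10]],
  ],
)

```text
t: 50.58
ee_pos: [465.7, -353.8, 33.8]
orientation: [[-0.905, -0.001, -0.426], [0.426, 0.002, -0.905], [0.002, -1.0, -0.002]]
contact_force: [0.0, 0.7, -2.5]
gripper_width: 0.192
```

```bash
python3 - <<'E'
from ov import *
st(); tq(2)
for t in (31,34): wr(2,-3,t,34)
E
```

```text
t 50.58 p [ 465.7 -353.8   33.8] yaw -115.2 down [-0.001  0.002 -1.   ] F [ 0.   0.7 -2.5] M [0.21 0.01 0.11] w 16.4 j [-46.  26.  95.   0.  59.  69.]
turn 27.1 torque about nut [ 0.13 -0.17  0.06] raw [0.21 0.01 0.11]
target [ 468.9 -349.5   34. ] -119.1
d [-0.04, -0.009, -0.21] r [0.0017, 0.0679, 0.0021]  mm 5.3  deg 3.9
target [ 471.  -345.9   34. ] -122.1
d [-0.056, -0.009, -0.377] r [0.0016, 0.1202, 0.0021]  mm 9.5  deg 6.9
```

Emit:
servo_tool(
  deltas=[
    [[-0.02, 0, -0.06, 0, 0.018, 0, 10], [-0.04, 0, -0.11, 0, 0.035, 0, 10], [-0.05, 0, -0.16, 0, 0.053, 0, 10], [-0.06, 0, -0.215, 0, 0.07, 0, 10]],
  ],
)

```text
t: 50.92
ee_pos: [469.4, -349.5, 33.6]
orientation: [[-0.873, -0.002, -0.488], [0.488, 0.003, -0.873], [0.003, -1.0, -0.002]]
contact_force: [-2.7, 2.7, -2.9]
gripper_width: 0.194
```

```bash
python3 - <<'E'
from ov import *
st(); tq(2)
for t in (33,35,37): wr(2,-3,t,34)
E
```

```text
t 50.92 p [ 469.4 -349.5   33.6] yaw -119.2 down [-0.002  0.003 -1.   ] F [-2.7  2.7 -2.9] M [0.43 0.4  0.11] w 16.6 j [-45.  26.  95.   0.  59.  74.]
turn 31.1 torque about nut [0.32 0.21 0.03] raw [0.43 0.4  0.11]
target [ 470.3 -347.1   34. ] -121.1
d [0.015, -0.017, -0.1] r [0.0017, 0.0333, 0.0028]  mm 2.6  deg 1.9
target [ 471.8 -344.7   34. ] -123.1
d [0.01, -0.017, -0.212] r [0.0017, 0.0682, 0.0028]  mm 5.3  deg 3.9
target [ 473.3 -342.4   34. ] -125.1
d [0.0, -0.017, -0.323] r [0.0016, 0.1031, 0.0028]  mm 8.1  deg 5.9
```

Emit:
servo_tool(
  deltas=[
    [[0.01, -0.01, -0.05, 0, 0.018, 0, 10], [0.015, -0.01, -0.1, 0, 0.035, 0, 10], [0.015, -0.01, -0.155, 0, 0.053, 0, 10], [0.01, -0.01, -0.212, 0, 0.07, 0, 10]],
  ],
)

```text
t: 51.25
ee_pos: [472.5, -345.6, 34.1]
orientation: [[-0.837, -0.0, -0.547], [0.547, 0.001, -0.837], [0.001, -1.0, -0.0]]
contact_force: [-0.9, 1.2, -3.6]
gripper_width: 0.194
```

```bash
python3 - <<'E'
from ov import *
st(); tq(2)
for t in (37,39): wr(2,-3,t,34)
snap("side",(260,235,350,295),8,"pics/g8.png")
E
```

```text
t 51.25 p [ 472.5 -345.6   34.1] yaw -123.2 down [-0.     0.001 -1.   ] F [-0.9  1.2 -3.6] M [0.29 0.32 0.58] w 16.6 j [-45.  26.  95.   0.  59.  79.]
turn 35.1 torque about nut [0.13 0.08 0.53] raw [0.29 0.32 0.58]
target [ 473.3 -342.4   34. ] -125.1
d [0.042, 0.006, -0.126] r [0.0004, 0.0336, 0.0005]  mm 3.3  deg 1.9
target [ 475.  -340.1   34. ] -127.1
d [0.036, 0.006, -0.238] r [0.0004, 0.0685, 0.0005]  mm 6.0  deg 3.9
```

Emit:
servo_tool(
  deltas=[
    [[0.02, 0, -0.06, 0, 0.018, 0, 10], [0.03, 0, -0.126, 0, 0.034, 0, 10], [0.03, 0, -0.18, 0, 0.051, 0, 10]],
  ],
)

```text
t: 51.55
ee_pos: [474.8, -342.7, 34.7]
orientation: [[-0.808, 0.001, -0.589], [0.589, -0.002, -0.808], [-0.002, -1.0, 0.001]]
contact_force: [-0.6, -3.3, -5.1]
gripper_width: 0.192
```

```bash
python3 - <<'E'
from ov import *
st(); tq(2)
for t in (35,33,31,29): wr(2,-3,t,34)
E
```

```text
t 51.55 p [ 474.8 -342.7   34.7] yaw -126.1 down [ 0.001 -0.002 -1.   ] F [-0.6 -3.3 -5.1] M [-0.41  0.24  0.85] w 16.4 j [-44.  26.  95.  -0.  59.  82.]
turn 38.0 torque about nut [-0.65 -0.09  1.09] raw [-0.41  0.24  0.85]
target [ 471.8 -344.7   34. ] -123.1
d [0.052, 0.027, 0.135] r [-0.001, -0.0522, -0.002]  mm 3.7  deg 3.0
target [ 470.3 -347.1   34. ] -121.1
d [0.044, 0.027, 0.247] r [-0.0011, -0.0871, -0.002]  mm 6.3  deg 5.0
target [ 468.9 -349.5   34. ] -119.1
d [0.033, 0.027, 0.358] r [-0.0011, -0.122, -0.002]  mm 9.0  deg 7.0
target [ 467.6 -352.    34. ] -117.1
d [0.017, 0.028, 0.468] r [-0.0011, -0.1569, -0.002]  mm 11.7  deg 9.0
```

Stop reached (1.09 N m). Next I'll back off about 6°, check, and lift straight up.

Emit:
servo_tool(
  deltas=[
    [[0.04, 0, 0.07, 0, -0.026, 0, 10], [0.05, 0.01, 0.135, 0, -0.052, 0, 10], [0.05, 0.01, 0.19, 0, -0.07, 0, 10], [0.045, 0.01, 0.247, 0, -0.087, 0, 10], [0.04, 0.01, 0.3, 0, -0.105, 0, 10], [0.04, 0.01, 0.3, 0, -0.105, 0, 10]],
  ],
)

```text
t: 52.05
ee_pos: [471.1, -348.3, 34.9]
orientation: [[-0.865, 0.005, -0.502], [0.502, -0.001, -0.865], [-0.005, -1.0, -0.001]]
contact_force: [4.8, -3.0, -6.6]
gripper_width: 0.189
```

```bash
python3 - <<'E'
from ov import *
st(); tq(2)
E
```

```text
t 52.05 p [ 471.1 -348.3   34.9] yaw -120.2 down [ 0.005 -0.001 -1.   ] F [ 4.8 -3.  -6.6] M [-0.15 -0.61  0.05] w 16.1 j [-45.  26.  95.   0.  58.  75.]
turn 32.1 torque about nut [-0.42 -1.06  0.05] raw [-0.15 -0.61  0.05]
```

Emit:
servo_tool(
  deltas=[
    [[-0.05, 0, 0.05, 0, -0.018, 0, 10], [-0.05, 0, 0.11, 0, -0.035, 0, 10], [-0.05, 0, 0.11, 0, -0.035, 0, 10]],
  ],
)

```text
t: 52.3
ee_pos: [469.8, -350.8, 34.6]
orientation: [[-0.883, 0.002, -0.47], [0.47, -0.0, -0.883], [-0.002, -1.0, -0.001]]
contact_force: [3.8, -1.6, -5.4]
gripper_width: 0.193
```

```bash
python3 - <<'E'
from ov import *
st(); tq(2)
E
```

```text
t 52.3 p [ 469.8 -350.8   34.6] yaw -118.0 down [ 0.002 -0.    -1.   ] F [ 3.8 -1.6 -5.4] M [-0.29 -0.44  0.05] w 16.5 j [-45.  26.  95.   0.  59.  73.]
turn 29.9 torque about nut [-0.5  -0.82  0.01] raw [-0.29 -0.44  0.05]
```

Small forces and zero torque, so I'll lift.

Emit:
servo_tool(
  deltas=[
    [[0, -0.1, 0, 0, 0, 0, 10], [0, -0.25, 0, 0, 0, 0, 10], [0, -0.45, 0, 0, 0, 0, 10], [0, -0.7, 0, 0, 0, 0, 10], [0, -1.0, 0, 0, 0, 0, 10], [0, -1.5, 0, 0, 0, 0, 10], [0, -2.0, 0, 0, 0, 0, 10], [0, -2.6, 0, 0, 0, 0, 10], [0, -2.6, 0, 0, 0, 0, 10]],
  ],
)

```text
t: 53.05
ee_pos: [471.5, -352.3, 104.4]
orientation: [[-0.883, 0.007, -0.47], [0.47, -0.005, -0.883], [-0.008, -1.0, 0.002]]
contact_force: [1.3, 0.2, -1.6]
gripper_width: 0.192
```

```bash
python3 - <<'E'
from ov import *
st(); 
snap("side",(270,210,350,315),7,"pics/g9.png")
wr(1,65,9,100)
E
```

```text
t 53.05 p [ 471.5 -352.3  104.4] yaw -118.0 down [ 0.007 -0.005 -1.   ] F [ 1.3  0.2 -1.6] M [-0.04 -0.03 -0.03] w 16.4 j [-45.  21.  93.   0.  66.  73.]
target [ 447.5 -302.3  100. ] -93.7
d [1.752, 0.098, -1.305] r [-0.0024, -0.4245, -0.0061]  mm 54.7  deg 24.3
```

Emit:
servo_tool(
  deltas=[
    [[0.6, 0.05, -0.4, 0, -0.1, 0, 10], [1.2, 0.1, -0.8, 0, -0.2, 0, 10], [1.75, 0.1, -1.3, 0, -0.32, 0, 10], [1.75, 0.1, -1.3, 0, -0.425, 0, 10], [1.75, 0.1, -1.3, 0, -0.425, 0, 10], [1.75, 0.1, -1.3, 0, -0.425, 0, 10], [1.75, 0.8, -1.3, 0, -0.425, 0, 10], [1.75, 1.6, -1.3, 0, -0.425, 0, 10], [1.75, 2.4, -1.3, 0, -0.425, 0, 10], [1.75, 2.7, -1.3, 0, -0.425, 0, 10], [1.75, 2.7, -1.3, 0, -0.425, 0, 10], [1.75, 2.7, -1.3, 0, -0.425, 0, 10]],
  ],
)

```text
t: 54.1
ee_pos: [445.7, -301.0, 31.6]
orientation: [[-0.998, -0.0, -0.066], [0.066, 0.001, -0.998], [0.0, -1.0, -0.001]]
contact_force: [0.6, 0.3, -2.0]
gripper_width: 0.191
```

```bash
python3 - <<'E'
from ov import *
st(); wr(1,-3,9,34)
ovl("top",(340,180,440,280),6,"pics/h1.png",-93.7,2,{1:9})
E
```

```text
t 54.1 p [ 445.7 -301.    31.6] yaw -93.8 down [-0.     0.001 -1.   ] F [ 0.6  0.3 -2. ] M [-0.04  0.04 -0.01] w 16.3 j [-43.  22. 102.   0.  56.  50.]
target [ 515.4 -306.7   34. ] -93.7
d [-2.798, -0.096, 0.045] r [0.0012, -0.001, 0.0002]  mm 70.0  deg 0.1
```

Emit:
servo_tool(
  deltas=[
    [[-0.3, -0.09, 0.03, 0, 0, 0, 10], [-0.7, -0.09, 0.04, 0, 0, 0, 10], [-1.1, -0.09, 0.04, 0, 0, 0, 10], [-1.5, -0.09, 0.04, 0, 0, 0, 10], [-1.8, -0.09, 0.04, 0, 0, 0, 10], [-2.1, -0.09, 0.04, 0, 0, 0, 10], [-2.4, -0.09, 0.04, 0, 0, 0, 10], [-2.6, -0.09, 0.04, 0, 0, 0, 10], [-2.73, -0.09, 0.04, 0, 0, 0, 10], [-2.79, -0.09, 0.04, 0, 0, 0, 10], [-2.79, -0.09, 0.04, 0, 0, 0, 10]],
  ],
)

```text
t: 55.07
ee_pos: [515.2, -306.1, 33.7]
orientation: [[-0.998, -0.0, -0.064], [0.064, 0.001, -0.998], [0.0, -1.0, -0.001]]
contact_force: [-0.2, -0.6, -1.7]
gripper_width: 0.194
```

```bash
python3 - <<'E'
from ov import *
st(); tq(1)
snap("side",(280,215,370,275),8,"pics/h2.png")
for t in (15,21,27,30,33): wr(1,-3,t,34)
E
```

```text
t 55.07 p [ 515.2 -306.1   33.7] yaw -93.7 down [-0.     0.001 -1.   ] F [-0.2 -0.6 -1.7] M [ 0.04  0.03 -0.01] w 16.5 j [-39.  28.  93.   0.  59.  55.]
turn 9.0 torque about nut [ 0.03 -0.1   0.04] raw [ 0.04  0.03 -0.01]
target [ 516.3 -298.4   34. ] -99.7
d [-0.04, -0.012, -0.308] r [0.0012, 0.1051, 0.0005]  mm 7.8  deg 6.0
target [ 518.2 -290.3   34. ] -105.7
d [-0.093, -0.011, -0.639] r [0.0012, 0.2098, 0.0006]  mm 16.1  deg 12.0
target [ 520.9 -282.3   34. ] -111.7
d [-0.18, -0.011, -0.962] r [0.0012, 0.3146, 0.0007]  mm 24.5  deg 18.0
target [ 522.5 -278.5   34. ] -114.7
d [-0.236, -0.011, -1.12] r [0.0011, 0.3669, 0.0007]  mm 28.6  deg 21.0
target [ 524.4 -274.7   34. ] -117.7
d [-0.3, -0.011, -1.275] r [0.0011, 0.4193, 0.0007]  mm 32.7  deg 24.0
```

Emit:
servo_tool(
  deltas=[
    [[-0.01, 0, -0.1, 0, 0.035, 0, 10], [-0.025, 0, -0.2, 0, 0.07, 0, 10], [-0.04, 0, -0.308, 0, 0.105, 0, 10], [-0.06, 0, -0.42, 0, 0.14, 0, 10], [-0.075, 0, -0.53, 0, 0.175, 0, 10], [-0.093, 0, -0.639, 0, 0.21, 0, 10], [-0.12, 0, -0.75, 0, 0.244, 0, 10], [-0.15, 0, -0.86, 0, 0.279, 0, 10], [-0.18, 0, -0.962, 0, 0.314, 0, 10]],
  ],
)

```text
t: 55.87
ee_pos: [520.4, -282.1, 33.8]
orientation: [[-0.929, -0.001, -0.371], [0.371, 0.002, -0.929], [0.001, -1.0, -0.001]]
contact_force: [0.9, 0.1, -2.3]
gripper_width: 0.192
```

```bash
python3 - <<'E'
from ov import *
st(); tq(1)
for t in (29,31): wr(1,-3,t,34)
E
```

```text
t 55.87 p [ 520.4 -282.1   33.8] yaw -111.8 down [-0.001  0.002 -1.   ] F [ 0.9  0.1 -2.3] M [0.1  0.05 0.13] w 16.4 j [-37.  27.  94.   0.  59.  75.]
turn 27.1 torque about nut [ 0.03 -0.12  0.09] raw [0.1  0.05 0.13]
target [ 521.9 -279.7   34. ] -113.7
d [-0.021, -0.009, -0.11] r [0.0011, 0.0336, 0.0012]  mm 2.8  deg 1.9
target [ 523.1 -277.2   34. ] -115.7
d [-0.027, -0.009, -0.222] r [0.0011, 0.0685, 0.0013]  mm 5.6  deg 3.9
```

Emit:
servo_tool(
  deltas=[
    [[-0.01, 0, -0.06, 0, 0.018, 0, 10], [-0.02, 0, -0.11, 0, 0.035, 0, 10], [-0.03, 0, -0.16, 0, 0.053, 0, 10], [-0.04, 0, -0.215, 0, 0.07, 0, 10]],
  ],
)

```text
t: 56.2
ee_pos: [523.1, -277.4, 33.6]
orientation: [[-0.901, -0.002, -0.434], [0.434, 0.002, -0.901], [0.002, -1.0, -0.001]]
contact_force: [-3.0, 2.0, -0.6]
gripper_width: 0.188
```

```bash
python3 - <<'E'
from ov import *
st(); tq(1)
for t in (33,35): wr(1,-3,t,34)
E
```

```text
t 56.2 p [ 523.1 -277.4   33.6] yaw -115.7 down [-0.002  0.002 -1.   ] F [-3.   2.  -0.6] M [0.05 0.45 0.19] w 16.0 j [-36.  27.  94.   0.  59.  79.]
turn 31.0 torque about nut [0.04 0.42 0.15] raw [0.05 0.45 0.19]
target [ 524.4 -274.7   34. ] -117.7
d [0.001, -0.017, -0.12] r [0.0008, 0.0342, 0.0024]  mm 3.0  deg 2.0
target [ 525.7 -272.3   34. ] -119.7
d [-0.005, -0.017, -0.231] r [0.0008, 0.0691, 0.0024]  mm 5.8  deg 4.0
```

Emit:
servo_tool(
  deltas=[
    [[0.01, -0.01, -0.06, 0, 0.018, 0, 10], [0.015, -0.01, -0.115, 0, 0.035, 0, 10], [0.015, -0.01, -0.17, 0, 0.053, 0, 10], [0.015, -0.01, -0.225, 0, 0.07, 0, 10]],
  ],
)

```text
t: 56.53
ee_pos: [526.4, -272.8, 34.2]
orientation: [[-0.868, 0.001, -0.496], [0.496, 0.0, -0.868], [-0.001, -1.0, -0.0]]
contact_force: [-0.7, -1.6, -3.8]
gripper_width: 0.195
```

```bash
python3 - <<'E'
from ov import *
st(); tq(1)
for t in (37,39): wr(1,-3,t,34)
E
```

```text
t 56.53 p [ 526.4 -272.8   34.2] yaw -119.7 down [ 0.001  0.    -1.   ] F [-0.7 -1.6 -3.8] M [-0.16  0.19  0.48] w 16.7 j [-36.  27.  94.   0.  59.  84.]
turn 35.0 torque about nut [-0.31 -0.07  0.62] raw [-0.16  0.19  0.48]
target [ 527.1 -269.9   34. ] -121.7
d [0.035, 0.006, -0.117] r [0.0005, 0.034, -0.0006]  mm 3.1  deg 2.0
target [ 528.6 -267.5   34. ] -123.7
d [0.029, 0.006, -0.229] r [0.0005, 0.069, -0.0006]  mm 5.8  deg 4.0
```

Emit:
servo_tool(
  deltas=[
    [[0.02, 0, -0.06, 0, 0.018, 0, 10], [0.03, 0, -0.117, 0, 0.034, 0, 10], [0.03, 0, -0.175, 0, 0.052, 0, 10]],
  ],
)

```text
t: 56.78
ee_pos: [528.2, -269.6, 34.5]
orientation: [[-0.841, 0.001, -0.54], [0.54, -0.002, -0.841], [-0.002, -1.0, 0.001]]
contact_force: [1.1, -5.4, -4.3]
gripper_width: 0.192
```

```bash
python3 - <<'E'
from ov import *
st(); tq(1)
for t in (35,33,30): wr(1,-3,t,34)
snap("side",(280,215,370,275),8,"pics/h3.png")
E
```

```text
t 56.78 p [ 528.2 -269.6   34.5] yaw -122.7 down [ 0.001 -0.002 -1.   ] F [ 1.1 -5.4 -4.3] M [-0.87  0.21  0.68] w 16.4 j [-35.  27.  94.  -0.  59.  87.]
turn 38.0 torque about nut [-1.06 -0.08  0.99] raw [-0.87  0.21  0.68]
target [ 525.7 -272.3   34. ] -119.7
d [0.026, 0.021, 0.144] r [-0.0008, -0.0524, -0.002]  mm 3.7  deg 3.0
target [ 524.4 -274.7   34. ] -117.7
d [0.018, 0.021, 0.255] r [-0.0009, -0.0873, -0.0019]  mm 6.4  deg 5.0
target [ 522.5 -278.5   34. ] -114.7
d [-0.001, 0.022, 0.421] r [-0.0009, -0.1397, -0.0019]  mm 10.5  deg 8.0
```

Emit:
servo_tool(
  deltas=[
    [[0, 0, 0.07, 0, -0.026, 0, 10], [0, 0.01, 0.144, 0, -0.052, 0, 10], [0, 0.01, 0.2, 0, -0.07, 0, 10], [0, 0.01, 0.255, 0, -0.087, 0, 10], [-0.01, 0.01, 0.33, 0, -0.11, 0, 10], [-0.01, 0.01, 0.38, 0, -0.125, 0, 10], [-0.01, 0.01, 0.38, 0, -0.125, 0, 10]],
  ],
)

```text
t: 57.42
ee_pos: [524.0, -277.0, 34.5]
orientation: [[-0.902, 0.003, -0.431], [0.431, 0.0, -0.902], [-0.003, -1.0, -0.001]]
contact_force: [4.7, -2.4, -5.0]
gripper_width: 0.192
```

```bash
python3 - <<'E'
from ov import *
st(); tq(1)
E
```

```text
t 57.42 p [ 524.  -277.    34.5] yaw -115.5 down [ 0.003  0.    -1.   ] F [ 4.7 -2.4 -5. ] M [-0.3  -0.62  0.  ] w 16.4 j [-36.  27.  94.   0.  59.  79.]
turn 30.8 torque about nut [-0.47 -0.98  0.01] raw [-0.3  -0.62  0.  ]
```

Same state as nut 2, so I'll lift.

Emit:
servo_tool(
  deltas=[
    [[-0.03, 0, 0.02, 0, -0.005, 0, 10], [-0.03, -0.1, 0.02, 0, -0.005, 0, 10], [-0.03, -0.25, 0.02, 0, -0.005, 0, 10], [-0.03, -0.45, 0.02, 0, -0.005, 0, 10], [-0.03, -0.7, 0.02, 0, -0.005, 0, 10], [-0.03, -1.0, 0.02, 0, -0.005, 0, 10], [-0.03, -1.5, 0.02, 0, -0.005, 0, 10], [-0.03, -2.2, 0.02, 0, -0.005, 0, 10], [-0.03, -3.2, 0.02, 0, -0.005, 0, 10], [-0.03, -3.2, 0.02, 0, -0.005, 0, 10]],
  ],
)

```text
t: 58.25
ee_pos: [526.9, -279.8, 121.1]
orientation: [[-0.905, 0.01, -0.426], [0.426, -0.006, -0.905], [-0.012, -1.0, 0.001]]
contact_force: [1.7, -1.6, -0.6]
gripper_width: 0.191
```

```bash
python3 - <<'E'
from fit import *
st(); goto((420,-200,140),-60)
c=avg("side",3); S=10;rows=[]; b=12
for t in (None,10,18,23):
    r=[]
    for n,(x,y,yaw) in NUT.items():
        p=proj(c,(x,y,44)).round().astype(int)
        im=np.clip(c["img"][p[1]-b+3:p[1]+b-3,p[0]-b:p[0]+b][:,:,::-1],0,255).astype(np.uint8)
        im=cv2.resize(im,None,fx=S,fy=S,interpolation=cv2.INTER_CUBIC)
        if t is not None:
            P=np.array([proj(c,(x+24.25*np.cos(a),y+24.25*np.sin(a),48)) for a in np.radians(yaw-t+30+60*np.arange(6))])
            cv2.polylines(im,[((P+[-.8,0]-p+[b,b-3]+.5)*S).astype(np.int32)],True,(255,0,0),1)
        r.append(im)
    rows.append(np.hstack(r))
m=np.vstack(rows);cv2.imwrite("pics/i1.png",cv2.resize(m,None,fx=.8,fy=.8,interpolation=cv2.INTER_AREA))
E
```

```text
t 58.25 p [ 526.9 -279.8  121.1] yaw -115.2 down [ 0.01  -0.006 -1.   ] F [ 1.7 -1.6 -0.6] M [-0.06 -0.1   0.07] w 16.3 j [-36.  20.  91.   0.  68.  79.]
d [5.221, -0.817, -1.066] r [-0.0065, -0.9636, -0.0101]  mm 134.8  deg 55.2
```

```bash
python3 - <<'E'
from h import *
c=optics.capture("side")
f=lambda u,v:((u+.5)/14-.5+235,(v+.5)/14-.5+130)
for p in [(158,255),(440,245),(170,122),(440,106)]: print(unproj(c,f(*p),57).round(1))
goto((370,-180,150),-3.5); goto((350,-60,150),-3.5)
snap("top",(160,225,260,290),7,"pics/j1.png")
E
```

```text
[375.2 263.7  57. ]
[444.2 255.5  57. ]
[380.7 336.3  57. ]
[449.3 331.9  57. ]
d [7.174, -1.447, -0.907] r [0.0024, -1.9498, -0.0002]  mm 184.4  deg 111.7
d [9.943, -1.438, -4.909] r [0.0024, -1.9498, -0.0002]  mm 279.5  deg 111.7
```

```bash
python3 - <<'E'
from h import *
st(); goto((350,-260,150),-3.6)
E
```

```text
t 58.5 p [ 522.2 -276.6  112.8] yaw -115.2 down [-0.002  0.003 -1.   ] F [ 1.1  0.9 -2.8] M [0.05 0.01 0.03] w 16.2 j [-36.  21.  92.   0.  67.  79.]
d [6.518, -1.474, 2.331] r [0.0038, -1.9481, 0.0004]  mm 176.9  deg 111.6
```

Emit:
servo_tool(
  deltas=[
    [[1.5, -0.5, 0.6, 0, 0, 0, 10], [3.0, -1.0, 1.2, 0, -0.05, 0, 10], [4.5, -1.47, 1.8, 0, -0.15, 0, 10], [6.0, -1.47, 2.2, 0, -0.27, 0, 10], [6.52, -1.47, 2.33, 0, -0.39, 0, 10], [6.52, -1.47, 2.33, 0, -0.51, 0, 10], [6.52, -1.47, 2.33, 0, -0.63, 0, 10], [6.52, -1.47, 2.33, 0, -0.75, 0, 10], [6.52, -1.47, 2.33, 0, -0.87, 0, 10], [6.52, -1.47, 2.33, 0, -0.99, 0, 10], [6.52, -1.47, 2.33, 0, -1.11, 0, 10], [6.52, -1.47, 2.33, 0, -1.23, 0, 10], [6.52, -1.47, 2.33, 0, -1.35, 0, 10], [6.52, -1.47, 2.33, 0, -1.47, 0, 10], [6.52, -1.47, 2.33, 0, -1.59, 0, 10], [6.52, -1.47, 2.33, 0, -1.71, 0, 10], [6.52, -1.47, 2.33, 0, -1.83, 0, 10], [6.52, -1.47, 2.33, 0, -1.948, 0, 10], [6.52, -1.47, 2.33, 0, -1.948, 0, 10], [6.52, -1.47, 2.33, 0, -1.948, 0, 10]],
  ],
)

```text
t: 60.17
ee_pos: [350.3, -260.1, 149.7]
orientation: [[-0.066, -0.001, 0.998], [-0.998, 0.003, -0.066], [-0.003, -1.0, -0.001]]
contact_force: [-0.6, 0.3, -2.2]
gripper_width: 0.189
```

```bash
python3 - <<'E'
from ov import *
st(); goto((352,0,150),-3.6);goto((365,250,150),-3.6);goto((422.5,440,150),-3.6)
ovl("top",(330,190,430,300),5,"pics/k1.png",-3.6,2,{})
ovl("side",(200,130,320,260),5,"pics/k2.png",-3.6,2,{})
E
```

```text
t 60.17 p [ 350.3 -260.1  149.7] yaw -3.8 down [-0.001  0.003 -1.   ] F [-0.6  0.3 -2.2] M [-0.02  0.01 -0.04] w 16.1 j [-48.  -0. 112.   0.  68. -44.]
d [-10.384, 0.014, -0.619] r [0.0015, -0.0032, -0.0025]  mm 260.1  deg 0.2
d [-20.396, 0.039, -0.76] r [0.0015, -0.0032, -0.0025]  mm 510.3  deg 0.2
d [-28.131, 0.056, 1.034] r [0.0015, -0.0032, -0.0025]  mm 703.8  deg 0.2
```

Emit:
servo_tool(
  deltas=[
    [[-0.8, 0, -0.05, 0, 0, 0, 10], [-2, 0, -0.12, 0, 0, 0, 10], [-3.3, 0, -0.2, 0, 0, 0, 10], [-4.6, 0, -0.28, 0, 0, 0, 10], [-5.9, 0, -0.36, 0, 0, 0, 10], [-7.2, 0, -0.45, 0, 0, 0, 10], [-8.5, 0, -0.53, 0, 0, 0, 10], [-9.8, 0, -0.6, 0, 0, 0, 10], [-11.1, 0, -0.63, 0, 0, 0, 10], [-12.4, 0, -0.66, 0, 0, 0, 10], [-13.7, 0, -0.68, 0, 0, 0, 10], [-15, 0, -0.7, 0, 0, 0, 10], [-16.3, 0, -0.72, 0, 0, 0, 10], [-17.6, 0, -0.74, 0, 0, 0, 10], [-18.9, 0, -0.76, 0, 0, 0, 10], [-20.2, 0, -0.76, 0, 0, 0, 10], [-20.4, 0, -0.76, 0, 0, 0, 10]],
  ],
)

```text
t: 61.68
ee_pos: [364.3, 253.8, 151.6]
orientation: [[-0.061, 0.001, 0.998], [-0.998, 0.004, -0.061], [-0.004, -1.0, 0.001]]
contact_force: [-0.3, -0.6, -0.3]
gripper_width: 0.194
```

```bash
python3 - <<'E'
from ov import *
st(); goto((422.5,440,150),-3.6); goto((423,440,70),-3.6)
E
```

```text
t 61.68 p [364.3 253.8 151.6] yaw -3.5 down [ 0.001  0.004 -1.   ] F [-0.3 -0.6 -0.3] M [-0.08 -0.01  0.05] w 16.6 j [ 24.   0. 111.   0.  68.  27.]
d [-7.574, 0.096, 1.874] r [-0.0011, 0.0022, -0.0041]  mm 195.1  deg 0.3
d [-7.563, 3.296, 1.89] r [-0.0011, 0.0022, -0.0041]  mm 211.6  deg 0.3
```

Emit:
servo_tool(
  deltas=[
    [[-0.8, 0, 0, 0, 0, 0, 10], [-2, 0, 0.2, 0, 0, 0, 10], [-3.3, 0.05, 0.5, 0, 0, 0, 10], [-4.6, 0.09, 0.9, 0, 0, 0, 10], [-5.9, 0.09, 1.3, 0, 0, 0, 10], [-7, 0.09, 1.7, 0, 0, 0, 10], [-7.57, 0.09, 1.88, 0, 0, 0, 10], [-7.57, 0.09, 1.88, 0, 0, 0, 10], [-7.57, 1, 1.88, 0, 0, 0, 10], [-7.57, 2, 1.88, 0, 0, 0, 10], [-7.57, 3.2, 1.88, 0, 0, 0, 10], [-7.57, 3.2, 1.88, 0, 0, 0, 10], [-7.57, 3.2, 1.88, 0, 0, 0, 10]],
  ],
)

```text
t: 62.77
ee_pos: [420.7, 433.0, 69.0]
orientation: [[-0.064, -0.005, 0.998], [-0.998, -0.004, -0.064], [0.004, -1.0, -0.005]]
contact_force: [0.5, 0.5, -1.2]
gripper_width: 0.191
```

```bash
python3 - <<'E'
from ov import *
st(); goto((423,440,33.5),-3.6)
ovl("top",(110,215,240,290),6,"pics/k3.png",-3.6,2,{})
ovl("side",(210,90,310,170),7,"pics/k4.png",-3.6,2,{})
E
```

```text
t 62.77 p [420.7 433.   69. ] yaw -3.7 down [-0.005 -0.004 -1.   ] F [ 0.5  0.5 -1.2] M [ 0.   -0.06  0.03] w 16.3 j [38. 25. 91.  0. 64. 41.]
d [-0.292, 1.418, 0.081] r [0.0052, -0.0014, 0.004]  mm 36.2  deg 0.4
```

```bash
python3 - <<'E'
from ov import *
ct=snap("top",(150,235,220,285),11,"pics/k5.png"); cs=snap("side",(240,115,285,165),12,"pics/k6.png"); st()
E
```

```text
t 62.97 p [424.5 436.4  74. ] yaw -3.6 down [ 0.004  0.004 -1.   ] F [-0.3  0.6 -2.4] M [-0.03 -0.03 -0.01] w 16.4 j [38. 25. 91.  0. 64. 41.]
```

```bash
python3 - <<'E'
from ov import *
ct=optics.capture("top"); cs=optics.capture("side"); s=robot.get_state(); p=np.array(s["ee_pos"]); zt=p[2]+9
def an(name,c,f,tail,H):
    t=[unproj(c,f(*q),zt)[:2] for q in tail]; h=[unproj(c,f(*q),57)[:2] for q in H]
    m=(h[0]+h[1])/2; b=(h[2]+h[3])/2; u=(b-m)/np.linalg.norm(b-m); tm=(t[0]+t[1])/2; r=tm-m
    print(name,"mouth",m.round(1),"len",np.linalg.norm(b-m).round(1),"ang",np.degrees(np.arctan2(u[1],u[0])).round(1),"tail",tm.round(1),"depth",(r@u).round(1),"lat(x-ish)",(r@np.array([-u[1],u[0]])).round(1),"w",np.linalg.norm(t[0]-t[1]).round(1), "tcp-tail",(p[:2]-tm).round(1))
an("top",ct,lambda u,v:((u+.5)/11-.5+150,(v+.5)/11-.5+235),[(232,262),(222,343)],[(332,172),(303,432),(605,190),(578,445)])
an("side",cs,lambda u,v:((u+.5)/12-.5+240,(v+.5)/12-.5+115),[(168,182),(232,180)],[(85,285),(320,272),(75,402),(322,388)])
print(p)
E
```

```text
top mouth [417.2 332.1] len 73.9 ang -94.2 tail [417.5 346.4] depth -14.2 lat(x-ish) -0.8 w 21.0 tcp-tail [ 6.8 90. ]
side mouth [415.3 333.4] len 74.6 ang -93.8 tail [417.5 346.4] depth -13.1 lat(x-ish) 1.3 w 19.0 tcp-tail [ 6.7 90. ]
[424.20360359 436.37825312  73.67835471]
```

```bash
python3 - <<'E'
from ov import *
ct=optics.capture("top"); cs=optics.capture("side")
a=lambda u,v:((u+.5)/11-.5+150,(v+.5)/11-.5+235); b=lambda u,v:((u+.5)/12-.5+240,(v+.5)/12-.5+115)
for q,r in [((178,298),(198,150)),((227,302),(200,181))]: print(tri(ct,a(*q),cs,b(*r)).round(1))
print("corner z check (57):",[tri(ct,a(*q),cs,b(*r)).round(1).tolist() for q,r in [((332,172),(320,272)),((303,432),(85,285)),((605,190),(322,388)),((578,445),(75,402))]])
goto((423.5,437.5,33.5),-3.8)
E
```

```text
[418.2 357.2  87.7]
[417.5 346.4  82.7]
corner z check (57): [[450.7, 329.1, 57.9], [381.3, 334.4, 57.8], [445.7, 255.6, 57.5], [376.2, 260.9, 57.3]]
d [-0.052, 1.576, -0.012] r [-0.002, 0.0033, -0.0027]  mm 39.4  deg 0.3
```

Emit:
servo_tool(
  deltas=[
    [[-0.05, 0.5, 0, 0, 0.003, 0, 10], [-0.05, 1.0, 0, 0, 0.003, 0, 10], [-0.05, 1.4, -0.01, 0, 0.003, 0, 10], [-0.05, 1.58, -0.01, 0, 0.003, 0, 10], [-0.05, 1.58, -0.01, 0, 0.003, 0, 10], [-0.05, 1.58, -0.01, 0, 0.003, 0, 10], [-0.05, 1.58, -0.01, 0, 0.003, 0, 10]],
  ],
)

```text
t: 63.75
ee_pos: [422.9, 437.0, 31.9]
orientation: [[-0.066, 0.0, 0.998], [-0.998, 0.001, -0.066], [-0.001, -1.0, 0.0]]
contact_force: [0.5, 0.0, -1.4]
gripper_width: 0.189
```

```bash
python3 - <<'E'
from ov import *
st(); goto((422.3,422,33.5),-3.9); goto((418.5,366.8,33.5),-3.9)
snap("top",(150,235,220,285),11,"pics/k7.png")
E
```

```text
t 63.75 p [422.9 437.   31.9] yaw -3.8 down [ 0.     0.001 -1.   ] F [ 0.5  0.  -1.4] M [-0.06 -0.07 -0.03] w 16.1 j [38. 29. 92.  0. 60. 42.]
d [0.601, -0.065, 0.014] r [-0.0004, 0.0021, -0.0012]  mm 15.1  deg 0.1
d [2.814, -0.067, 0.008] r [-0.0004, 0.0021, -0.0012]  mm 70.4  deg 0.1
```

Emit:
servo_tool(
  deltas=[
    [[0.15, -0.06, 0.01, 0, 0, 0, 10], [0.4, -0.06, 0.01, 0, 0, 0, 10], [0.65, -0.06, 0.01, 0, 0, 0, 10], [0.9, -0.06, 0.01, 0, 0, 0, 10], [1.1, -0.06, 0.01, 0, 0, 0, 10], [1.1, -0.06, 0.01, 0, 0, 0, 10]],
  ],
)

```text
t: 64.3
ee_pos: [420.8, 407.9, 33.2]
orientation: [[-0.067, -0.001, 0.998], [-0.998, 0.0, -0.067], [0.0, -1.0, -0.001]]
contact_force: [-0.3, 0.4, -2.7]
gripper_width: 0.193
```

```bash
python3 - <<'E'
from ov import *
st(); goto((418.5,366.8,33.5),-3.9)
E
```

```text
t 64.3 p [420.8 407.9  33.2] yaw -3.8 down [-0.001  0.    -1.   ] F [-0.3  0.4 -2.7] M [-0.03  0.02 -0.01] w 16.4 j [36. 26. 95.  0. 59. 39.]
d [1.645, -0.012, 0.019] r [0.0007, 0.001, 0.0]  mm 41.1  deg 0.1
```

Tail is about 15 mm inside with no contact, so I'll continue.

Emit:
servo_tool(
  deltas=[
    [[0.2, -0.01, 0.01, 0, 0, 0, 10], [0.45, -0.01, 0.01, 0, 0, 0, 10], [0.7, -0.01, 0.015, 0, 0, 0, 10], [0.95, -0.01, 0.02, 0, 0, 0, 10], [1.2, -0.01, 0.02, 0, 0, 0, 10], [1.4, -0.01, 0.02, 0, 0, 0, 10], [1.55, -0.01, 0.02, 0, 0, 0, 10], [1.64, -0.01, 0.02, 0, 0, 0, 10], [1.64, -0.01, 0.02, 0, 0, 0, 10], [1.64, -0.01, 0.02, 0, 0, 0, 10]],
  ],
)

```text
t: 65.13
ee_pos: [419.0, 368.5, 33.6]
orientation: [[-0.066, 0.0, 0.998], [-0.998, 0.001, -0.066], [-0.001, -1.0, 0.0]]
contact_force: [0.6, -0.2, -2.4]
gripper_width: 0.197
```

```bash
python3 - <<'E'
from ov import *
st(); goto((418.3,363.8,33.5),-3.9)
snap("top",(120,225,220,285),7,"pics/k8.png")
snap("side",(230,95,300,165),8,"pics/k9.png")
E
```

```text
t 65.13 p [419.  368.5  33.6] yaw -3.8 down [ 0.     0.001 -1.   ] F [ 0.6 -0.2 -2.4] M [-0.06 -0.03  0.02] w 16.8 j [32. 24. 99.  0. 57. 36.]
d [0.188, 0.005, -0.016] r [-0.0002, 0.0018, -0.0013]  mm 4.7  deg 0.1
```

Emit:
servo_tool(
  deltas=[
    [[0.06, 0, -0.01, 0, 0, 0, 10], [0.12, 0, -0.015, 0, 0, 0, 10], [0.17, 0, -0.015, 0, 0, 0, 10], [0.17, 0, -0.015, 0, 0, 0, 10]],
  ],
)

```text
t: 65.57
ee_pos: [418.1, 364.0, 33.4]
orientation: [[-0.066, -0.0, 0.998], [-0.998, 0.001, -0.066], [-0.001, -1.0, -0.0]]
contact_force: [0.2, -0.1, -1.7]
gripper_width: 0.189
```

```bash
python3 - <<'E'
from ov import *
st()
E
```

```text
t 65.57 p [418.1 364.   33.4] yaw -3.8 down [-0.     0.001 -1.   ] F [ 0.2 -0.1 -1.7] M [-0.02 -0.02  0.04] w 16.2 j [ 32.  23. 100.   0.  57.  36.]
```

Emit:
servo_tool(
  deltas=[
    [[0.04, 0, 0, 0, 0, 0, 10], [0.08, 0, 0, 0, 0, 0, 10], [0.08, 0, 0, 0, 0, 0, 10]],
  ],
)

```text
t: 65.82
ee_pos: [418.1, 362.0, 33.5]
orientation: [[-0.066, 0.0, 0.998], [-0.998, 0.001, -0.066], [-0.001, -1.0, -0.0]]
contact_force: [-0.9, 0.5, -1.4]
gripper_width: 0.188
```

```bash
python3 - <<'E'
from ov import *
st()
E
```

```text
t 65.82 p [418.1 362.   33.5] yaw -3.8 down [ 0.     0.001 -1.   ] F [-0.9  0.5 -1.4] M [-0.02  0.01 -0.04] w 16.0 j [ 32.  23. 100.   0.  57.  36.]
```

Emit:
servo_tool(
  deltas=[
    [[0.05, 0, 0, 0, 0, 0, 10], [0.1, 0, 0, 0, 0, 0, 10], [0.1, 0, 0, 0, 0, 0, 10]],
  ],
)

```text
t: 66.07
ee_pos: [418.1, 360.0, 33.7]
orientation: [[-0.066, 0.001, 0.998], [-0.998, 0.002, -0.066], [-0.002, -1.0, 0.0]]
contact_force: [-0.2, 1.7, -1.7]
gripper_width: 0.188
```

```bash
python3 - <<'E'
from ov import *
st()
E
```

```text
t 66.07 p [418.1 360.   33.7] yaw -3.8 down [ 0.001  0.002 -1.   ] F [-0.2  1.7 -1.7] M [ 0.26  0.02 -0.02] w 16.1 j [ 32.  23. 100.   0.  57.  35.]
```

Emit:
servo_tool(
  deltas=[
    [[0, 0, 0, 0, 0, 0, 14], [0, 0, 0, 0, 0, 0, 20], [0, 0, 0, 0, 0, 0, 28], [0, 0, 0, 0, 0, 0, 36], [0, 0, 0, 0, 0, 0, 45], [0, 0, 0, 0, 0, 0, 45], [0, 0, 0, 0, 0, 0, 45], [0, 0, 0, 0, 0, 0, 45]],
  ],
)

```text
t: 66.73
ee_pos: [418.0, 359.7, 33.6]
orientation: [[-0.066, 0.0, 0.998], [-0.998, 0.001, -0.066], [-0.001, -1.0, 0.0]]
contact_force: [-0.2, 0.2, -0.3]
gripper_width: 0.526
```

```bash
python3 -c "
from h import *
st()
import cv2
from cell import optics
for n in('side','top'):
    cv2.imwrite('pics/z1%s.png'%n,optics.capture(n)['img'][:,:,::-1])"
```

```text
t 66.73 p [418.  359.7  33.6] yaw -3.8 down [ 0.     0.001 -1.   ] F [-0.2  0.2 -0.3] M [ 0.02  0.01 -0.02] w 44.9 j [ 32.  23. 100.   0.  57.  35.]
```

Emit:
servo_tool(
  deltas=[
    [[0, -0.3, 0, 0, 0, 0, 45], [0, -0.8, 0, 0, 0, 0, 45], [0, -1.6, 0, 0, 0, 0, 45], [0, -2.6, 0, 0, 0, 0, 45], [0, -3.8, 0, 0, 0, 0, 45], [0, -5, 0, 0, 0, 0, 45], [0, -6, 0, 0, 0, 0, 45], [0, -6, 0, 0, 0, 0, 45]],
  ],
)

```text
t: 67.5
ee_pos: [421.9, 362.1, 192.0]
orientation: [[-0.066, 0.013, 0.998], [-0.998, 0.009, -0.066], [-0.009, -1.0, 0.012]]
contact_force: [1.0, 0.2, 0.3]
gripper_width: 0.525
```

```bash
python3 -c "
from h import *
st()
import cv2
from cell import optics
for n in('side','top'):
    cv2.imwrite('pics/z2%s.png'%n,optics.capture(n)['img'][:,:,::-1])"
```

```text
t 67.5 p [421.9 362.1 192. ] yaw -3.8 down [ 0.013  0.009 -1.   ] F [1.  0.2 0.3] M [ 0.05 -0.03 -0.03] w 44.9 j [32. 11. 94.  0. 74. 35.]
```

View pics/z2top.png

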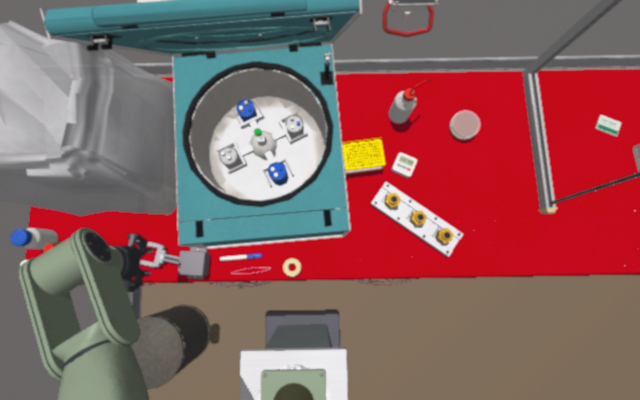

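View pics/z2side.png

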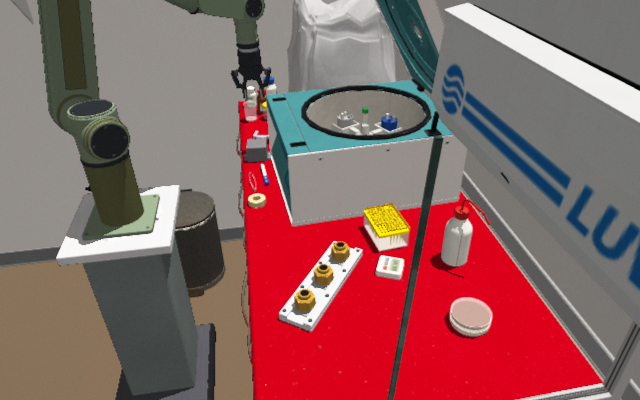

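Emit:
servo_tool(
  deltas=[
    [[0, -0.5, -0.8, 0, 0, 0, 45], [0, -1, -1.6, 0, 0, 0, 45], [0, -1.5, -2.4, 0, 0, 0, 45], [0.8, -2, -3, 0, 0, 0, 45], [1.8, -2, -3, 0, 0, 0, 45], [3, -2, -3, 0, 0, 0, 45], [4.2, -2, -3, 0, 0, 0, 45], [5.4, -2, -3, 0, 0, 0, 45], [6, -2, -3, 0, 0, 0, 45], [6, -2, -3, 0, 0, 0, 45], [6, -2, -3, 0, 0, 0, 45]],
  ],
)

```text
t: 68.52
ee_pos: [332.5, 214.2, 232.5]
orientation: [[-0.068, -0.002, 0.998], [-0.998, 0.001, -0.068], [-0.001, -1.0, -0.002]]
contact_force: [0.5, 0.1, -0.2]
gripper_width: 0.523
```

```bash
python3 -c "
from h import *
st()
import cv2
from cell import optics
a=optics.capture('top')['img'][:,:,::-1]; b=optics.capture('side')['img'][:,:,::-1]
r=lambda i,f:cv2.resize(i,None,fx=f,fy=f,interpolation=cv2.INTER_CUBIC)
cv2.imwrite('pics/z3top.png',r(a[225:300,95:235],5)); cv2.imwrite('pics/z3side.png',r(b[90:180,220:320],6))
cv2.imwrite('pics/z3n.png',r(a[170:265,360:475],6)[:600])"
```

```text
t 68.52 p [332.5 214.2 232.5] yaw -3.9 down [-0.002  0.001 -1.   ] F [ 0.5  0.1 -0.2] M [ 0.07 -0.01 -0.04] w 44.7 j [ 20. -11. 111.   0.  80.  24.]
```

View pics/z3top.png

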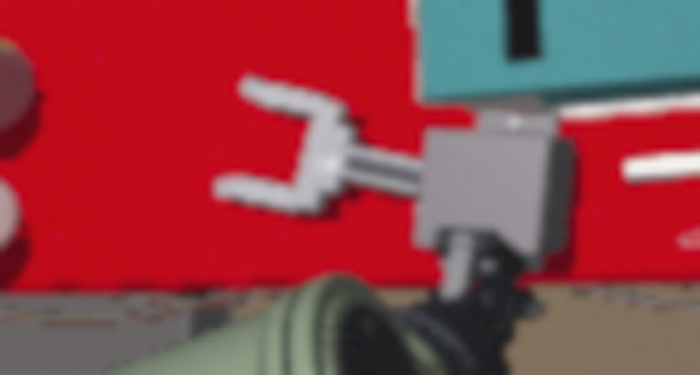

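View pics/z3side.png

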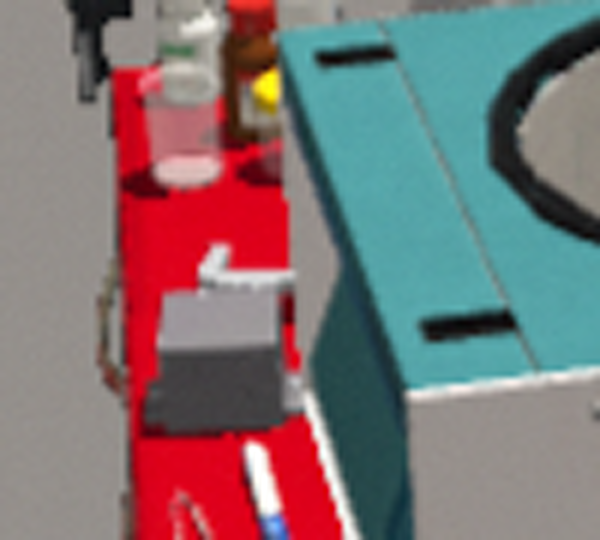

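View pics/z3n.png

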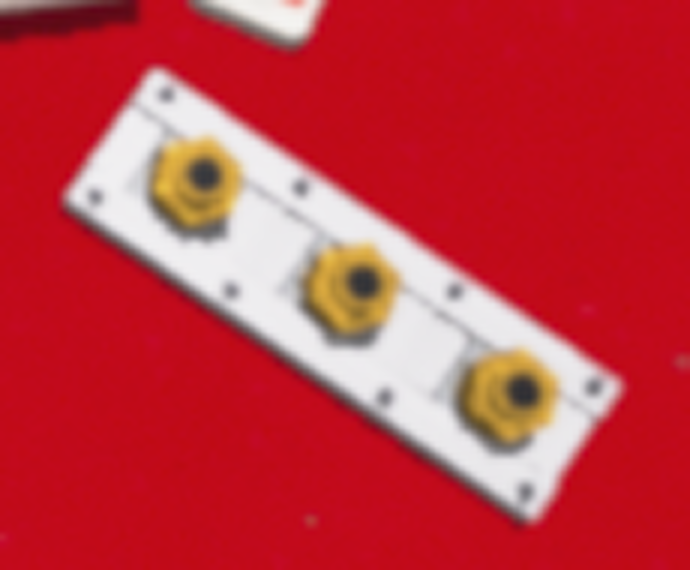

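```bash
python3 -c "
from h import *
from cell import optics
import numpy as np
c=optics.capture('top')
u=np.array([-.07,-.998]);m=np.array([416.2,332.7]);v=np.array([.998,-.07])
pts=dict(tipA=(238,86),tipB=(214,188),throat=(303,150),h1=(345,161),h2=(421,181),mA=(426,129),mB=(414,243))
for z in (25,32,40,57):
  print(z)
  for k,p in pts.items():
    q=np.array(unproj(c,(p[0]/5+95,p[1]/5+225),z)).ravel()[:2]
    print(k,q.round(1),'along',(q-m)@u.T.round(3),'lat',((q-m)@v).round(1))
"
```

```text
25
tipA [478.8 456. ] along -127.39759142744441 lat 53.9
tipB [417.2 467.4] along -134.52724269357842 lat -8.4
throat [439.2 414.3] along -83.08238626765774 lat 17.3
h1 [432.2 388.4] along -56.736429631354895 lat 12.0
h2 [419.3 341.7] along -9.175173445618718 lat 2.5
mA [450.7 339.8] along -9.464999998004258 lat 33.9
mB [382.3 344.6] along -9.460968866094884 lat -34.7
32
tipA [478.5 452.7] along -124.09340045275015 lat 53.7
tipB [417.3 464.1] along -131.17898922965233 lat -8.1
throat [439.1 411.3] along -80.05207099561277 lat 17.4
h1 [432.1 385.6] along -53.868936969737206 lat 12.2
h2 [419.3 339.1] along -6.601617648555289 lat 2.7
mA [450.5 337.2] along -6.889653022260921 lat 33.9
mB [382.5 342. ] along -6.885646803450407 lat -34.3
40
tipA [478.  448.9] along -120.31718219595662 lat 53.6
tipB [417.3 460.2] along -127.35241384230825 lat -7.8
throat [439.  407.8] along -76.58885354184703 lat 17.5
h1 [432.  382.3] along -50.59180249931689 lat 12.3
h2 [419.3 336.1] along -3.660411023340117 lat 2.9
mA [450.3 334.3] along -3.946399335697127 lat 33.9
mB [382.8 339. ] along -3.9424215889994776 lat -33.8
57
tipA [477.2 440.9] along -112.29271840027042 lat 53.3
tipB [417.4 452.1] along -119.22094114420189 lat -7.2
throat [438.7 400.5] along -69.2295164525948 lat 17.7
h1 [431.8 375.3] along -43.62789174967374 lat 12.6
h2 [419.4 329.9] along 2.5896530552424224 lat 3.4
mA [449.8 328. ] along 2.3080147482510367 lat 33.9
mB [383.4 332.7] along 2.311931991708831 lat -32.8
```

```bash
python3 -c "
import cv2,numpy as np
r=lambda i,f:cv2.resize(i,None,fx=f,fy=f,interpolation=cv2.INTER_CUBIC)
a=cv2.imread('pics/z1top.png')[225:290,115:235];b=cv2.imread('pics/z2top.png')[225:290,115:235]
cv2.imwrite('pics/z4.png',r(np.hstack([a,b]),3.3))
from cell import optics
s=cv2.imread('pics/z1side.png')[90:180,220:320];
t=optics.capture('side')['img'][90:180,220:320,::-1]
cv2.imwrite('pics/z5.png',r(np.hstack([s,t]),4))"
```

```text
(no output)
```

View pics/z4.png

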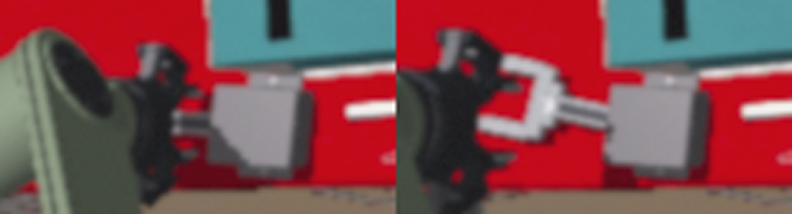

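View pics/z5.png

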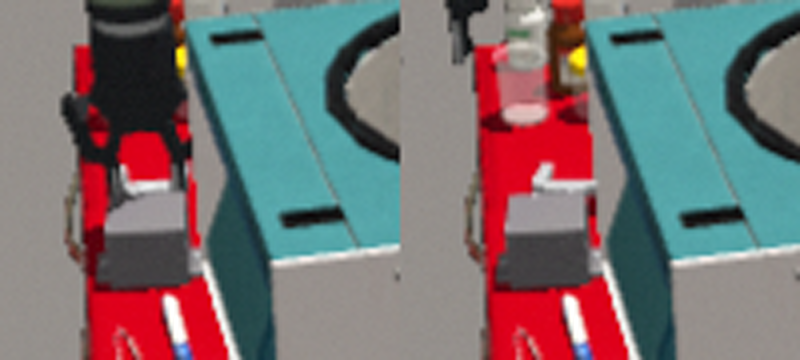

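```bash
python3 -c "
import cv2,numpy as np
from fit import avg
def g(cam):
    try: 
        r=avg(cam,6); return r['img'] if isinstance(r,dict) else (r[0] if isinstance(r,tuple) else r)
    except Exception as e: print(e)
s=np.clip(g('side'),0,255).astype(np.uint8)[:,:,::-1]
t=np.clip(g('top'),0,255).astype(np.uint8)[:,:,::-1]
cv2.imwrite('pics/z6s.png',cv2.resize(s[120:160,245:275],None,fx=14,fy=14,interpolation=cv2.INTER_CUBIC))
cv2.imwrite('pics/z6t.png',cv2.resize(t[235:280,132:190],None,fx=12,fy=12,interpolation=cv2.INTER_CUBIC))
"; grep -n "def " h.py ov.py fit.py
```

```text
h.py:3:def snap(n,box=None,f=8,out=None):
h.py:9:def unproj(c,uv,z):
h.py:13:def proj(c,p):
h.py:15:def tri(c1,uv1,c2,uv2):
h.py:20:def goto(p,yaw,tilt=None):
h.py:26:def st():
h.py:30:def wr(n,back,turn,z=33,L=83):
h.py:34:def tq(n):
ov.py:3:def ovl(cam,box,f,out,wyaw=None,woff=0,nuts={},dz=3,lat=0):
fit.py:3:def mask(img):
fit.py:6:def avg(n,k=6):
fit.py:8:def silh(c,xy,th,box,S=8):
```

View pics/z6s.png

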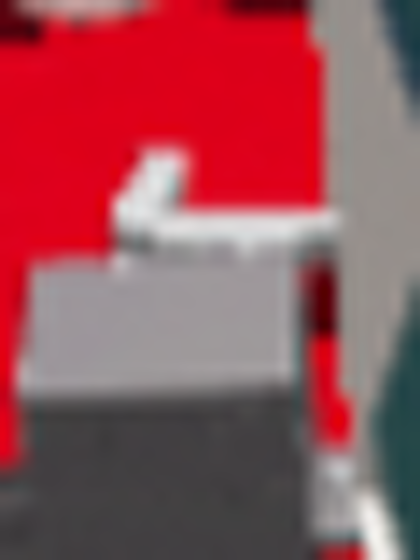

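View pics/z6t.png

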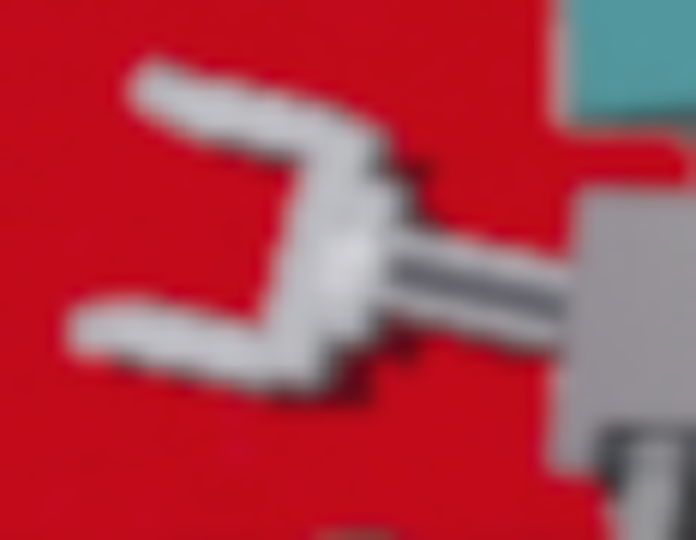

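```bash
sed -n 1,20p h.py && cat > f2.py <<'E'
from h import *
from cell import optics
import numpy as np
from scipy.optimize import least_squares
T=optics.capture('top');S=optics.capture('side')
t=lambda x,y:(x/12+132-.46,y/12+235-.46); s=lambda x,y:(x/14+245-.46,y/14+120-.46)
# wrench frame: x jaw->tail, z up, y = z x x
obs=[(T,(-25,None,1),t(135,92)),]
def P(p,l):
    J=p[:3];yaw,pit,rol=p[3:]
    x=np.array([np.cos(yaw)*np.cos(pit),np.sin(yaw)*np.cos(pit),np.sin(pit)])
    y0=np.array([-np.sin(yaw),np.cos(yaw),0]);z0=np.cross(x,y0)
    y=y0*np.cos(rol)+z0*np.sin(rol);z=np.cross(x,y)
    return J+l[0]*x+l[1]*y+l[2]*z
# -y dir tail: y axis = z x x: x=(0,-1) -> y=(1,0) ie +x world = up in image (tip A)
O=[(T,(-24,29,6),t(128,90)),(T,(-24,-29,6),t(70,332)),(T,(26,22,6),t(308,170)),(T,(26,-22,6),t(262,330)),
   (T,(45,0,6),t(400,266)),(T,(90,0,6),t(545,301)),(S,(-24,-29,6),s(165,148))]
def res(p):
    r=[]
    for c,l,uv in O: r+=list(np.array(proj(c,P(p,l))).ravel()[:2]-uv)
    r+=[p[5]/.03*.5]
    return np.array(r)
f=least_squares(res,[440,440,30,-1.6,.05,0],loss='soft_l1',x_scale=[10,10,10,.1,.1,.1])
p=f.x
print('J',p[:3].round(1),'yaw',np.degrees(p[3]).round(1),'pitch',p[4].round(3),'roll',p[5].round(3));print(res(p).round(2))
tail=P(p,(165.5,0,0));print('tail',tail.round(1))
m=np.array([416.2,332.7,36.5])
for ang in(-94,):
    u=np.array([np.cos(np.radians(ang)),np.sin(np.radians(ang)),0]);v=np.array([-u[1],u[0],0])
    d=tail-m;x=P(p,(1,0,0))-P(p,(0,0,0))
    print('depth',d@u,'lat',d@v,'z',d[2],'angle',np.arccos(x@u))
E
python3 f2.py
```

```text
import numpy as np, cv2
from cell import robot, optics
def snap(n,box=None,f=8,out=None):
    c=optics.capture(n); im=c["img"][:,:,::-1]
    if out:
        if box is not None: x0,y0,x1,y1=box; im=im[y0:y1,x0:x1]
        im=cv2.resize(im,None,fx=f,fy=f,interpolation=cv2.INTER_CUBIC); cv2.imwrite(out,im)
    return c
def unproj(c,uv,z):
    K,V=c["K"],c["view"]; R=V[:3,:3]; t=V[:3,3]
    d=R.T@np.linalg.inv(K)@np.array([uv[0],uv[1],1.]); o=-R.T@t
    return o+d*(z-o[2])/d[2]
def proj(c,p):
    q=c["view"][:3,:3]@np.asarray(p,float)+c["view"][:3,3]; q=c["K"]@q; return q[:2]/q[2]
def tri(c1,uv1,c2,uv2):
    P=[c["K"]@c["view"][:3] for c in(c1,c2)]
    X=cv2.triangulatePoints(P[0],P[1],np.array(uv1,float).reshape(2,1),np.array(uv2,float).reshape(2,1))
    return (X[:3]/X[3]).ravel()
from scipy.spatial.transform import Rotation as Rot
def goto(p,yaw,tilt=None):
J [443.5 442.3  13.2] yaw -102.1 pitch -0.098 roll 0.001
[-0.1   0.92 -0.19 -0.51  0.69 -0.31  0.88  0.55 -2.58 -0.03  0.01 -0.11
  0.34 -0.07  0.02]
tail [409.  281.2  -2.9]
depth 51.86755564161025 lat -3.631267621837571 z -39.4129493558457 angle 0.17160848869603226
```

```bash
sed -i 's|    r+=\[p\[5\]/.03\*.5\]|    r+=[p[5]/.03*.5,(P(p,(165.5,0,0))[2]-39)/2]|; s|(T,(45,0,6),t(400,266)),(T,(90,0,6),t(545,301)),||' f2.py && python3 f2.py
```

```text
J [443.3 438.9  20.1] yaw -101.5 pitch 0.114 roll 0.0
[ 0.23  0.92  0.32 -0.43 -0.39 -0.56 -0.1   0.48  0.26 -0.22  0.01 -0.05]
tail [410.5 277.7  38.9]
depth 55.23612434604027 lat -1.845789722129953 z 2.4071093035069637 angle 0.17316098709833816
```

```bash
python3 -c "
from h import *
goto([360,441,150],-7.8);goto([444,441,150],-7.8)"
```

```text
d [-9.097, 3.345, 0.471] r [-0.0001, 0.07, -0.001]  mm 242.6  deg 4.0
d [-9.319, 3.346, 3.824] r [-0.0001, 0.07, -0.001]  mm 265.4  deg 4.0
```

Emit:
servo_tool(
  deltas=[
    [[-1, 0, 0, 0, 0, 0, 20], [-2.2, 0, 0, 0, 0.03, 0, 5], [-3.6, 0, 0.1, 0, 0.07, 0, 0], [-5, 0, 0.2, 0, 0.07, 0, 0], [-6.4, 0, 0.3, 0, 0.07, 0, 0], [-7.8, 0, 0.4, 0, 0.07, 0, 0], [-8.9, 0.5, 1, 0, 0.07, 0, 0], [-9.2, 1.3, 2, 0, 0.07, 0, 0], [-9.3, 2.2, 3, 0, 0.07, 0, 0], [-9.32, 3, 3.82, 0, 0.07, 0, 0], [-9.32, 3.35, 3.82, 0, 0.07, 0, 0], [-9.32, 3.35, 3.82, 0, 0.07, 0, 0], [-9.32, 3.35, 3.82, 0, 0.07, 0, 0]],
  ],
)

```text
t: 70.6
ee_pos: [443.0, 440.7, 149.1]
orientation: [[-0.136, -0.002, 0.991], [-0.991, -0.0, -0.136], [0.0, -1.0, -0.002]]
contact_force: [0.5, -0.2, 0.6]
gripper_width: -0.003
```

```bash
python3 -c "
from h import *
st();goto([444,441,55],-7.8);snap('top',(110,215,200,295),8,'pics/z7.png')"
```

```text
t 70.6 p [443.  440.7 149.1] yaw -7.8 down [-0.002 -0.    -1.   ] F [ 0.5 -0.2  0.6] M [-0.03  0.02  0.03] w -0.2 j [37. 22. 85.  0. 73. 45.]
d [-0.019, 3.765, 0.045] r [0.002, -0.0, 0.0004]  mm 94.1  deg 0.1
```

View pics/z7.png

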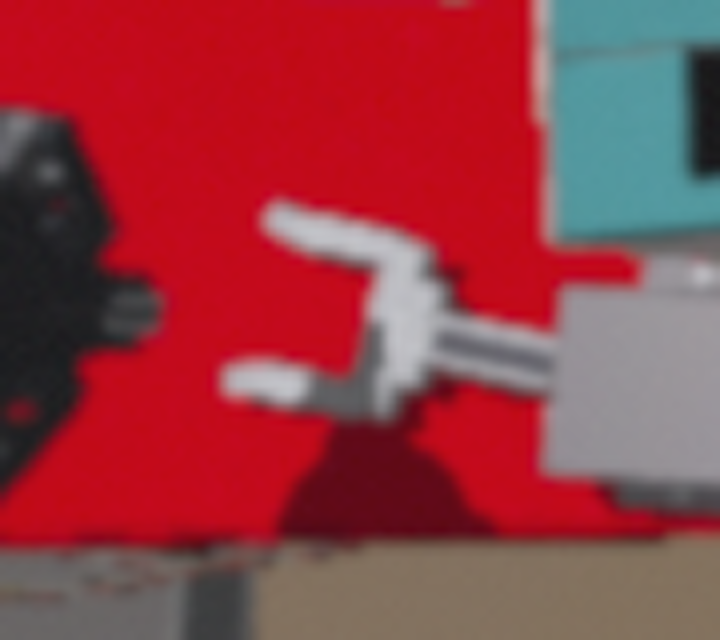

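Emit:
servo_tool(
  deltas=[
    [[0, 1, 0, 0, 0, 0, 0], [0, 2, 0, 0, 0, 0, 0], [0, 3, 0, 0, 0, 0, 0], [0, 3.8, 0.03, 0, 0, 0, 0], [0, 3.8, 0.03, 0, 0, 0, 0], [0, 3.8, 0.03, 0, 0, 0, 0]],
  ],
)

```text
t: 71.15
ee_pos: [443.9, 441.3, 55.5]
orientation: [[-0.135, -0.0, 0.991], [-0.991, 0.001, -0.135], [-0.001, -1.0, -0.0]]
contact_force: [0.3, -0.2, 0.6]
gripper_width: -0.0
```

```bash
python3 -c "
from h import *
st();goto([444,441,9],-7.8);snap('top',(110,215,200,295),8,'pics/z8.png')"
```

```text
t 71.15 p [443.9 441.3  55.5] yaw -7.7 down [-0.     0.001 -1.   ] F [ 0.3 -0.2  0.6] M [-0.01  0.03  0.04] w -0.0 j [37. 29. 88.  0. 63. 45.]
d [0.011, 1.861, 0.008] r [0.0004, 0.0009, -0.0008]  mm 46.5  deg 0.1
```

View pics/z8.png

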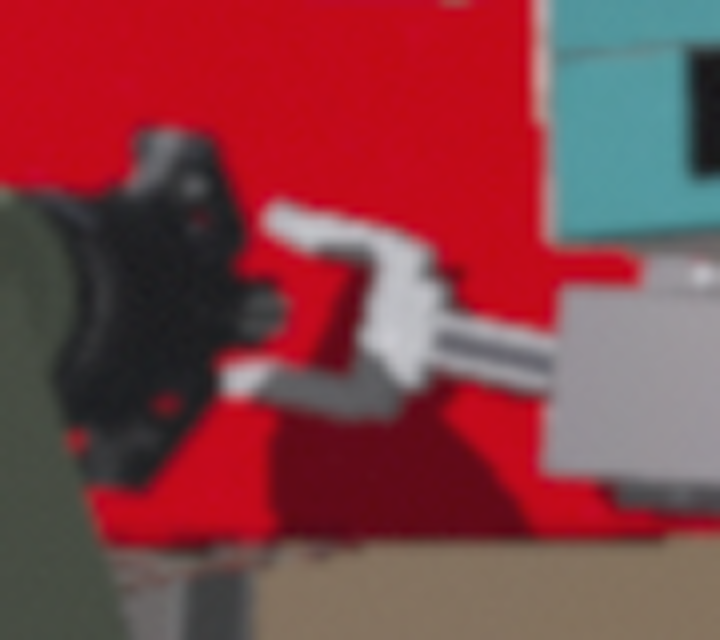

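Fingertips are centred between the prongs. Lower them into the jaw.

Emit:
servo_tool(
  deltas=[
    [[0, 0.4, 0, 0, 0, 0, 0], [0, 0.8, 0, 0, 0, 0, 0], [0, 1.2, 0, 0, 0, 0, 0], [0, 1.6, 0, 0, 0, 0, 0], [0, 1.8, 0, 0, 0, 0, 0], [0, 1.8, 0, 0, 0, 0, 0]],
  ],
)

```text
t: 71.7
ee_pos: [443.1, 439.9, 7.4]
orientation: [[-0.136, -0.003, 0.991], [-0.991, -0.002, -0.136], [0.002, -1.0, -0.003]]
contact_force: [-1.2, -0.5, -0.3]
gripper_width: -0.002
```

```bash
python3 -c "
from h import *
st();goto([437,440,10],-3.8)"
```

```text
t 71.7 p [443.1 439.9   7.4] yaw -7.8 down [-0.003 -0.002 -1.   ] F [-1.2 -0.5 -0.3] M [ 0.06 -0.01  0.03] w -0.2 j [37. 32. 89.  0. 58. 45.]
d [0.029, -0.103, -0.245] r [0.0032, -0.0698, 0.002]  mm 6.7  deg 4.0
```

Emit:
servo_tool(
  deltas=[
    [[0, 0, -0.15, 0, 0, 0, 0], [0, 0, -0.3, 0, -0.03, 0, 0], [0, 0, -0.45, 0, -0.07, 0, 0], [0, 0, -0.6, 0, -0.07, 0, 0], [0, 0, -0.7, 0, -0.07, 0, 0], [0, 0, -0.8, 0, -0.07, 0, 0], [0, 0, -0.8, 0, -0.07, 0, 0]],
  ],
)

```text
t: 72.28
ee_pos: [424.4, 444.0, 10.1]
orientation: [[-0.066, 0.0, 0.998], [-0.998, 0.001, -0.066], [-0.001, -1.0, 0.0]]
contact_force: [0.4, 0.1, 0.1]
gripper_width: -0.002
```

```bash
python3 -c "
from h import *
st();snap('top',(110,215,200,295),8,'pics/z9.png')"
```

```text
t 72.28 p [424.4 444.   10.1] yaw -3.8 down [ 0.     0.001 -1.   ] F [0.4 0.1 0.1] M [-0.06 -0.1   0.02] w -0.2 j [38. 31. 91.  0. 58. 42.]
```

View pics/z9.png

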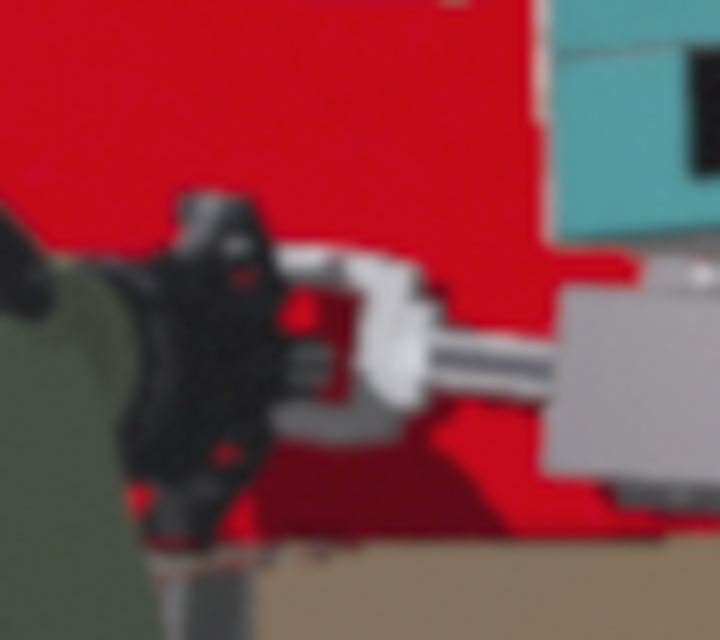

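Emit:
servo_tool(
  deltas=[
    [[0, 0, 0.1, 0, 0, 0, 0], [0.1, 0, 0.2, 0, 0, 0, 0], [0.3, 0, 0.2, 0, 0, 0, 0], [0.5, 0, 0.2, 0, 0, 0, 0], [0.65, 0, 0.2, 0, 0, 0, 0], [0.75, 0, 0.2, 0, 0, 0, 0], [0.75, 0, 0.2, 0, 0, 0, 0]],
  ],
)

```text
t: 72.92
ee_pos: [429.6, 426.1, 10.9]
orientation: [[-0.067, 0.003, 0.998], [-0.998, 0.005, -0.067], [-0.005, -1.0, 0.002]]
contact_force: [0.1, 4.4, 0.0]
gripper_width: -0.004
```

Emit:
servo_tool(
  deltas=[
    [[0.05, 0, 0, 0, 0, 0, 0], [0.1, 0, 0, 0, 0, 0, 0], [0.15, 0, 0, 0, 0, 0, 0], [0.15, 0, 0, 0, 0, 0, 0]],
  ],
)

```text
t: 73.25
ee_pos: [429.9, 424.1, 11.5]
orientation: [[-0.067, 0.004, 0.998], [-0.998, 0.008, -0.067], [-0.008, -1.0, 0.004]]
contact_force: [0.2, 8.7, 1.0]
gripper_width: 0.004
```

```bash
python3 -c "
from h import *
st();snap('top',(110,215,200,295),8,'pics/z10.png')"
```

```text
t 73.25 p [429.9 424.1  11.5] yaw -3.8 down [ 0.004  0.008 -1.   ] F [0.2 8.7 1. ] M [ 1.31 -0.05 -0.05] w 0.3 j [36. 30. 93.  0. 57. 40.]
```

View pics/z10.png

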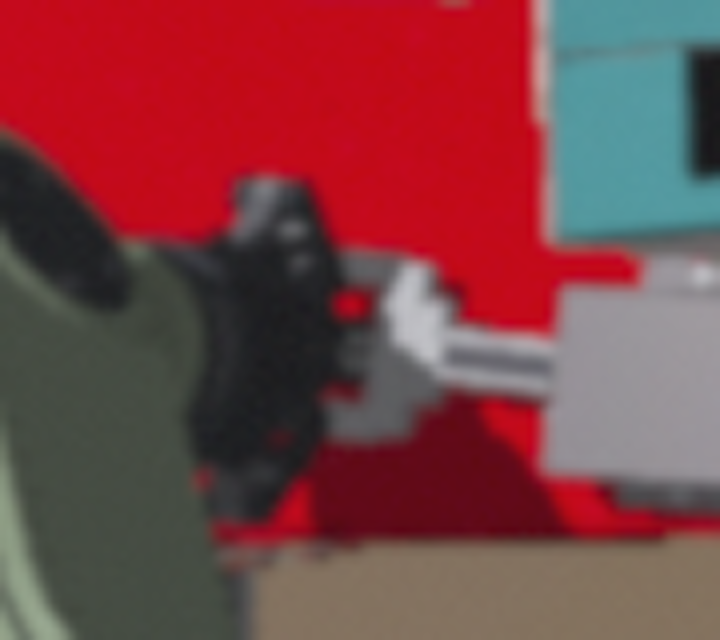

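Emit:
servo_tool(
  deltas=[
    [[0.06, 0, 0, 0, 0, 0, 0], [0.12, 0, 0, 0, 0, 0, 0], [0.12, 0, 0, 0, 0, 0, 0]],
  ],
)

```text
t: 73.55
ee_pos: [430.4, 423.7, 12.1]
orientation: [[-0.068, 0.007, 0.998], [-0.998, 0.013, -0.068], [-0.014, -1.0, 0.006]]
contact_force: [-0.3, 14.9, -2.1]
gripper_width: 0.003
```

Emit:
servo_tool(
  deltas=[
    [[0.06, 0, 0, 0, 0, 0, 0], [0.12, 0, 0, 0, 0, 0, 0], [0.12, 0, 0, 0, 0, 0, 0]],
  ],
)

```text
t: 73.8
ee_pos: [430.9, 423.6, 12.9]
orientation: [[-0.068, 0.009, 0.998], [-0.997, 0.019, -0.069], [-0.02, -1.0, 0.008]]
contact_force: [0.2, 20.9, -3.3]
gripper_width: 0.002
```

Emit:
servo_tool(
  deltas=[
    [[-0.2, 0, 0, 0, 0, 0, 0], [-0.4, 0, 0, 0, 0, 0, 0], [-0.6, 0, 0, 0, 0, 0, 0], [-0.8, 0, 0, 0, 0, 0, 0], [-0.8, 0, 0, 0, 0, 0, 0], [-0.8, 0, 0, 0, 0, 0, 0]],
  ],
)

```text
t: 74.3
ee_pos: [429.0, 434.6, 9.5]
orientation: [[-0.066, -0.001, 0.998], [-0.998, 0.0, -0.066], [-0.0, -1.0, -0.001]]
contact_force: [-0.4, -0.2, -0.1]
gripper_width: -0.0
```

```bash
python3 -c "
from h import *
st();snap('top',(110,215,200,295),8,'pics/z11.png')"
```

```text
t 74.3 p [429.  434.6   9.5] yaw -3.8 down [-0.001  0.    -1.   ] F [-0.4 -0.2 -0.1] M [-0.02  0.03 -0.02] w -0.0 j [37. 31. 92.  0. 58. 41.]
```

View pics/z11.png

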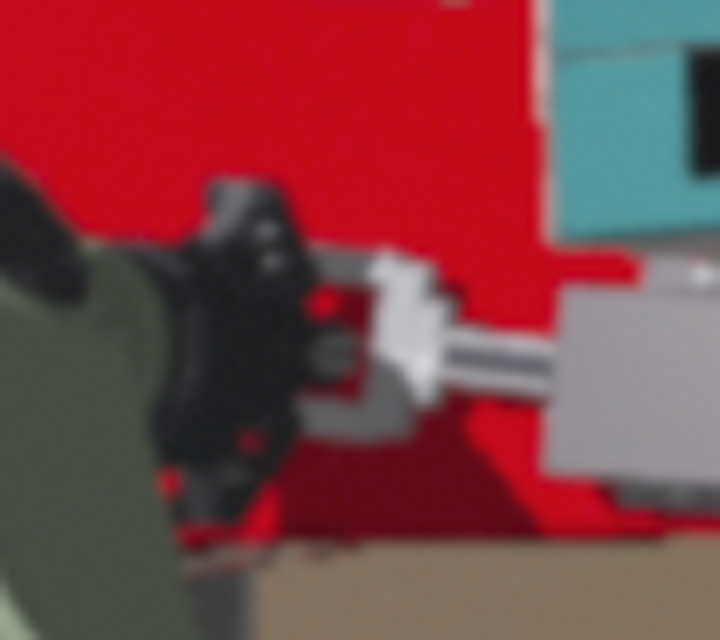

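Home and straight. Lift vertically out of the jaw, then move well clear.

Emit:
servo_tool(
  deltas=[
    [[0, -0.3, 0, 0, 0, 0, 0], [0, -0.8, 0, 0, 0, 0, 0], [0, -1.4, 0, 0, 0, 0, 0], [0, -2.2, 0, 0, 0, 0, 0], [0, -3.2, 0, 0, 0, 0, 0], [0, -4.4, 0, 0, 0, 0, 0], [0, -5.6, 0, 0, 0, 0, 0], [0, -7, -0.5, 0, 0, 0, 0], [0, -8, -1.5, 0, 0, 0, 0], [0.3, -8, -2.8, 0, 0, 0, 0], [1.3, -8, -3.5, 0, 0, 0, 0], [2.6, -8, -3.7, 0, 0, 0, 0], [4, -8, -3.7, 0, 0, 0, 0], [5.4, -8, -3.7, 0, 0, 0, 0], [6.8, -8, -3.7, 0, 0, 0, 0], [8.2, -8, -3.7, 0, 0, 0, 0], [9, -8, -3.7, 0, 0, 0, 0], [9, -8, -3.7, 0, 0, 0, 0], [9, -8, -3.7, 0, 0, 0, 0]],
  ],
)

```text
t: 75.93
ee_pos: [322.4, 215.8, 210.8]
orientation: [[-0.069, 0.003, 0.998], [-0.998, 0.002, -0.069], [-0.003, -1.0, 0.002]]
contact_force: [0.0, -0.6, 0.2]
gripper_width: 0.0
```

```bash
python3 -c "
from h import *
st();
import cv2
c=snap('top',(110,215,200,295),8,'pics/z12.png');snap('side',(220,90,320,180),6,'pics/z13.png')
snap('top',None,1,'pics/z14.png');snap('top',(360,170,475,265),6,'pics/z15.png')"
```

```text
t 75.93 p [322.4 215.8 210.8] yaw -3.9 down [ 0.003  0.002 -1.   ] F [ 0.  -0.6  0.2] M [ 0.01 -0.04 -0.01] w 0.0 j [ 21. -11. 114.   0.  77.  25.]
```

View pics/z12.png

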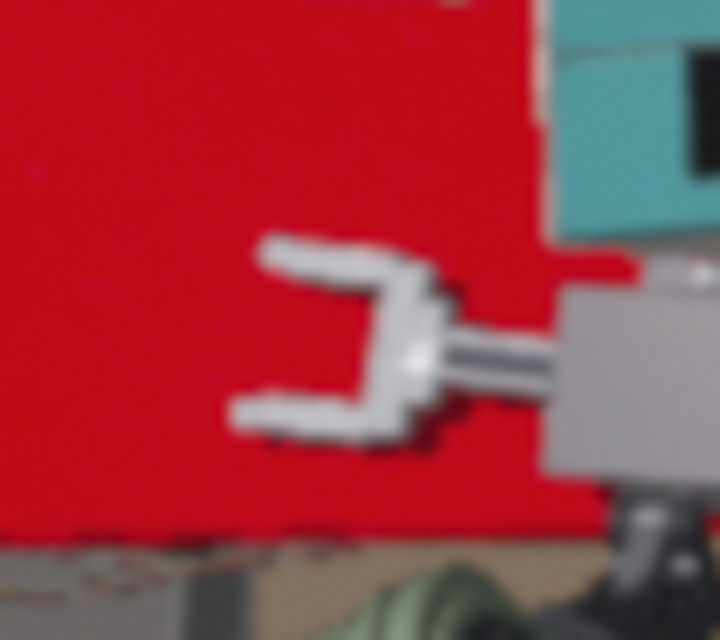

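View pics/z13.png

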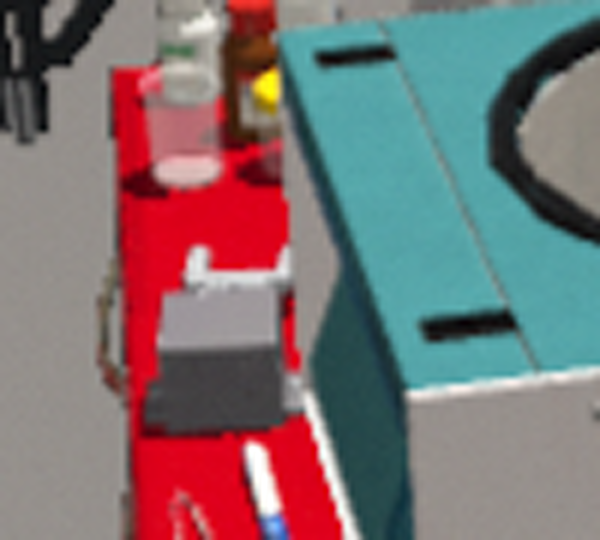

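View pics/z15.png

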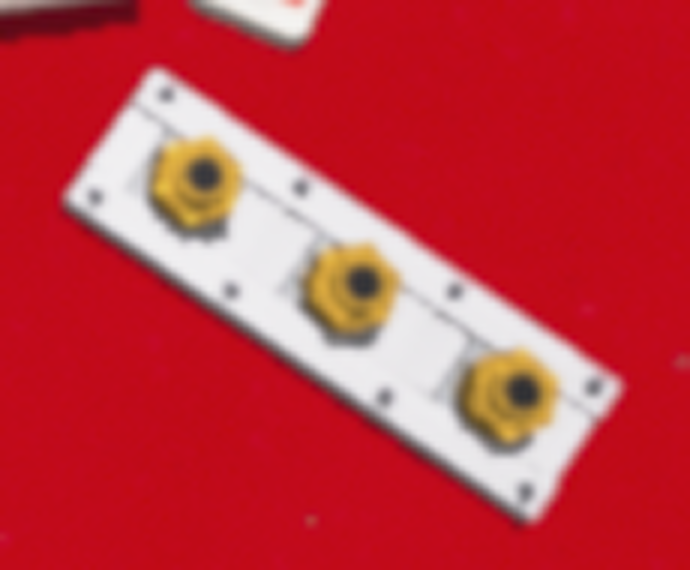

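View pics/z14.png

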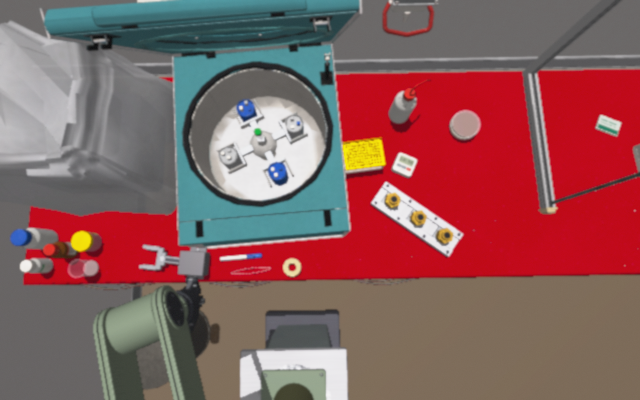

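The wrench now sits straight in the slot and farther in, with its jaw at pixels (142–165, 244–270) in the top view. The nuts, rack, timer and tape roll look unchanged, and the gripper is clear of everything.

```bash
python3 -c "
from cell import sign_off
print(sign_off())"
```

```text
the job is handed in; nothing more can be done
None
```

The job is handed in at about 76 s of the 210 s. All three nuts were turned finger-tight with the gripper, then pulled to their stops with the wrench. The wrench is tail first in the grey holder, released, and the robot is clear of everything.

- **Nuts:** After the first wrench pass, the pictures showed only 4–11° past finger-tight instead of the expected 23°. Withdrawing the jaw had dragged the nuts back about 10°. I drove each one to its stop again (at least 1.0 N m) and lifted the wrench off vertically. The check after that showed 18–20° on all three, just under the 23° stop and about at the required 0.32 rad (18.3°). It was the same as when they were tight under the wrench. They looked unchanged in the last pictures.
- **Wrench in holder:** After I let go, the wrench had swung to about 0.17 rad and was only about 53–55 mm deep. I nudged it straight with closed fingertips and pushed it against the slot end, which held firm at 21 N. The last pictures show it straight in top view, with a depth of about 57–59 mm from the stop position. Its jaw end droops slightly, about 0.11 rad, against a limit of 0.2 rad.
- **Bystanders:** The tip rack, timer and tape roll look untouched in the last pictures. No force on the arm was felt after it moved clear.

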